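# Charge the vibratory tumbler with nuts and lock its lid

## Robot

A 6-joint arm with a two-finger parallel gripper is mounted at the origin on the work surface. World frame = base frame: x ahead of the robot, y to its left, z up, the work surface at z = 0. Lengths are in m, angles in degrees, forces in N, time in s.
With the tool pointing down it reaches from about 0.275 to 0.75 m from the base axis. Payload 10.2 kg.
Tool frame: the origin (TCP) lies between the finger pads; the fingertips stand arm.nose_length ahead of it and the grasp point (between the pads) lies 8 mm behind it (arm.nose_length is the distance from the TCP to the fingertips, in m); z points along the fingers, y is the direction in which the jaws open and shut (so a half turn about z gives the same grasp; the last joint's range is limited). The gripper opens to 88 mm and grips with 3 to 60 N. Pads are 18 mm wide; open, the fingers measure 123 mm over their backs; the gripper's body (75 mm by 187 mm) begins 45 mm behind the grasp point.
Start: joints at [62.2, 17.928, 85.812, -0, 76.261, -12.8], TCP at [0.136, 0.507, 0.25] pointing down, gripper open.
Joint ranges: [-168.41, 168.41], [-55.51, 124.54], [10.69, 146.95], [-70.63, 250.63], [1, 178], [-165.06, 165.06]. Speed limits (degrees/s): [136.94, 136.94, 172.46, 180, 180, 180].

## Interface

Orientations are given as a 3x3 rotation matrix whose columns are the frame's x, y, z axes.
In Python, from workcell import arm gives the robot as it stands.
- The arm moves only by the tool move_arm, never from a script. Its argument "increments" is text: rows parted by semicolons, each of 6 numbers parted by spaces: the shift along the tool's x, y, z in m, then the turn, a rotation vector about the tool's x, y, z in rad. A call has 1 to 12 rows; each row shifts and turns the pose as measured when the row begins, along the tool's axes as they then stand; what a row does not reach is not made up. A row lasts 1/12 s, in which the tool goes at most 41.7 mm and 7.16 degrees, less where a joint would pass 70% of its speed; a pose out of reach is approached as far as the arm can. A call with a gripper value outside its range is refused whole. "grip" is the opening, from 0 (shut) to 1 (fully open), set as the call begins (left out, the last holds). The fingers move at their own pace and stop on an object; "grip_force" is the grip in N (left out, the last holds). Time passes only in rows, so rows that do not move let the fingers close. It gives the time, the measured TCP pose, the force and the opening at its end, in the units of the state.
- arm.sense(): the state, without advancing time (a new reading comes with each control period).
- arm.get_image(name): name is "scene" or "top" or "wrist"; returns (picture, depth): 480x640x3 uint8, red, green, blue; 480x640 float32, m along the optical axis (not along the pixel's ray), 0 where there is no reading.
- arm.camera_params(name): a dict with "mtx" (3x3 intrinsics, pixels), "dist" ([k1, k2, p1, p2, k3] as OpenCV has them; the pictures are not rectified), "pose" (4x4, takes a point from camera to world coordinates); the wrist camera has in their place "hand_eye" (4x4, takes a point from camera to tool coordinates, whose origin is the TCP and whose axes are the flange's). Camera axes: x right, y up, looking along -z (the intrinsics and any distortion apply to the point x, -y, -z); pixel columns grow to the right and rows downward; lengths in m; the calibration is good to about 2 mm. A picture is of the moment at which its call begins: read the wrist's pose just before it. camera_params takes no time and is no camera call.
- arm.finish_job(): hands the job in, once; it reports no verdict.
The state is a dict: "time_s": time; "qpos": joint angles; "dq": joint speeds; "effort": joint torques, N m; "tcp_pos": TCP position; "ee_rot": TCP orientation; "contact_force": force on the tool from outside, world axes, zero at the start; "ft_torque": the same for the moment, N m; "width": finger opening in m.
Only numpy, scipy, OpenCV 4.12 (cv2) and the standard library are available. Lean on these libraries where they do the work, as an engineer would, in place of code of your own. Each camera call takes 0.05 s, during which the arm holds its last target.

## Task

Charge the vibratory tumbler: pour the nuts out of every hand scoop through the funnel into the barrel, so that all of them lie inside, and set the emptied scoops back upright on the bench. Then put the funnel in the grey tray, set the lid fully home in the barrel's mouth with its two lugs at the raised marks, and turn the lock ring clockwise to its stop, ears at those marks. Leave the mug, the tape roll and the screwdriver alone.

Things in the scene. Friction and masses are not known exactly. Their poses are not given: they have to be found in the camera images.
- tumbler: Bench vibratory tumbler, fixed: grey base, steel barrel dia 148, mouth up, between two low rubber-mounted brackets, green motor at +x. Origin: underside of the base (10 thick), on the barrel's axis; z up. Barrel inside: dia 140, floor at z 17 mm, shoulder at about 85; narrow neck dia 68 inside, 76 outside, top at z 110. Two white raised marks at the shoulder's edge, at local +y and -y.
- mouth (a point): Centre of the barrel's mouth, level with the neck's top, 110 mm above the tumbler's origin. Axes as the tumbler.
- lock_ring (a joint): Dark steel bayonet ring, captive on the neck, turning about the barrel's axis: 0 open, grows clockwise seen from above, 1.2 rad at the stop = locked, ears at the raised marks. Starts at 0 to 0.25. Friction 0.25 N m; stays where left. At each ear an inward hook (47 to 66 mm from the axis, z 121 to 129 over the tumbler's underside) passes over a lid lug.
- ear_a (a point): Top edge of one ear of the ring, 88 mm from the barrel's axis, 130 mm over the tumbler's underside. The ear is an upright plate 12 mm thick along the turning direction, 60 to 106 mm from the axis, z 96 to 130; grip it from above, closing along the turning direction. Locked when in line with the tumbler's y axis.
- ear_b (a point): The same for the opposite ear.
- lid: Loose lid, 0.2 kg. Origin: centre of the underside of its rubber plug (dia 59, 12 high), z up. Above it a disc dia 80, 8 thick, that rests on the neck's top, with two lugs 22 wide along local +y and -y, 108 over both ends. Black bar handle on top, 14 wide in x, 62 long in y, z 20 to 48. Seated: origin 98 mm over the tumbler's underside, y along the tumbler's y (either way).
- lid_grip (a point): Point to grip in the lid's bar handle, 42 mm above the lid's origin; fingers close along the lid's x.
- funnel: Aluminium funnel, 0.16 kg, loose in the neck. Origin: centre of the spout's lower end, z up. Straight spout dia 61 outside, 57 inside, z 0 to 47; stop flange (underside z 25) rests on the neck's top; cone from z 47 to the rim (dia 160, top z 110). Ear handle along local +x: bar 14 wide in y, z 94 to 110, reaching from the rim to 124 mm off the axis; grip near x 106. It can stand on its spout.
- tray: Grey sheet-metal tray for the funnel, fixed, 200 (x) x 180 (y) x 28 high, walls and floor 3 mm. Origin: centre of its underside.
- scoop_a: Flat-bottomed sheet-steel hand scoop, 0.2 kg, 150 long (x -70 to +80), 90 wide, walls 50 high; open nose at +x narrowing to 62 wide, its 3 mm floor ramping up 8 over the last 60. Origin: on the underside; z up. Wooden handle bar above it along x, 16 wide, x -70 to +20, z 80 to 94. Holds none to three nuts; they slide out at 50 to 70 degrees nose down.
- nut_a1: Dark steel hex nut, 24 across flats, 28 across corners, 15 thick, 38 g, starting in scoop_a. Origin: centre of one flat face. May be absent.
- nut_a2: Dark steel hex nut, 24 across flats, 28 across corners, 15 thick, 38 g, starting in scoop_a. Origin: centre of one flat face. May be absent.
- nut_a3: Dark steel hex nut, 24 across flats, 28 across corners, 15 thick, 38 g, starting in scoop_a. Origin: centre of one flat face. May be absent.
- scoop_b: Flat-bottomed sheet-steel hand scoop, 0.2 kg, 150 long (x -70 to +80), 90 wide, walls 50 high; open nose at +x narrowing to 62 wide, its 3 mm floor ramping up 8 over the last 60. Origin: on the underside; z up. Wooden handle bar above it along x, 16 wide, x -70 to +20, z 80 to 94. Holds none to three nuts; they slide out at 50 to 70 degrees nose down.
- nut_b1: Dark steel hex nut, 24 across flats, 28 across corners, 15 thick, 38 g, starting in scoop_b. Origin: centre of one flat face. May be absent.
- nut_b2: Dark steel hex nut, 24 across flats, 28 across corners, 15 thick, 38 g, starting in scoop_b. Origin: centre of one flat face. May be absent.
- nut_b3: Dark steel hex nut, 24 across flats, 28 across corners, 15 thick, 38 g, starting in scoop_b. Origin: centre of one flat face. May be absent.
- scoop_c: Flat-bottomed sheet-steel hand scoop, 0.2 kg, 150 long (x -70 to +80), 90 wide, walls 50 high; open nose at +x narrowing to 62 wide, its 3 mm floor ramping up 8 over the last 60. Origin: on the underside; z up. Wooden handle bar above it along x, 16 wide, x -70 to +20, z 80 to 94. Holds none to three nuts; they slide out at 50 to 70 degrees nose down.
- nut_c1: Dark steel hex nut, 24 across flats, 28 across corners, 15 thick, 38 g, starting in scoop_c. Origin: centre of one flat face. May be absent.
- nut_c2: Dark steel hex nut, 24 across flats, 28 across corners, 15 thick, 38 g, starting in scoop_c. Origin: centre of one flat face. May be absent.
- nut_c3: Dark steel hex nut, 24 across flats, 28 across corners, 15 thick, 38 g, starting in scoop_c. Origin: centre of one flat face. May be absent.
- mug: Bystander: yellow mug, dia 80, 95 high.
- tape: Bystander: roll of paper tape, dia 96, 24 high, lying flat.
- screwdriver: Bystander: screwdriver, 180 long, lying on the bench.
There are look-alikes about, which are no part of the job. What is shaped like the scoop_b but pink is not meant.

How it is judged (in metres and radians):
On the way, in this order (a step that is already met when the one before it is completed fails the run):
1. all the nuts lie in the barrel (horizontal distance between each of nut_a1, nut_a2, nut_a3, nut_b1, nut_b2, nut_b3, nut_c1, nut_c2, nut_c3 and tumbler below 0.072 m and z of nut_a1 in the frame of tumbler between 0.01 and 0.08 m and z of nut_a2 in the frame of tumbler between 0.01 and 0.08 m and z of nut_a3 in the frame of tumbler between 0.01 and 0.08 m and z of nut_b1 in the frame of tumbler between 0.01 and 0.08 m and z of nut_b2 in the frame of tumbler between 0.01 and 0.08 m and z of nut_b3 in the frame of tumbler between 0.01 and 0.08 m and z of nut_c1 in the frame of tumbler between 0.01 and 0.08 m and z of nut_c2 in the frame of tumbler between 0.01 and 0.08 m and z of nut_c3 in the frame of tumbler between 0.01 and 0.08 m), for 0.2 s.
2. the lid is home in the mouth, lugs at the marks (horizontal distance between lid and mouth below 0.009 m and z of lid in the frame of tumbler between 0.093 and 0.103 m and angle between the y axis of lid and the y axis of tumbler, either way round below 0.22 rad), for 0.2 s.
3. the ring is turned to its stop over the lugs (all of step 2 and value of joint lock_ring above 1.1 rad), for 0.2 s.
At the end, for the whole second after the job is handed in: All nuts in the barrel; lid home (within 9 mm and 0.22 rad of the marks); ring turned past 1.1 rad (of 1.2); every scoop upright on the bench; funnel at rest in the tray (all of step 1 and all of step 3 and height (world z) of each of scoop_a, scoop_b, scoop_c below 0.008 m and angle between each of scoop_a, scoop_b, scoop_c's own z axis and vertical below 0.1 rad and linear speed of each of scoop_a, scoop_b, scoop_c, funnel below 0.03 m/s and x of funnel in the frame of tray between -0.095 and 0.095 m and y of funnel in the frame of tray between -0.085 and 0.085 m and z of funnel in the frame of tray below 0.07 m); the robot touches nothing.
It fails at once if the mug is pushed more than 40 mm (distance of mug from where it was at the start of the episode above 0.04 m).
It fails at once if the tape is pushed more than 40 mm (distance of tape from where it was at the start of the episode above 0.04 m).
It fails at once if the screwdriver is pushed more than 40 mm (distance of screwdriver from where it was at the start of the episode above 0.04 m).
Of nut_a1, nut_a2, nut_a3, nut_b1, nut_b2, nut_b3, nut_c1, nut_c2, nut_c3 only 4 to 8 are there at a start; the rules pass over those that are not, and their reading is None.
At some moment in a run one of scoop_a, scoop_b, scoop_c, lid may be knocked a few centimetres aside while the robot is not near it.
It also fails if it takes over 210 s, if anything falls off the work surface, if the arm or the gripper's body presses on something with over 40 N, if the wrist force passes 120 N, or if a joint passes its speed limit or range.

## Working session

There is one attempt and no reset: what is moved stays moved. The work goes in short steps, Python scripts to look and compute and a tool call to move; the robot and the scene stay as the last step left them, time stands still between calls to the robot, and variables do not carry over. Pictures are saved under pics/ and viewed, and the job is handed in when it is done.

Besides the shell and the picture viewer there is one more tool, called after ">>>" as name(argument=value, ...), one argument or row to a line, values as JSON. move_arm: Moves the arm, as the interface text tells. Its arguments: {"type":"object","properties":{"increments":{"type":"string"},"grip":{"type":"number"},"grip_force":{"type":"number"}},"required":["increments"]}

```bash
ls; mkdir -p pics
cat > h.py <<'E'
import numpy as np, cv2
from workcell import arm
E
python3 - <<'E'
from h import *
print(arm.nose_length); s=arm.sense(); print(s)
for n in ['scene','top','wrist']:
    p,d=arm.get_image(n); cv2.imwrite(f'pics/{n}0.png',p[:,:,::-1]); np.save(f'{n}_d.npy',d); np.save(f'{n}_p.npy',p)
    c=arm.camera_params(n); print(n,c)
E
```

```text
pics
0.011
{'time_s': 0.0, 'qpos': array([ 6.21999251e+01,  1.79576244e+01,  8.58553239e+01, -2.46372557e-04,
        7.62604947e+01, -1.27994522e+01]), 'dq': array([ 0.05281608, -0.00666714,  0.06697404,  0.06706057, -0.04518068,
        0.08005091]), 'effort': array([ 9.31753639e-04, -4.02203822e+01, -2.52278459e+01,  6.94780145e-02,
        3.51183407e-02, -1.12794100e-04]), 'tcp_pos': array([0.13577866, 0.50688751, 0.24916868]), 'ee_rot': array([[-9.65923195e-01,  2.58828182e-01, -5.94130929e-04],
       [ 2.58828713e-01,  9.65922568e-01, -1.13582201e-03],
       [ 2.79901726e-04, -1.25089497e-03, -9.99999178e-01]]), 'contact_force': array([ 0.5694231 , -0.8418552 , -1.03412468]), 'ft_torque': array([-0.03258545,  0.07372046,  0.02175789]), 'width': 0.08842481617346921}
scene {'mtx': array([[484.81170051,   0.        , 321.24552734],
       [  0.        , 484.81170051, 234.43861368],
       [  0.        ,   0.        ,   1.        ]]), 'dist': array([0.00535702, 0.        , 0.        , 0.        , 0.        ]), 'pose': array([[-0.72343643, -0.56213948,  0.40079788,  0.90326324],

[... 587 characters left out ...]
2065,  0.99387744,  1.22889932],
       [ 0.        ,  0.        ,  0.        ,  1.        ]])}
wrist {'mtx': array([[381.30037598,   0.        , 321.81814957],
       [  0.        , 381.30037598, 239.33281776],
       [  0.        ,   0.        ,   1.        ]]), 'dist': array([-0.04494447,  0.        ,  0.        ,  0.        ,  0.        ]), 'hand_eye': array([[ 7.59518525e-04,  9.62638046e-01,  2.70790354e-01,
         7.01936511e-02],
       [ 9.99999510e-01, -5.59313534e-04, -8.16504956e-04,
         6.42757448e-04],
       [-6.34542026e-04,  2.70790842e-01, -9.62637999e-01,
        -1.34741753e-01],
       [ 0.00000000e+00,  0.00000000e+00,  0.00000000e+00,
         1.00000000e+00]])}
```

View pics/top0.png

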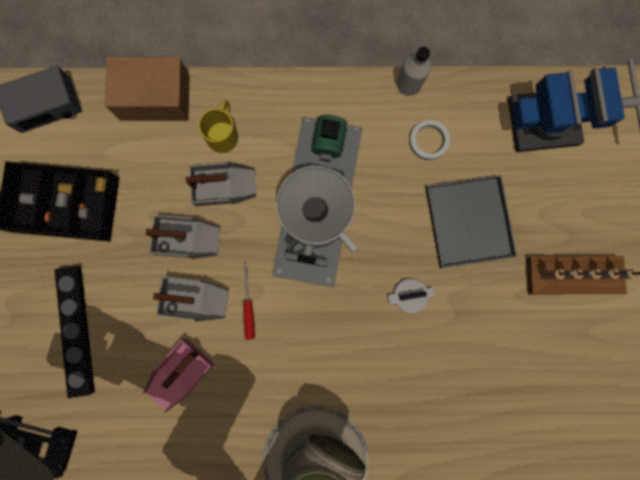

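View pics/scene0.png

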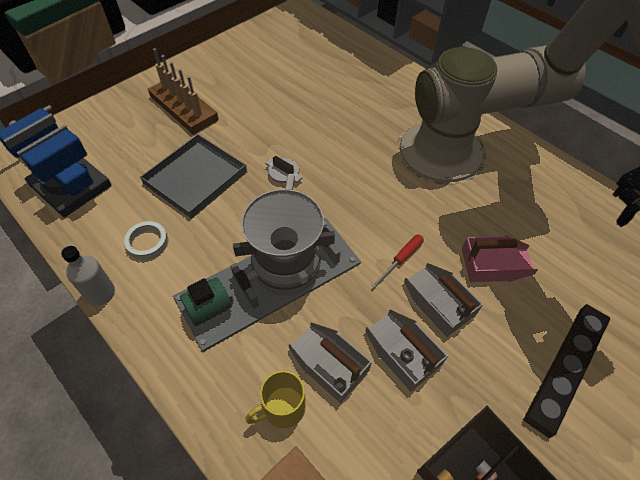

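```bash
cat >> h.py <<'E'
def shot(n,tag=None):
    s=arm.sense(); p,d=arm.get_image(n); c=arm.camera_params(n)
    if 'pose' in c: T=c['pose']
    else:
        W=np.eye(4); W[:3,:3]=s['ee_rot']; W[:3,3]=s['tcp_pos']; T=W@c['hand_eye']
    if tag: cv2.imwrite(f'pics/{tag}.png',p[:,:,::-1])
    return p,d,c,T
def rays(c,uv):
    uv=np.asarray(uv,float).reshape(-1,1,2)
    q=cv2.undistortPoints(uv,c['mtx'],c['dist']).reshape(-1,2)
    return np.c_[q[:,0],-q[:,1],-np.ones(len(q))]
def onplane(c,T,uv,z):
    r=rays(c,uv)@T[:3,:3].T; o=T[:3,3]; return o+r*((z-o[2])/r[:,2])[:,None]
def cloud(d,c,T):
    v,u=np.mgrid[:480,:640]; r=rays(c,np.c_[u.ravel(),v.ravel()])
    P=(r*d.reshape(-1,1))@T[:3,:3].T+T[:3,3]; P[d.ravel()==0]=np.nan
    return P.reshape(480,640,3)
def proj(c,T,P):
    P=np.asarray(P,float).reshape(-1,3); q=(P-T[:3,3])@T[:3,:3]; q=q*[1,-1,-1]
    return cv2.projectPoints(q,np.zeros(3),np.zeros(3),c['mtx'],c['dist'])[0].reshape(-1,2)
E
python3 - <<'E'
from h import *
p=np.load('top_p.npy');d=np.load('top_d.npy');c=arm.camera_params('top');X=cloud(d,c,c['pose'])
np.save('Xtop.npy',X)
print(np.nanpercentile(X[300:420,400:600,2],[1,50,99]))
def crop(p,x0,y0,x1,y1,f,name):
    cv2.imwrite('pics/'+name,cv2.resize(np.clip(p[y0:y1,x0:x1,::-1].astype(float)*1.6,0,255).astype(np.uint8),None,fx=f,fy=f,interpolation=cv2.INTER_CUBIC))
crop(p,130,140,270,340,3,'c_scoops.png'); crop(p,260,100,530,320,2.9,'c_tum.png')
ps=np.load('scene_p.npy'); crop(ps,280,240,490,410,3.5,'c_sc2.png');crop(ps,150,160,370,350,3,'c_tum2.png')
E
```

```text
[-5.49534801e-03  5.02120384e-05  1.85481850e-02]
```

View pics/c_scoops.png

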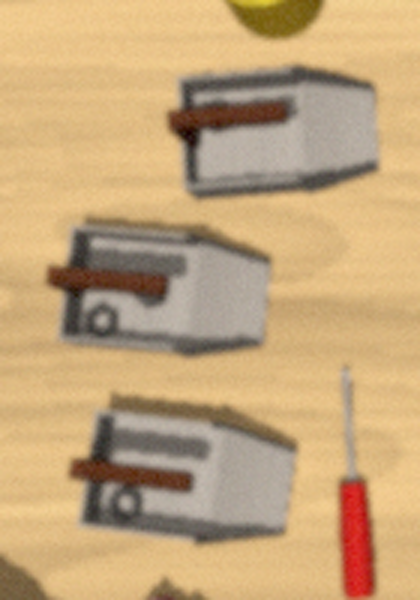

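View pics/c_tum.png

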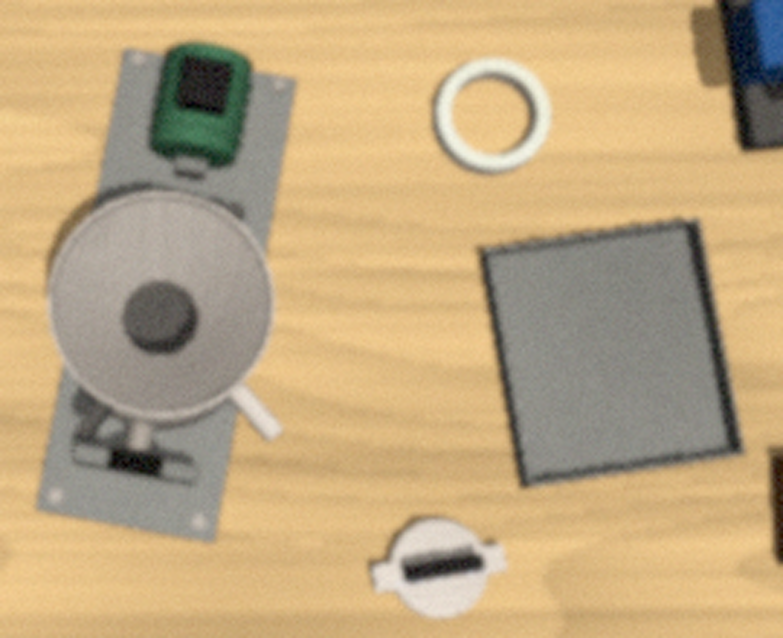

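View pics/c_sc2.png

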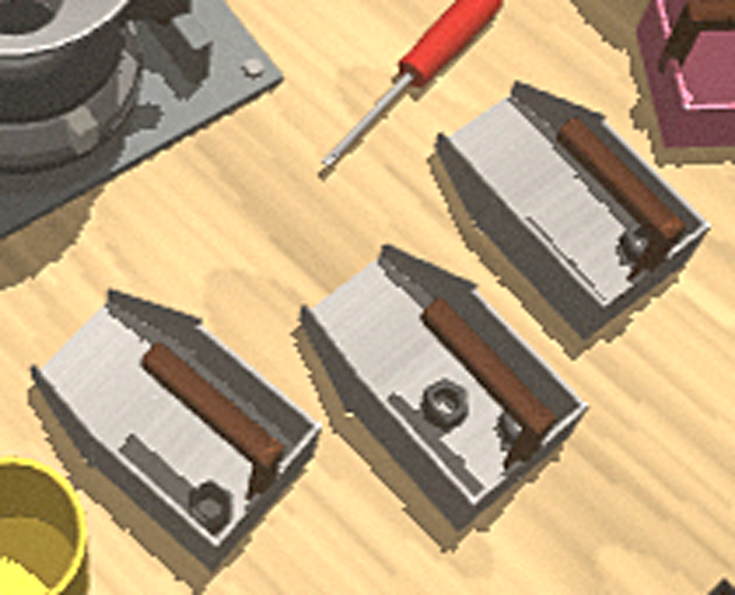

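View pics/c_tum2.png

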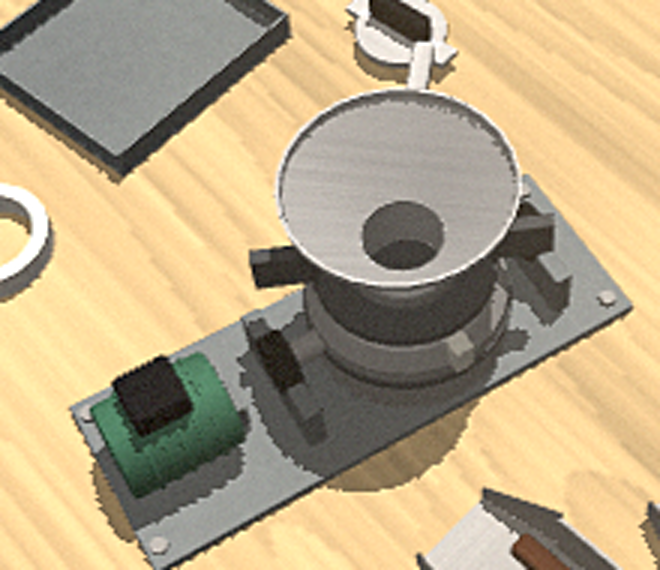

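```bash
cat > m.py <<'E'
from h import *
p=np.load('top_p.npy');c=arm.camera_params('top');T=c['pose'];X=np.load('Xtop.npy')
hsv=cv2.cvtColor(p,cv2.COLOR_RGB2HSV)
roi=np.zeros((480,640),bool); roi[150:330,140:270]=1
# brown handles: use depth-z
m=(roi&(X[...,2]>0.065)&(X[...,2]<0.11)).astype(np.uint8)
n,l,st,ce=cv2.connectedComponentsWithStats(m)
for i in range(1,n):
    if st[i,4]>40:
        ys,xs=np.where(l==i); P=onplane(c,T,np.c_[xs,ys],0.094)[:,:2]
        r=cv2.minAreaRect((P*1000).astype(np.float32)); print('handle',st[i,4],r, np.nanmedian(X[l==i][:,2]))
roi[:]=0; roi[150:260,260:370]=1
m=(roi&(X[...,2]>0.185)&(X[...,2]<0.21))
ys,xs=np.where(m); P=onplane(c,T,np.c_[xs,ys],0.195)[:,:2]; print(len(P)); 
(cx,cy),R=cv2.minEnclosingCircle((P*1000).astype(np.float32)); print('rim+handle',cx,cy,R)
hp=P*1000
# tray & lid
for nm,(x0,y0,x1,y1),zl,zh,zp in [('tray',(415,165,525,275),0.018,0.04,0.028),('lidtop',(380,265,440,325),0.012,0.03,0.02),('lidh',(380,265,440,325),0.036,0.07,0.048),('base',(265,100,370,300),0.004,0.016,0.01)]:
    roi[:]=0; roi[y0:y1,x0:x1]=1
    m=(roi&(X[...,2]>zl)&(X[...,2]<zh)); ys,xs=np.where(m); P=onplane(c,T,np.c_[xs,ys],zp)[:,:2]*1000
    print(nm,len(P),cv2.minAreaRect(P.astype(np.float32)),P.mean(0))
vis=p[:,:,::-1].copy();
E
python3 m.py
```

```text
handle 318 ((637.2568359375, 242.68618774414062), (21.796207427978516, 90.2555923461914), 5.568443775177002) 0.09368724094708336
handle 309 ((515.0927124023438, 330.6966857910156), (93.16867065429688, 16.719863891601562), 85.04329681396484) 0.09421548900295917
handle 312 ((371.67437744140625, 310.0302734375), (93.45661926269531, 16.210222244262695), 82.50916290283203) 0.09362596365441511
865
rim+handle 543.746826171875 -16.868492126464844 101.95361328125
tray 670 ((550.0917358398438, -375.3663330078125), (202.13243103027344, 183.0734100341797), 8.187649726867676) [ 555.99668093 -380.31357615]
lidtop 855 ((373.601318359375, -228.92431640625), (96.84540557861328, 79.1104736328125), 63.05339813232422) [ 373.1061115  -228.02304721]
lidh 166 ((373.363525390625, -228.58432006835938), (13.852864265441895, 62.520240783691406), 9.00060749053955) [ 373.44071236 -228.56639677]
base 4592 ((611.899169921875, -10.268844604492188), (256.5878601074219, 489.02081298828125), 89.73672485351562) [596.3520956   -7.59840788]
```

```bash
cat > m2.py <<'E'
from h import *
p=np.load('top_p.npy');c=arm.camera_params('top');T=c['pose'];X=np.load('Xtop.npy')
def pca(P):
    m=P.mean(0); w,v=np.linalg.eigh(np.cov((P-m).T)); return m,np.degrees(np.arctan2(v[1,1],v[0,1])),np.sqrt(w)
roi=np.zeros((480,640),bool); roi[150:330,140:270]=1
m=(roi&(X[...,2]>0.065)&(X[...,2]<0.11)).astype(np.uint8)
n,l,st,ce=cv2.connectedComponentsWithStats(m)
for i in range(1,n):
    if st[i,4]>40:
        ys,xs=np.where(l==i); print('handle',pca(onplane(c,T,np.c_[xs,ys],0.094)[:,:2]))
# scoops rims: grey pixels
roi[:]=0; roi[265:325,380:440]=1
m=(roi&(X[...,2]>0.036)); ys,xs=np.where(m); print('lidh',pca(onplane(c,T,np.c_[xs,ys],0.048)[:,:2]))
# funnel
roi[:]=0; roi[150:260,260:370]=1
m=roi&(X[...,2]>0.17)&(X[...,2]<0.215); ys,xs=np.where(m); P=onplane(c,T,np.c_[xs,ys],0.195)[:,:2]
cen=P.mean(0)
for k in range(10):
    r=np.linalg.norm(P-cen,axis=1); q=P[(r>0.07)&(r<0.086)]
    A=np.c_[2*q,np.ones(len(q))]; s=np.linalg.lstsq(A,(q**2).sum(1),rcond=None)[0]; cen=s[:2]
print('rim',cen,np.sqrt(s[2]+cen@cen))
h=P[r>0.09]; print('fh',len(h),h.mean(0),np.degrees(np.arctan2(*(h.mean(0)-cen)[::-1])))
# base: pixels in colour? corners by eye in crop (scale 2.9, off 260,100)
co=np.array([[125,48],[297,79],[216,541],[37,510]])/2.9+[260,100]
B=onplane(c,T,co,0.01)[:,:2]; print('base',B,B.mean(0)); e=(B[0]-B[3]+B[1]-B[2]); print(np.degrees(np.arctan2(e[1],e[0])))
# bystanders
for nm,uv in [('screw tip',(245,262)),('screw end',(250,338)),('mug',(217,125)),('tape',(430,140))]: print(nm,onplane(c,T,[uv],0.01))
# scene
ps=np.load('scene_p.npy');d=np.load('scene_d.npy');cs=arm.camera_params('scene');Ts=cs['pose'];Y=cloud(d,cs,Ts)
m=(Y[...,2]>0.188)&(Y[...,2]<0.215)&(np.linalg.norm(Y[...,:2]-cen,axis=-1)<0.12); P=Y[m][:,:2]
c2=cen
for k in range(10):
    r=np.linalg.norm(P-c2,axis=1); q=P[(r>0.07)&(r<0.086)]
    A=np.c_[2*q,np.ones(len(q))]; s=np.linalg.lstsq(A,(q**2).sum(1),rcond=None)[0]; c2=s[:2]
print('scene rim',c2,np.sqrt(s[2]+c2@c2))
# ears: top view & scene points z .1-.14 
for Z in (Y,):
    dd=np.linalg.norm(Z[...,:2]-c2,axis=-1); m=(Z[...,2]>0.124)&(Z[...,2]<0.136)&(dd<0.115)&(dd>0.06)
    pts=Z[m]; a=np.degrees(np.arctan2(pts[:,1]-c2[1],pts[:,0]-c2[0])); print(len(pts),np.histogram(a,36,(-180,180))[0])
    print([ (lo,np.median(a[(a>lo)&(a<lo+180)])) for lo in (-180,-90,0)])
E
python3 m2.py
```

```text
handle (array([0.63842114, 0.24443918]), np.float64(95.19551548387567), array([0.00539005, 0.02630675]))
handle (array([0.51519549, 0.33127318]), np.float64(84.84065574188443), array([0.00477371, 0.02690208]))
handle (array([0.37144481, 0.30960858]), np.float64(82.6448579920775), array([0.00469577, 0.02664235]))
lidh (array([ 0.37344071, -0.2285664 ]), np.float64(98.74558900744705), array([0.00404758, 0.01793747]))
rim [ 0.56033919 -0.00357767] 0.07557912668239547
fh 124 [ 0.478603   -0.07211366] -140.0200810418523
base [[ 0.81428838  0.02311807]
 [ 0.7864321  -0.12261018]
 [ 0.39657872 -0.04936332]
 [ 0.42289609  0.09722604]] [ 0.60504882 -0.01290735]
-10.681370024770501
screw tip [[0.45634946 0.16345531 0.01      ]]
screw end [[0.27770787 0.1503314  0.01      ]]
mug [[0.79375599 0.23465675 0.01      ]]
tape [[ 0.75328067 -0.28796648  0.01      ]]
scene rim [5.61917426e-01 6.55810181e-05] 0.07887210174577763
184 [ 0  0  0  0  0  0  0  0  0  0  0  0  0  0 93  8  0  0  0  0  0  0  0  0
  0  0  0  0  0  0  0  0 82  1  0  0]
[(-180, np.float64(-33.26581217119471)), (-90, np.float64(-33.26581217119471)), (0, np.float64(144.45121745629282))]
```

```bash
cat >> h.py <<'E'
from scipy.spatial.transform import Rotation as Rn
from scipy.linalg import logm,expm
def pose(x,y,z,az,tilt=0):
    """tool x azimuth az (deg) when down; tilt: tool leaned so tool-x dips by tilt deg (nose down)"""
    a=np.radians(az); t=np.radians(tilt); ex=np.array([np.cos(a),np.sin(a),0]); up=np.array([0,0,1.])
    tx=np.cos(t)*ex-np.sin(t)*up; tz=-(np.sin(t)*ex+np.cos(t)*up); ty=np.cross(tz,tx)
    M=np.eye(4); M[:3,:3]=np.c_[tx,ty,tz]; M[:3,3]=[x,y,z]; return M
def cur():
    s=arm.sense(); M=np.eye(4); M[:3,:3]=s['ee_rot']; M[:3,3]=s['tcp_pos']; return M
def log():
    import json
    s=arm.sense(); open('log.txt','a').write(json.dumps([list(s['qpos']),list(s['tcp_pos']),s['ee_rot'].tolist()])+'\n')
def plan(tgt,N=None,src=None):
    C=cur() if src is None else src
    D=np.linalg.inv(C)@tgt; rv=Rn.from_matrix(D[:3,:3]).as_rotvec()
    # separate: straight world translation with rotation -> rows list
    n=N or int(max(np.ceil(np.linalg.norm(D[:3,3])/0.04),np.ceil(np.linalg.norm(rv)/0.122),1))
    print('tool shift',D[:3,3].round(4),'rv',rv.round(4),'N',n)
    step=Rn.from_rotvec(rv/n); rows=[]; R=C[:3,:3].copy(); dp=(tgt[:3,3]-C[:3,3])/n
    for i in range(n):
        rows.append(' '.join('%g'%round(v,4) for v in list(R.T@dp)+list(rv/n))); R=R@step.as_matrix()
    for i in range(0,n,12): print('; '.join(rows[i:i+12])); print()
    log()
def st():
    s=arm.sense(); print('t %.2f'%s['time_s'],'q',s['qpos'].round(1),'p',s['tcp_pos'].round(4),'x az %.2f'%np.degrees(np.arctan2(s['ee_rot'][1,0],s['ee_rot'][0,0])),'z',s['ee_rot'][:,2].round(3),'F',s['contact_force'].round(1),'w %.4f'%s['width'])
E
python3 - <<'E'
from h import *
plan(pose(0.369,0.290,0.22,-97.4))
E
```

```text
tool shift [-0.2814 -0.1492  0.0294] rv [-5.0000e-04 -9.0000e-04 -1.7034e+00] N 14
-0.0201 -0.0107 0.0021 -0 -0.0001 -0.1217; -0.0187 -0.013 0.0021 -0 -0.0001 -0.1217; -0.0169 -0.0152 0.0021 -0 -0.0001 -0.1217; -0.015 -0.0171 0.0021 -0 -0.0001 -0.1217; -0.0128 -0.0188 0.0021 -0 -0.0001 -0.1217; -0.0104 -0.0202 0.0021 -0 -0.0001 -0.1217; -0.0079 -0.0213 0.0021 -0 -0.0001 -0.1217; -0.0052 -0.0221 0.0021 -0 -0.0001 -0.1217; -0.0025 -0.0226 0.0021 -0 -0.0001 -0.1217; 0.0003 -0.0227 0.0021 -0 -0.0001 -0.1217; 0.003 -0.0225 0.0021 -0 -0.0001 -0.1217; 0.0057 -0.022 0.0021 -0 -0.0001 -0.1217

0.0084 -0.0212 0.0021 -0 -0.0001 -0.1217; 0.0109 -0.02 0.0021 -0 -0.0001 -0.1217
```

>>> move_arm(
  increments="-0.020 -0.011 0.002 0 0 -0.122; -0.019 -0.013 0.002 0 0 -0.122; -0.017 -0.015 0.002 0 0 -0.122; -0.015 -0.017 0.002 0 0 -0.122; -0.013 -0.019 0.002 0 0 -0.122; -0.010 -0.020 0.002 0 0 -0.122; -0.008 -0.021 0.002 0 0 -0.122; -0.005 -0.022 0.002 0 0 -0.122; -0.003 -0.023 0.002 0 0 -0.122; 0 -0.023 0.002 0 0 -0.122; 0.003 -0.023 0.002 0 0 -0.122; 0.006 -0.022 0.002 0 0 -0.122",
  grip=0.5,
)

```text
time_s: 1.15
tcp_pos: [0.3442, 0.3167, 0.2221]
ee_rot: [[-0.326, -0.945, -0.004], [-0.945, 0.326, -0.003], [0.004, 0.003, -1.0]]
contact_force: [0.6, -0.0, 0.0]
width: 0.0442
```

Run:
```python
from h import *
st();plan(pose(0.369,0.290,0.20,-97.4))
```

```text
t 1.15 q [  28.2   12.3   97.5   -0.    70.5 -132.7] p [0.3442 0.3167 0.2221] x az -109.02 z [-0.004 -0.003 -1.   ] F [ 0.6 -0.   0. ] w 0.0442
tool shift [ 0.0171 -0.0322  0.0221] rv [ 0.0031 -0.0037 -0.2028] N 2
0.0085 -0.0161 0.011 0.0016 -0.0018 -0.1014; 0.0101 -0.0151 0.0111 0.0016 -0.0018 -0.1014
```

>>> move_arm(
  increments="0.0085 -0.016 0.011 0.002 -0.002 -0.102; 0.010 -0.015 0.011 0.002 -0.002 -0.102; 0 0 0 0 0 0",
)

```text
time_s: 1.4
tcp_pos: [0.3723, 0.2866, 0.1988]
ee_rot: [[-0.115, -0.993, 0.001], [-0.993, 0.115, -0.0], [0.0, -0.001, -1.0]]
contact_force: [-0.3, 0.3, -0.1]
width: 0.0445
```

Run:
```python
from h import *
st();p,d,c,T=shot('wrist','w1'); X=cloud(d,c,T); np.save('Xw.npy',X)
m=(X[...,2]>0.082)&(X[...,2]<0.105); ys,xs=np.where(m); P=onplane(c,T,np.c_[xs,ys],0.094)[:,:2]
print(len(P),P.mean(0),P.min(0),P.max(0)); print(cv2.minAreaRect((P*1000).astype(np.float32)))
plan(pose(0.369,0.290,0.0885,-97.4))
```

```text
t 1.40 q [  23.3   13.8   99.3   -0.    66.8 -150.1] p [0.3723 0.2866 0.1988] x az -96.58 z [ 0.001 -0.    -1.   ] F [-0.3  0.3 -0.1] w 0.0445
7335 [0.32323463 0.30232858] [0.17955366 0.26321572] [0.52093812 0.35742378]
((351.44268798828125, 308.8037414550781), (336.9845275878906, 90.7607421875), 7.581740856170654)
tool shift [-0.002   0.0031  0.1112] rv [-0.0016  0.0006  0.009 ] N 3
-0.0007 0.001 0.0371 -0.0005 0.0002 0.003; -0.0007 0.001 0.0371 -0.0005 0.0002 0.003; -0.0007 0.001 0.0371 -0.0005 0.0002 0.003
```

View pics/w1.png

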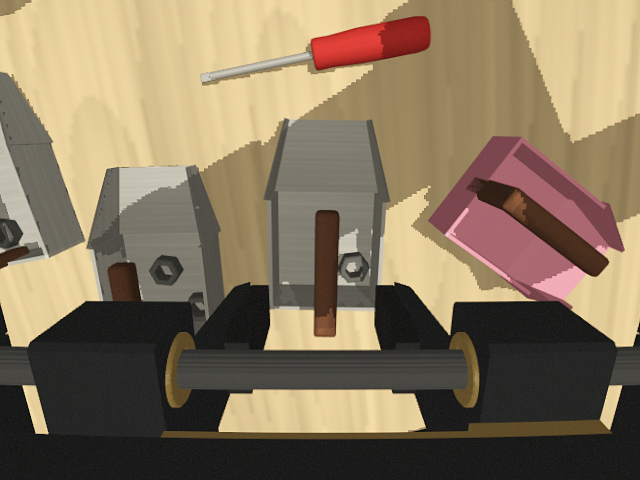

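```bash
cat > hm.py <<'E'
from h import *
p,d,c,T=shot('wrist','w_last'); X=cloud(d,c,T)
m=((X[...,2]>0.082)&(X[...,2]<0.105)).astype(np.uint8); n,l,s,ce=cv2.connectedComponentsWithStats(m)
for i in range(1,n):
    if s[i,4]>300:
        ys,xs=np.where(l==i); P=onplane(c,T,np.c_[xs,ys],0.094)[:,:2]; w,v=np.linalg.eigh(np.cov(P.T)); pr=(P-P.mean(0))@v
        mid=P.mean(0)+v@((pr.max(0)+pr.min(0))/2)
        print(s[i],'mid',mid.round(4),'az',np.degrees(np.arctan2(v[1,1],v[0,1])).round(2),'size',np.ptp(pr,axis=0).round(3))
E
python3 hm.py
```

```text
[ 493  183  115   91 3300] mid [0.2189 0.298 ] az 139.35 size [0.017 0.094]
[ 313  208   25  128 2974] mid [0.3723 0.3114] az 82.64 size [0.016 0.091]
[ 108  262   33   39 1070] mid [0.5098 0.3003] az 82.18 size [0.021 0.028]
```

Run:
```python
from h import *
plan(pose(0.3695,0.2915,0.080,-97.4),4)
```

```text
tool shift [-0.0026  0.0024  0.1204] rv [-0.0024  0.0014  0.008 ] N 4
-0.0007 0.0006 0.0301 -0.0006 0.0003 0.002; -0.0007 0.0006 0.0301 -0.0006 0.0003 0.002; -0.0007 0.0006 0.0301 -0.0006 0.0003 0.002; -0.0007 0.0006 0.0301 -0.0006 0.0003 0.002
```

>>> move_arm(
  increments="-0.001 0.001 0.03 0 0 0.002; -0.001 0.001 0.03 0 0 0.002; -0.001 0.001 0.03 0 0 0.002; 0 0 0.03 0 0 0.002; 0 0 0 0 0 0",
)

```text
time_s: 1.92
tcp_pos: [0.3684, 0.2973, 0.0812]
ee_rot: [[-0.14, -0.99, 0.012], [-0.99, 0.14, 0.006], [-0.008, -0.011, -1.0]]
contact_force: [-1.4, -1.1, 0.3]
width: 0.044
```

Run:
```python
from h import *
st();plan(pose(0.3695,0.2915,0.080,-97.4),1)
```

```text
t 1.92 q [ 2.470e+01  2.370e+01  1.063e+02  1.000e-01  4.930e+01 -1.473e+02] p [0.3684 0.2973 0.0812] x az -98.04 z [ 0.012  0.006 -1.   ] F [-1.4 -1.1  0.3] w 0.0440
tool shift [ 0.0056 -0.0019  0.0011] rv [-0.0106  0.0078 -0.0112] N 1
0.0056 -0.0019 0.0011 -0.0106 0.0078 -0.0112
```

>>> move_arm(
  increments="0.0055 -0.002 0.001 -0.01 0.008 -0.01; 0 0 0 0 0 0",
)

```text
time_s: 2.08
tcp_pos: [0.3691, 0.2927, 0.0818]
ee_rot: [[-0.129, -0.992, -0.0], [-0.992, 0.129, -0.001], [0.001, 0.0, -1.0]]
contact_force: [0.3, -0.0, -0.6]
width: 0.0443
```

>>> move_arm(
  increments="0 0 0 0 0 0; 0 0 0 0 0 0; 0 0 0 0 0 0; 0 0 0 0 0 0; 0 0 0 0 0 0",
  grip=0,
  grip_force=50,
)

```text
time_s: 2.5
tcp_pos: [0.3715, 0.2943, 0.0878]
ee_rot: [[-0.131, -0.991, 0.008], [-0.991, 0.131, 0.003], [-0.004, -0.008, -1.0]]
contact_force: [0.0, -0.2, -2.2]
width: 0.0156
```

Run:
```python
from h import *
st();log()
import json
from scipy.optimize import least_squares
L=[json.loads(l) for l in open('log.txt')]
def fk(q,P):
    h,d,L1,a,L2,lt,a1=P
    q=np.radians(q); Rz=lambda t:Rn.from_euler('z',t).as_matrix(); Ry=lambda t:Rn.from_euler('y',t).as_matrix()
    R=Rz(q[0]); p=np.array([0,0,h])+R@[a1,d,0]
    R=R@Ry(q[1]); p=p+R@[0,0,L1]; R=R@Ry(q[2]); p=p+R@[a,0,L2]; R=R@Rz(q[3]); R=R@Ry(q[4]); R=R@Rz(q[5]); p=p+R@[0,0,lt]; return p,R
Ls=L[::1]
def f(P):
    return np.concatenate([fk(np.array(q),P)[0]-np.array(p) for q,p,R in Ls])
r=least_squares(f,[0.3,0.116,0.3,0,0.3,0.2,0]); print(r.x,np.abs(r.fun).max(),len(Ls))
for q,p,R in Ls: print((fk(np.array(q),r.x)[1].T@np.array(R)).round(3).tolist())
```

```text
t 2.50 q [  24.2   23.2  105.8   -0.    50.5 -148.3] p [0.3715 0.2943 0.0878] x az -97.53 z [ 0.008  0.003 -1.   ] F [ 0.  -0.2 -2.2] w 0.0156
[2.01300020e-01 1.16300000e-01 4.38899999e-01 3.90000001e-02
 3.97499998e-01 2.36874020e-01 1.36133941e-09] 7.075975222425868e-10 6
[[0.0, -1.0, 0.0], [1.0, 0.0, 0.0], [-0.0, 0.0, 1.0]]
[[0.0, -1.0, 0.0], [1.0, 0.0, -0.0], [0.0, 0.0, 1.0]]
[[0.0, -1.0, 0.0], [1.0, 0.0, -0.0], [0.0, -0.0, 1.0]]
[[0.0, -1.0, 0.0], [1.0, 0.0, -0.0], [0.0, 0.0, 1.0]]
[[0.0, -1.0, 0.0], [1.0, 0.0, -0.0], [0.0, 0.0, 1.0]]
[[0.0, -1.0, 0.0], [1.0, 0.0, -0.0], [0.0, 0.0, 1.0]]
```

```bash
cat >> h.py <<'E'
from scipy.optimize import least_squares
PK=[0.2013,0.1163,0.4389,0.039,0.3975,0.236874]
LO=np.array([-168.41,-55.51,10.69,-70.63,1,-165.06]);HI=np.array([168.41,124.54,146.95,250.63,178,165.06])
Rz=lambda t:Rn.from_euler('z',t).as_matrix()
Ry=lambda t:Rn.from_euler('y',t).as_matrix()
RT=np.array([[0,-1,0],[1,0,0],[0,0,1.]])
def fk(q):
    h,d,L1,a,L2,lt=PK; q=np.radians(q); R=Rz(q[0]); p=np.array([0,0,h])+R@[0,d,0]
    R=R@Ry(q[1]); p=p+R@[0,0,L1]; R=R@Ry(q[2]); p=p+R@[a,0,L2]; R=R@Rz(q[3])@Ry(q[4])@Rz(q[5]); M=np.eye(4); M[:3,:3]=R@RT; M[:3,3]=p+R@[0,0,lt]; return M
def ik(M,q0=None,report=True):
    q0=arm.sense()['qpos'] if q0 is None else q0
    f=lambda q:np.r_[(fk(q)[:3,3]-M[:3,3])*10,Rn.from_matrix(fk(q)[:3,:3].T@M[:3,:3]).as_rotvec(),1e-5*(q-q0)]
    r=least_squares(f,np.clip(q0,LO+.1,HI-.1),bounds=(LO,HI),x_scale=50.); e=np.abs(r.fun[:6]).max()
    if report: print('ik',r.x.round(1),'err %.4f'%e, 'margin %.1f'%min((r.x-LO).min(),(HI-r.x).min()))
    return r.x
E
python3 - <<'E'
from h import *
for az in (180,-160,-150,-140,-120,-100):
  for t in (0,30,60,70):
    a=np.radians(az); print(az,t); q=ik(pose(0.56+.01*np.cos(a),.01*np.sin(a),.33,az,t),np.array([-10,20,80,0.,60,-100]))
E
```

```text
180 0
ik [ -12.2   18.8   72.8    0.    88.4 -102.2] err 0.0000 margin 62.1
180 30
ik [ -15.6    3.9   95.6    9.9   51.8 -109.8] err 0.0000 margin 50.8
180 60
ik [ -19.7   -3.4  116.4   64.    19.  -162.9] err 0.0000 margin 2.2
180 70
ik [ -18.    -3.6  117.2   68.6   14.4 -165.1] err 0.1418 margin 0.0
-160 0
ik [ -12.5   18.9   72.7   -0.    88.4 -122.5] err 0.0000 margin 42.5
-160 30
ik [ -21.     5.2   94.1   22.5   59.1 -138.9] err 0.0000 margin 26.1
-160 60
ik [ -26.9   -0.9  109.8   55.4   42.4 -165.1] err 0.1208 margin 0.0
-160 70
ik [ -26.5   -1.8  111.7   59.8   39.1 -165.1] err 0.2452 margin 0.0
-150 0
ik [ -12.7   19.    72.6   -0.    88.5 -132.7] err 0.0000 margin 32.4
-150 30
ik [ -23.     6.8   92.4   26.3   64.2 -151.1] err 0.0000 margin 13.9
-150 60
ik [ -28.7    1.7  105.2   51.4   52.5 -165.1] err 0.1816 margin 0.0
-150 70
ik [ -29.2    0.8  107.5   56.6   50.2 -165.1] err 0.2912 margin 0.0
-140 0
ik [ -12.8   19.1   72.4   -0.    88.5 -142.8] err 0.0000 margin 22.2
-140 30
ik [ -24.5    8.9   90.    28.8   69.7 -161.9] err 0.0000 margin 3.1
-140 60
ik [ -29.8    5.   100.    48.2   62.2 -165.1] err 0.2326 margin 0.0
-140 70
ik [ -31.1    4.3  102.5   54.    61.  -165.1] err 0.3248 margin 0.0
-120 0
ik [ -13.    19.5   71.9   -0.    88.7 -163. ] err 0.0000 margin 2.1
-120 30
ik [ -22.6   14.4   81.1   23.2   81.3 -165.1] err 0.1790 margin 0.0
-120 60
ik [ -30.4   13.5   88.3   44.2   81.3 -165.1] err 0.4049 margin 0.0
-120 70
ik [ -32.7   14.    90.6   51.3   82.6 -165.1] err 0.4837 margin 0.0
-100 0
ik [  -9.7   20.    71.4   -6.7   87.3 -165.1] err 0.2504 margin 0.0
-100 30
ik [ -20.3   20.1   72.4   18.7   92.  -165.1] err 0.4447 margin 0.0
-100 60
ik [ -29.9   24.9   74.7   44.4  102.1 -165.1] err 0.6257 margin 0.0
-100 70
ik [ -32.2   27.2   76.1   52.8  105.8 -165.1] err 0.6775 margin 0.0
```

Run:
```python
from h import *
for az in (170,160,150,140):
  q=np.array([-12,20,75,0.,88,-90])
  for t in (0,30,50,60,70,75):
    a=np.radians(az); print(az,t,end=' '); q=ik(pose(0.56+.01*np.cos(a),.01*np.sin(a),.33,az,t),q)
```

```text
170 0 ik [-12.   18.8  72.8  -0.   88.4 -92. ] err 0.0000 margin 62.1
170 30 ik [-12.6   4.3  95.2   1.7  50.6 -93.3] err 0.0000 margin 49.6
170 50 ik [-13.1  -1.6 109.3   6.1  22.5 -97.6] err 0.0000 margin 21.5
170 60 ik [ -13.3   -2.7  115.7   22.     7.6 -113.5] err 0.0000 margin 6.6
170 70 ik [ -12.4   -2.5  117.9   74.1    1.  -165.1] err 0.0984 margin 0.0
170 75 ik [ -12.4   -2.6  117.8   74.2    1.  -165.1] err 0.1827 margin 0.0
160 0 ik [-11.8  18.9  72.7   0.   88.4 -81.8] err 0.0000 margin 62.0
160 30 ik [ -9.6   5.2  94.1  -6.7  51.2 -76.7] err 0.0000 margin 50.2
160 50 ik [-7.800e+00  1.000e-01  1.076e+02 -2.290e+01  2.470e+01 -6.110e+01] err 0.0000 margin 23.7
160 60 ik [ -6.9  -0.5 113.6 -56.6  13.6 -27.6] err 0.0000 margin 12.6
160 70 ik [ -8.1  -1.2 115.6 -70.6   9.2 -14.3] err 0.1251 margin 0.0
160 75 ik [ -9.1  -1.6 116.1 -70.6   7.  -14.9] err 0.2034 margin 0.0
150 0 ik [-11.7  19.   72.6   0.   88.5 -71.7] err 0.0000 margin 61.9
150 30 ik [ -6.7   6.8  92.4 -14.2  53.7 -61.1] err 0.0000 margin 52.7
150 50 ik [ -3.    2.8 104.8 -40.6  32.3 -36. ] err 0.0000 margin 30.1
150 60 ik [ -1.3   2.7 110.3 -68.6  26.5  -8.4] err 0.0000 margin 2.1
150 70 ik [ -1.8   2.2 111.  -70.6  25.   -6.8] err 0.1581 margin 0.0
150 75 ik [ -2.1   1.9 111.2 -70.6  24.1  -7.1] err 0.2420 margin 0.0
140 0 ik [-11.5  19.1  72.4   0.   88.5 -61.5] err 0.0000 margin 61.7
140 30 ik [ -4.2   8.9  90.  -20.2  57.7 -46.9] err 0.0000 margin 50.4
140 50 ik [  0.9   6.2 101.1 -48.6  42.  -20.7] err 0.0000 margin 22.0
140 60 ik [  3.2   6.6 106.  -69.7  39.2  -0.3] err 0.0000 margin 0.9
140 70 ik [  3.5   6.7 105.9 -70.6  39.8   0.5] err 0.1642 margin 0.0
140 75 ik [  3.6   6.8 105.7 -70.6  40.2   0.5] err 0.2497 margin 0.0
```

```bash
cat >> h.py <<'E'
def flip(M): 
    M=M.copy(); M[:3,:2]*=-1; return M
E
python3 - <<'E'
from h import *
for az in (180,-160,-140,-120,-97):
  q=np.array([-12,20,75,0.,88,50])
  for t in (0,30,50,60,70,78):
    a=np.radians(az); print(az,t,end=' '); q=ik(flip(pose(0.56+.01*np.cos(a),.01*np.sin(a),.33,az,t)),q)
E
```

```text
180 0 ik [-12.2  18.8  72.8   0.   88.4  77.8] err 0.0000 margin 62.1
180 30 ik [-15.6   3.9  95.6   9.9  51.8  70.2] err 0.0000 margin 50.8
180 50 ik [-18.4  -2.3 109.9  31.6  27.4  49.3] err 0.0000 margin 26.4
180 60 ik [-19.7  -3.4 116.4  64.   19.   17.1] err 0.0000 margin 18.0
180 70 ik [-20.8  -2.8 122.1 111.6  21.  -30.4] err 0.0000 margin 20.0
180 78 ik [-21.4  -0.8 126.  134.8  30.2 -53.6] err 0.0000 margin 21.0
-160 0 ik [-12.5  18.9  72.7   0.   88.4  57.5] err 0.0000 margin 62.0
-160 30 ik [-21.    5.2  94.1  22.5  59.1  41.1] err 0.0000 margin 52.8
-160 50 ik [-2.730e+01  1.000e-01  1.076e+02  5.110e+01  4.640e+01  1.460e+01] err 0.0000 margin 39.4
-160 60 ik [-30.2  -0.5 113.6  70.   45.1  -3.6] err 0.0000 margin 33.3
-160 70 ik [-32.5   0.5 118.9  88.7  48.2 -22.1] err 0.0000 margin 28.0
-160 78 ik [-33.8   2.6 122.5 101.6  53.7 -35. ] err 0.0000 margin 24.4
-140 0 ik [-12.8  19.1  72.4  -0.   88.5  37.2] err 0.0000 margin 61.7
-140 30 ik [-24.5   8.9  90.   28.8  69.7  18.1] err 0.0000 margin 56.9
-140 50 ik [-32.2   6.2 101.1  53.3  65.5  -2.5] err 0.0000 margin 45.9
[... 372 characters left out ...]
-33.3  14.1  91.6  50.5  82.5 -14.1] err 0.0000 margin 55.4
-120 60 ik [-36.1  15.4  95.1  59.8  84.9 -20.8] err 0.0000 margin 51.8
-120 70 ik [-38.2  17.6  98.3  68.5  88.4 -27. ] err 0.0000 margin 48.6
-120 78 ik [-39.3  19.9 100.5  75.   91.8 -31.6] err 0.0000 margin 46.4
-97 0 ik [-13.   20.   71.2  -0.   88.9  -6. ] err 0.0000 margin 60.5
-97 30 ik [-25.2  20.7  74.8  28.4  94.2 -18.5] err 0.0000 margin 64.1
-97 50 ik [-31.3  23.7  78.3  45.2 100.  -25.1] err 0.0000 margin 67.6
-97 60 ik [-33.5  25.9  80.2  52.8 103.4 -27.8] err 0.0000 margin 66.8
-97 70 ik [-35.   28.5  82.1  60.2 107.1 -30.2] err 0.0000 margin 64.9
-97 78 ik [-35.9  30.7  83.6  65.9 110.2 -31.8] err 0.0000 margin 63.4
```

>>> move_arm(
  increments="0 0 0 0 0 0; 0 0 0 0 0 0; 0 0 0 0 0 0; 0 0 0 0 0 0; 0 0 -0.04 0 0 0; 0 0 -0.03 0 0 0",
  grip=0.5,
)

```text
time_s: 3.0
tcp_pos: [0.3687, 0.2928, 0.1551]
ee_rot: [[-0.132, -0.991, -0.002], [-0.991, 0.132, -0.001], [0.001, 0.002, -1.0]]
contact_force: [-0.2, -0.4, 1.3]
width: 0.0442
```

Run:
```python
from h import *
st();print(flip(pose(0,0,0,-97.4))[:3,0])
plan(flip(pose(0.3695,0.2915,0.15,-97.4)))
```

```text
t 3.00 q [  24.2   17.1  102.2   -0.    60.8 -148.3] p [0.3687 0.2928 0.1551] x az -97.58 z [-0.002 -0.001 -1.   ] F [-0.2 -0.4  1.3] w 0.0442
[ 0.1287956   0.99167116 -0.        ]
tool shift [ 0.0012 -0.001   0.0051] rv [-2.3000e-03 -2.6000e-03  3.1385e+00] N 26
0 -0 0.0002 -0.0001 -0.0001 0.1207; 0 -0 0.0002 -0.0001 -0.0001 0.1207; 0 -0 0.0002 -0.0001 -0.0001 0.1207; 0 -0.0001 0.0002 -0.0001 -0.0001 0.1207; 0 -0.0001 0.0002 -0.0001 -0.0001 0.1207; 0 -0.0001 0.0002 -0.0001 -0.0001 0.1207; 0 -0.0001 0.0002 -0.0001 -0.0001 0.1207; 0 -0.0001 0.0002 -0.0001 -0.0001 0.1207; -0 -0.0001 0.0002 -0.0001 -0.0001 0.1207; -0 -0.0001 0.0002 -0.0001 -0.0001 0.1207; -0 -0.0001 0.0002 -0.0001 -0.0001 0.1207; -0 -0.0001 0.0002 -0.0001 -0.0001 0.1207

-0 -0 0.0002 -0.0001 -0.0001 0.1207; -0 -0 0.0002 -0.0001 -0.0001 0.1207; -0 -0 0.0002 -0.0001 -0.0001 0.1207; -0 -0 0.0002 -0.0001 -0.0001 0.1207; -0.0001 -0 0.0002 -0.0001 -0.0001 0.1207; -0.0001 -0 0.0002 -0.0001 -0.0001 0.1207; -0.0001 -0 0.0002 -0.0001 -0.0001 0.1207; -0.0001 -0 0.0002 -0.0001 -0.0001 0.1207; -0.0001 -0 0.0002 -0.0001 -0.0001 0.1207; -0.0001 0 0.0002 -0.0001 -0.0001 0.1207; -0.0001 0 0.0002 -0.0001 -0.0001 0.1207; -0.0001 0 0.0002 -0.0001 -0.0001 0.1207

-0.0001 0 0.0002 -0.0001 -0.0001 0.1207; -0 0 0.0002 -0.0001 -0.0001 0.1207
```

>>> move_arm(
  increments="0 0 0 0 0 0.123; 0 0 0 0 0 0.123; 0 0 0 0 0 0.123; 0 0 0 0 0 0.123; 0 0 0 0 0 0.123; 0 0 0 0 0 0.123; 0 0 0 0 0 0.123; 0 0 0 0 0 0.123; 0 0 0 0 0 0.123; 0 0 0 0 0 0.123; 0 0 0 0 0 0.123; 0 0 0 0 0 0.123",
)

```text
time_s: 4.0
tcp_pos: [0.3708, 0.2937, 0.1613]
ee_rot: [[-0.998, 0.063, 0.008], [0.063, 0.998, 0.003], [-0.007, 0.003, -1.0]]
contact_force: [-0.3, 0.1, -0.2]
width: 0.0443
```

>>> move_arm(
  increments="0 0 0 0 0 0.123; 0 0 0 0 0 0.123; 0 0 0 0 0 0.123; 0 0 0 0 0 0.123; 0 0 0 0 0 0.123; 0 0 0 0 0 0.123; 0 0 0 0 0 0.123; 0 0 0 0 0 0.123; 0 0 0 0 0 0.123; 0 0 0 0 0 0.123; 0 0 0 0 0 0.123; 0 0 0 0 0 0.123",
)

```text
time_s: 5.0
tcp_pos: [0.3705, 0.2933, 0.1603]
ee_rot: [[-0.008, 1.0, 0.006], [1.0, 0.008, 0.002], [0.002, 0.006, -1.0]]
contact_force: [-0.1, 0.8, -0.3]
width: 0.044
```

```bash
python3 - <<'E'
from h import *
st()
plan(flip(pose(0.3695,0.2915,0.10,-97.4)))
E
python3 hm.py
```

```text
t 5.00 q [ 24.1  16.7 101.9  -0.   61.1  23.7] p [0.3705 0.2933 0.1603] x az 90.46 z [ 0.006  0.002 -1.   ] F [-0.1  0.8 -0.3] w 0.0440
tool shift [-0.0019 -0.0013  0.0603] rv [ 0.0055 -0.0022  0.1372] N 2
-0.0009 -0.0007 0.0302 0.0028 -0.0011 0.0686; -0.001 -0.0005 0.0302 0.0028 -0.0011 0.0686

[ 547  108   78  163 6117] mid [0.5123 0.3346] az 84.77 size [0.023 0.089]
[ 303  144   51  160 4620] mid [0.373  0.3135] az 82.45 size [0.016 0.089]
[   0  188  130  113 4984] mid [0.2219 0.3013] az 138.44 size [0.024 0.085]
```

View pics/w_last.png

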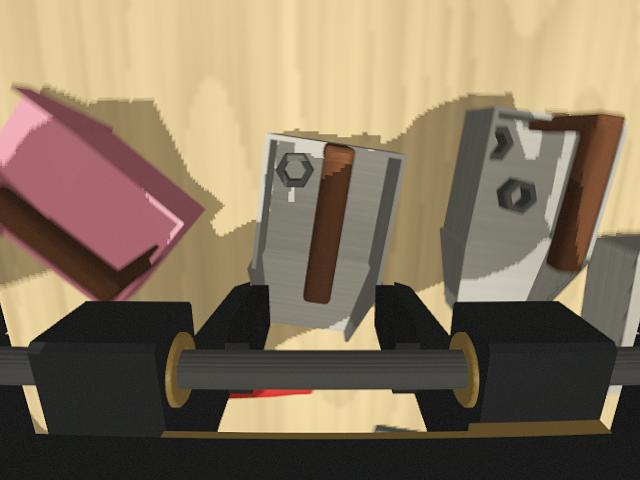

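>>> move_arm(
  increments="-0.001 -0.0005 0.03 0.003 -0.001 0.069; -0.001 -0.0005 0.03 0.003 -0.001 0.069; 0 0 0.02 0 0 0",
)

```text
time_s: 5.3
tcp_pos: [0.3725, 0.2927, 0.0821]
ee_rot: [[0.137, 0.991, 0.01], [0.991, -0.137, 0.005], [0.006, 0.009, -1.0]]
contact_force: [-0.6, -0.0, 0.2]
width: 0.044
```

Run:
```python
from h import *
st()
plan(flip(pose(0.370,0.292,0.079,-97.4)),1)
```

```text
t 5.30 q [ 23.9  23.7 106.1   0.   49.6  31.8] p [0.3725 0.2927 0.0821] x az 82.15 z [ 0.01   0.005 -1.   ] F [-0.6 -0.   0.2] w 0.0440
tool shift [-0.0011 -0.0024  0.0031] rv [ 0.0089 -0.006  -0.0079] N 1
-0.0011 -0.0024 0.0031 0.0089 -0.006 -0.0079
```

>>> move_arm(
  increments="-0.001 -0.002 0.003 0.009 -0.006 -0.008; 0 0 0.001 0 0 0; 0 0 0.001 0 0 0; 0 0 0.001 0 0 0; 0 0 0 0 0 0",
  grip=0,
  grip_force=55,
)

```text
time_s: 5.72
tcp_pos: [0.3697, 0.2916, 0.075]
ee_rot: [[0.119, 0.993, -0.004], [0.993, -0.119, -0.002], [-0.003, -0.004, -1.0]]
contact_force: [0.2, -0.0, -2.9]
width: 0.0142
```

>>> move_arm(
  increments="0 0 -0.005 0 0 0; 0 0 -0.01 0 0 0; 0 0 -0.015 0 0 0; 0 0 -0.02 0 0 0; 0 0 -0.02 0 0 0; 0 0 -0.025 0 0 0; 0 0 -0.025 0 0 0; 0 0 -0.025 0 0 0; 0 0 -0.025 0 0 0; 0 0 -0.025 0 0 0; 0 0 -0.02 0 0 0; 0 0 -0.015 0 0 0",
)

```text
time_s: 6.72
tcp_pos: [0.3666, 0.2907, 0.3221]
ee_rot: [[0.114, 0.993, -0.005], [0.993, -0.114, -0.002], [-0.003, -0.005, -1.0]]
contact_force: [-0.2, 0.4, -2.0]
width: 0.0141
```

Run:
```python
from h import *
st()
shot('wrist','w2'); shot('scene','s2')
```

```text
t 6.72 q [24.   8.2 87.3 -0.  84.8 30.6] p [0.3666 0.2907 0.3221] x az 83.45 z [-0.005 -0.002 -1.   ] F [-0.2  0.4 -2. ] w 0.0141
```

View pics/s2.png

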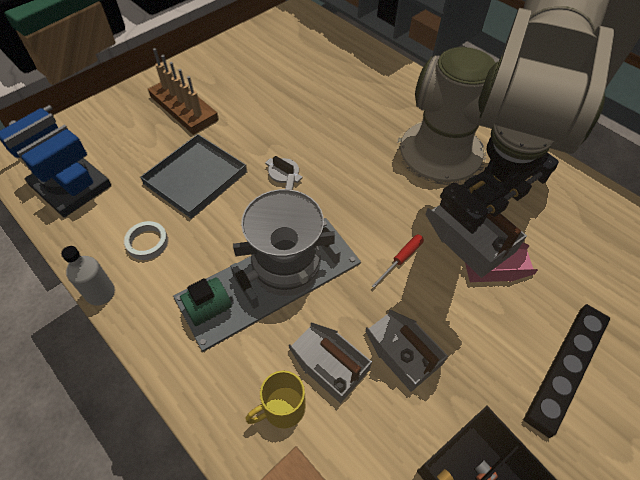

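```bash
cat >> h.py <<'E'
A=np.array([0.561,-0.002])
def pour(t,az=-97,back=0.03,zn=0.225,gx=-0.005,gz=0.075):
    a=np.radians(az); u=np.array([np.cos(a),np.sin(a)]); tt=np.radians(t)
    vx=gx-0.08; vz=gz-0.011
    hx=vx*np.cos(tt)+vz*np.sin(tt); hz=-vx*np.sin(tt)+vz*np.cos(tt)
    xy=A-back*u+hx*u; return flip(pose(xy[0],xy[1],zn+hz,az,t))
E
python3 - <<'E'
from h import *
M=pour(0);print(M[:3,3]); M[2,3]=0.31; plan(M,10); q=ik(M)
for t in (15,30,45,60,70): print(pour(t)[:3,3].round(3)); q=ik(pour(t),q)
E
```

```text
[0.57501497 0.11214281 0.289     ]
tool shift [-0.154   0.2269  0.0121] rv [-0.0019  0.0012  0.0078] N 10
-0.0154 0.0227 0.0012 -0.0002 0.0001 0.0008; -0.0154 0.0227 0.0012 -0.0002 0.0001 0.0008; -0.0154 0.0227 0.0012 -0.0002 0.0001 0.0008; -0.0153 0.0227 0.0012 -0.0002 0.0001 0.0008; -0.0153 0.0227 0.0012 -0.0002 0.0001 0.0008; -0.0153 0.0227 0.0012 -0.0002 0.0001 0.0008; -0.0153 0.0228 0.0012 -0.0002 0.0001 0.0008; -0.0153 0.0228 0.0012 -0.0002 0.0001 0.0008; -0.0153 0.0228 0.0012 -0.0002 0.0001 0.0008; -0.0152 0.0228 0.0012 -0.0002 0.0001 0.0008

ik [-0.4 24.  68.3 -0.  87.6  6.6] err 0.0000 margin 57.7
[0.573 0.093 0.309]
ik [-8.6 21.5 73.2 15.  85.8 -2.8] err 0.0000 margin 62.5
[0.57  0.069 0.323]
ik [-17.   20.6  75.9  29.5  89.3 -11.9] err 0.0000 margin 65.2
[0.566 0.043 0.33 ]
ik [-24.8  21.9  78.5  42.5  94.8 -20. ] err 0.0000 margin 67.9
[0.563 0.015 0.331]
ik [-31.1  25.3  81.   53.8 101.5 -26.6] err 0.0000 margin 66.0
[ 0.561 -0.003  0.327]
ik [-34.4  28.6  82.4  60.4 106.3 -30.3] err 0.0000 margin 64.5
```

>>> move_arm(
  increments="-0.004 0.006 0 0 0 0; -0.008 0.012 0 0 0 0.002; -0.012 0.018 0 0 0 0.002; -0.015 0.022 0.001 0 0 0.002; -0.018 0.026 0.001 0 0 0.002; -0.018 0.026 0.001 0 0 0; -0.018 0.026 0.001 0 0 0; -0.018 0.026 0.001 0 0 0; -0.017 0.025 0.001 0 0 0; -0.013 0.020 0.001 0 0 0; -0.008 0.013 0.001 0 0 0; -0.004 0.006 0.001 0 0 0",
)

```text
time_s: 7.82
tcp_pos: [0.5789, 0.0983, 0.2948]
ee_rot: [[0.118, 0.993, -0.027], [0.993, -0.118, -0.004], [-0.007, -0.026, -1.0]]
contact_force: [-0.2, -0.0, -2.9]
width: 0.0136
```

Run:
```python
from h import *
st()
shot('wrist','w3'); shot('scene','s3')
plan(pour(0),2); plan(pour(20),6,pour(0)); plan(pour(40),6,pour(20)); plan(pour(60),6,pour(40));plan(pour(70),4,pour(60))
```

```text
t 7.82 q [-1.7 25.4 68.5 -0.3 87.6  5.1] p [0.5789 0.0983 0.2948] x az 83.24 z [-0.027 -0.004 -1.   ] F [-0.2 -0.  -2.9] w 0.0136
tool shift [ 0.0125 -0.0044  0.006 ] rv [-0.0266  0.0072  0.0043] N 2
0.0062 -0.0022 0.003 -0.0133 0.0036 0.0022; 0.0062 -0.0023 0.003 -0.0133 0.0036 0.0022

tool shift [-0.027  -0.     -0.0252] rv [ 0.      0.3491 -0.    ] N 6
-0.0045 0 -0.0042 0 0.0582 -0; -0.0043 0 -0.0045 0 0.0582 -0; -0.004 0 -0.0047 0 0.0582 -0; -0.0037 0 -0.0049 0 0.0582 -0; -0.0034 0 -0.0051 0 0.0582 -0; -0.0031 0 -0.0053 0 0.0582 -0

tool shift [-0.027   0.     -0.0252] rv [-0.      0.3491  0.    ] N 6
-0.0045 -0 -0.0042 -0 0.0582 0; -0.0043 -0 -0.0045 -0 0.0582 0; -0.004 -0 -0.0047 -0 0.0582 0; -0.0037 -0 -0.0049 -0 0.0582 0; -0.0034 -0 -0.0051 -0 0.0582 0; -0.0031 -0 -0.0053 -0 0.0582 0

tool shift [-0.027   0.     -0.0252] rv [-0.      0.3491  0.    ] N 6
-0.0045 0 -0.0042 -0 0.0582 0; -0.0043 0 -0.0045 -0 0.0582 0; -0.004 0 -0.0047 -0 0.0582 0; -0.0037 0 -0.0049 -0 0.0582 0; -0.0034 0 -0.0051 -0 0.0582 0; -0.0031 0 -0.0053 -0 0.0582 0

tool shift [-0.0124  0.     -0.0138] rv [ 0.      0.1745 -0.    ] N 4
-0.0031 -0 -0.0034 0 0.0436 -0; -0.0029 -0 -0.0036 0 0.0436 -0; -0.0028 -0 -0.0037 0 0.0436 -0; -0.0026 -0 -0.0038 0 0.0436 -0
```

View pics/s3.png

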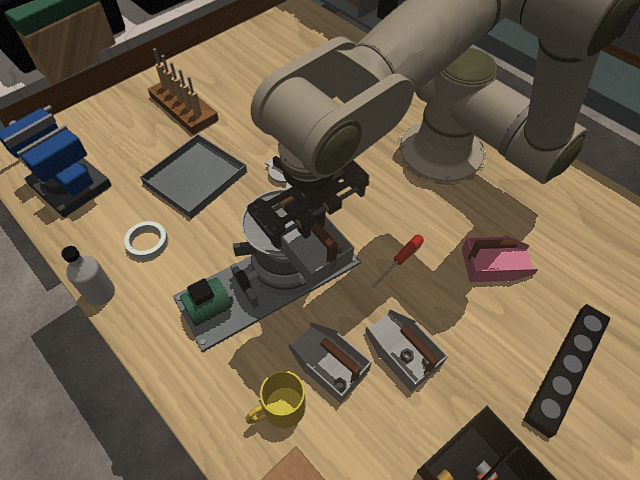

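View pics/w3.png

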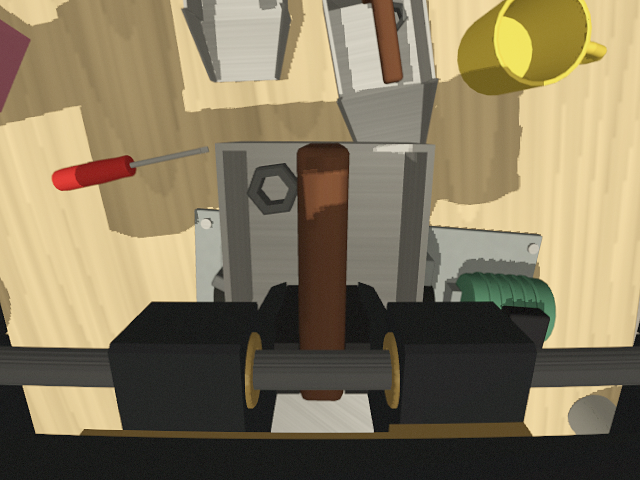

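>>> move_arm(
  increments="0.006 -0.002 0.003 -0.013 0.004 0.002; 0.006 -0.002 0.003 -0.013 0.004 0.002; -0.0045 0 -0.004 0 0.058 0; -0.0045 0 -0.0045 0 0.058 0; -0.004 0 -0.0045 0 0.058 0; -0.0035 0 -0.005 0 0.058 0; -0.0035 0 -0.005 0 0.058 0; -0.003 0 -0.0055 0 0.058 0",
)

```text
time_s: 8.58
tcp_pos: [0.5644, 0.0983, 0.3136]
ee_rot: [[0.099, 0.994, 0.043], [0.929, -0.108, 0.355], [0.357, 0.004, -0.934]]
contact_force: [0.5, -0.5, -2.4]
width: 0.014
```

Run:
```python
from h import *
st()
plan(pour(40),6)
```

```text
t 8.58 q [-10.6  20.1  75.7  20.9  86.   -6.3] p [0.5644 0.0983 0.3136] x az 83.89 z [ 0.043  0.355 -0.934] F [ 0.5 -0.5 -2.4] w 0.0140
tool shift [-0.0377  0.0083 -0.0305] rv [-0.0034  0.3328  0.0142] N 6
-0.0063 0.0014 -0.0051 -0.0006 0.0555 0.0024; -0.006 0.0014 -0.0054 -0.0006 0.0555 0.0024; -0.0057 0.0014 -0.0057 -0.0006 0.0555 0.0024; -0.0054 0.0014 -0.0061 -0.0006 0.0555 0.0024; -0.005 0.0014 -0.0063 -0.0006 0.0555 0.0024; -0.0046 0.0015 -0.0066 -0.0006 0.0555 0.0024
```

>>> move_arm(
  increments="-0.0065 0.0015 -0.005 0 0.056 0.002; -0.006 0.0015 -0.0055 0 0.056 0.002; -0.0055 0.0015 -0.0055 0 0.056 0.002; -0.0055 0.0015 -0.006 0 0.056 0.002; -0.005 0.0015 -0.0065 0 0.056 0.002; -0.0045 0.0015 -0.0065 0 0.056 0.002",
)

```text
time_s: 9.08
tcp_pos: [0.5628, 0.0601, 0.3316]
ee_rot: [[0.081, 0.994, 0.078], [0.75, -0.112, 0.651], [0.656, 0.006, -0.755]]
contact_force: [0.5, 0.3, -2.6]
width: 0.0142
```

Run:
```python
from h import *
st()
plan(pour(55),6)
```

```text
t 9.08 q [-22.   20.5  78.6  39.3  92.8 -18. ] p [0.5628 0.0601 0.3316] x az 83.88 z [ 0.078  0.651 -0.755] F [ 0.5  0.3 -2.6] w 0.0142
tool shift [-0.0271  0.0054 -0.0231] rv [-0.0036  0.2444  0.0112] N 6
-0.0045 0.0009 -0.0038 -0.0006 0.0407 0.0019; -0.0043 0.0009 -0.004 -0.0006 0.0407 0.0019; -0.0042 0.0009 -0.0042 -0.0006 0.0407 0.0019; -0.004 0.0009 -0.0044 -0.0006 0.0407 0.0019; -0.0038 0.0009 -0.0045 -0.0006 0.0407 0.0019; -0.0036 0.0009 -0.0047 -0.0006 0.0407 0.0019
```

>>> move_arm(
  increments="-0.0045 0.001 -0.004 0 0.041 0.002; -0.0045 0.001 -0.004 0 0.041 0.002; -0.004 0.001 -0.004 0 0.041 0.002; -0.004 0.001 -0.0045 0 0.041 0.002; -0.004 0.001 -0.0045 0 0.041 0.002; -0.0035 0.001 -0.0045 0 0.041 0.002",
)

```text
time_s: 9.58
tcp_pos: [0.5607, 0.0319, 0.3325]
ee_rot: [[0.067, 0.993, 0.096], [0.562, -0.117, 0.818], [0.824, -0.001, -0.566]]
contact_force: [0.8, -0.0, -2.3]
width: 0.0142
```

Run:
```python
from h import *
st()
shot('wrist','w4'); shot('scene','s4')
plan(pour(70),6)
```

```text
t 9.58 q [-28.7  23.4  81.1  50.7  99.  -24.6] p [0.5607 0.0319 0.3325] x az 83.20 z [ 0.096  0.818 -0.566] F [ 0.8 -0.  -2.3] w 0.0142
tool shift [-0.0232  0.0041 -0.0252] rv [-0.0043  0.254  -0.001 ] N 6
-0.0039 0.0007 -0.0042 -0.0007 0.0423 -0.0002; -0.0037 0.0007 -0.0044 -0.0007 0.0423 -0.0002; -0.0035 0.0007 -0.0045 -0.0007 0.0423 -0.0002; -0.0033 0.0007 -0.0047 -0.0007 0.0423 -0.0002; -0.0031 0.0007 -0.0048 -0.0007 0.0423 -0.0002; -0.0029 0.0007 -0.0049 -0.0007 0.0423 -0.0002
```

View pics/s4.png

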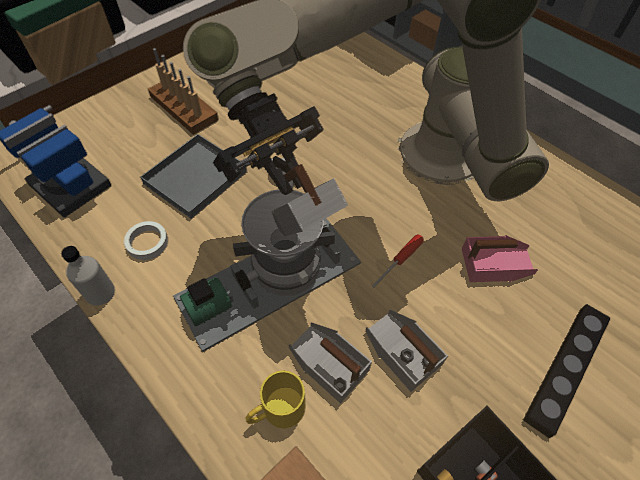

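View pics/w4.png

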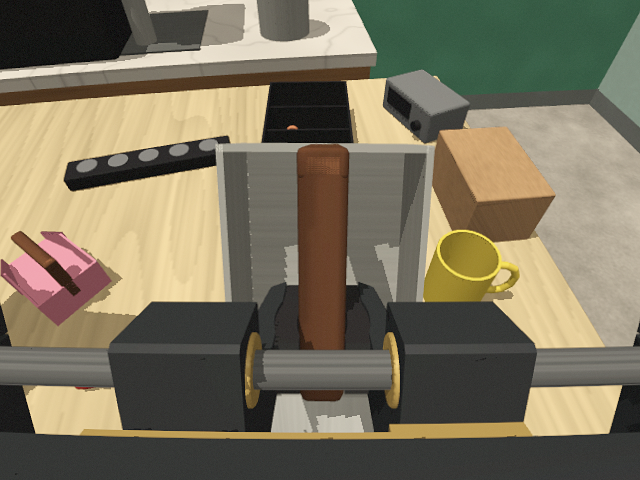

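>>> move_arm(
  increments="-0.004 0.001 -0.004 0 0.042 0; -0.0035 0.001 -0.0045 0 0.042 0; -0.0035 0.001 -0.0045 0 0.042 0; -0.0035 0.001 -0.0045 0 0.042 0; -0.003 0 -0.005 0 0.042 0; -0.003 0 -0.005 0 0.042 0; 0 0 0 0 0 0; 0 0 0 0 0 0; 0 0 0 0 0 0",
)

```text
time_s: 10.43
tcp_pos: [0.5587, 0.0086, 0.3296]
ee_rot: [[0.039, 0.994, 0.103], [0.352, -0.11, 0.929], [0.935, 0.0, -0.354]]
contact_force: [-0.5, -1.1, -1.8]
width: 0.0141
```

Run:
```python
from h import *
st()
shot('wrist','w5'); p,*_=shot('scene'); q,*_=shot('top')
cv2.imwrite('pics/s5.png',np.hstack([cv2.resize(p[160:300,200:380,::-1],None,fx=2.2,fy=2.2),cv2.resize(q[140:280,240:420,::-1],None,fx=2.2,fy=2.2)]))
plan(pour(40),12); plan(pour(0),12,pour(40))
```

```text
t 10.43 q [-33.3  27.7  82.8  60.  105.8 -29.9] p [0.5587 0.0086 0.3296] x az 83.68 z [ 0.103  0.929 -0.354] F [-0.5 -1.1 -1.8] w 0.0141
tool shift [0.0145 0.004  0.0416] rv [-0.0095 -0.5113  0.0075] N 12
0.0012 0.0003 0.0035 -0.0008 -0.0426 0.0006; 0.0014 0.0003 0.0034 -0.0008 -0.0426 0.0006; 0.0015 0.0003 0.0033 -0.0008 -0.0426 0.0006; 0.0016 0.0003 0.0033 -0.0008 -0.0426 0.0006; 0.0018 0.0003 0.0032 -0.0008 -0.0426 0.0006; 0.0019 0.0003 0.0031 -0.0008 -0.0426 0.0006; 0.002 0.0003 0.003 -0.0008 -0.0426 0.0006; 0.0022 0.0003 0.003 -0.0008 -0.0426 0.0006; 0.0023 0.0003 0.0029 -0.0008 -0.0426 0.0006; 0.0024 0.0003 0.0028 -0.0008 -0.0426 0.0006; 0.0025 0.0003 0.0027 -0.0008 -0.0426 0.0006; 0.0026 0.0003 0.0025 -0.0008 -0.0426 0.0006

tool shift [ 0.0213 -0.      0.0696] rv [-0.     -0.6981  0.    ] N 12
0.0018 -0 0.0058 -0 -0.0582 0; 0.0021 -0 0.0057 -0 -0.0582 0; 0.0024 -0 0.0056 -0 -0.0582 0; 0.0028 -0 0.0054 -0 -0.0582 0; 0.0031 -0 0.0052 -0 -0.0582 0; 0.0034 -0 0.005 -0 -0.0582 0; 0.0036 -0 0.0048 -0 -0.0582 0; 0.0039 -0 0.0046 -0 -0.0582 0; 0.0042 -0 0.0044 -0 -0.0582 0; 0.0044 -0 0.0041 -0 -0.0582 0; 0.0047 -0 0.0039 -0 -0.0582 0; 0.0049 -0 0.0036 -0 -0.0582 0
```

View pics/s5.png

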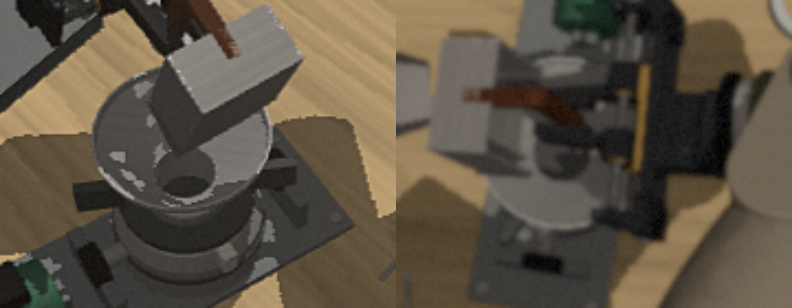

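View pics/w5.png

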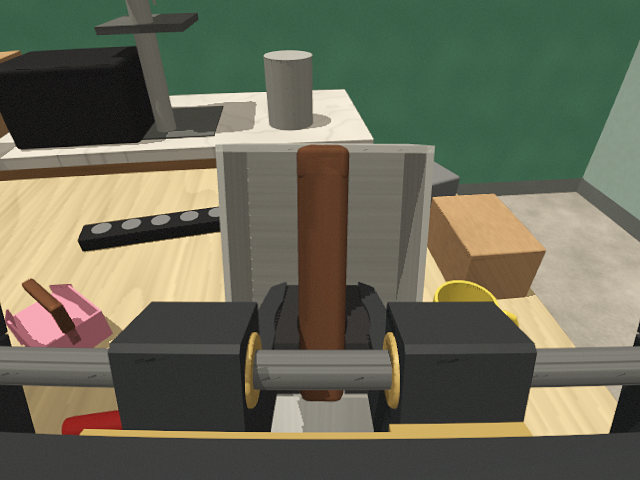

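Run:
```python
from h import *
plan(pour(0,zn=0.24),12)
```

```text
tool shift [0.013  0.0048 0.1074] rv [-0.0067 -1.2095  0.0108] N 12
0.0011 0.0004 0.0089 -0.0006 -0.1008 0.0009; 0.002 0.0004 0.0088 -0.0006 -0.1008 0.0009; 0.0029 0.0004 0.0085 -0.0006 -0.1008 0.0009; 0.0037 0.0004 0.0082 -0.0006 -0.1008 0.0009; 0.0045 0.0004 0.0078 -0.0006 -0.1008 0.0009; 0.0053 0.0004 0.0073 -0.0006 -0.1008 0.0009; 0.006 0.0003 0.0067 -0.0006 -0.1008 0.0009; 0.0066 0.0003 0.0061 -0.0006 -0.1008 0.0009; 0.0072 0.0003 0.0054 -0.0006 -0.1008 0.0009; 0.0077 0.0003 0.0047 -0.0006 -0.1008 0.0009; 0.0081 0.0003 0.0039 -0.0006 -0.1008 0.0009; 0.0085 0.0003 0.003 -0.0006 -0.1008 0.0009
```

>>> move_arm(
  increments="0.001 0 0.009 0 -0.1 0; 0.002 0 0.009 0 -0.1 0; 0.003 0 0.0085 0 -0.1 0; 0.0035 0 0.008 0 -0.1 0; 0.0045 0 0.008 0 -0.1 0; 0.005 0 0.007 0 -0.1 0; 0.006 0 0.006 0 -0.1 0; 0.007 0 0.005 0 -0.1 0; 0.007 0 0.005 0 -0.1 0; 0.008 0 0.004 0 -0.1 0; 0.008 0 0.003 0 -0.1 0; 0.009 0 0.002 0 -0.1 0",
)

```text
time_s: 11.58
tcp_pos: [0.5712, 0.1138, 0.3116]
ee_rot: [[0.119, 0.993, 0.012], [0.992, -0.119, -0.047], [-0.045, 0.018, -0.999]]
contact_force: [0.3, -0.3, -2.2]
width: 0.0142
```

Run:
```python
from h import *
st();shot('wrist','w6')
M=flip(pose(0.370,0.292,0.30,-97.4)); plan(M); plan(flip(pose(0.370,0.292,0.079,-97.4)),None,M)
```

```text
t 11.58 q [ 0.9 23.5 69.  -2.7 86.9  7.8] p [0.5712 0.1138 0.3116] x az 83.14 z [ 0.012 -0.047 -0.999] F [ 0.3 -0.3 -2.2] w 0.0142
tool shift [ 1.509e-01 -2.198e-01 -1.000e-04] rv [0.0174 0.05   0.0139] N 7
0.0216 -0.0314 -0 0.0025 0.0071 0.002; 0.0215 -0.0314 0.0002 0.0025 0.0071 0.002; 0.0214 -0.0315 0.0004 0.0025 0.0071 0.002; 0.0214 -0.0315 0.0007 0.0025 0.0071 0.002; 0.0213 -0.0316 0.0009 0.0025 0.0071 0.002; 0.0212 -0.0316 0.0011 0.0025 0.0071 0.002; 0.0212 -0.0316 0.0014 0.0025 0.0071 0.002

tool shift [0.    0.    0.221] rv [0. 0. 0.] N 6
0 0 0.0368 0 0 0; 0 0 0.0368 0 0 0; 0 0 0.0368 0 0 0; 0 0 0.0368 0 0 0; 0 0 0.0368 0 0 0; 0 0 0.0368 0 0 0
```

View pics/w6.png

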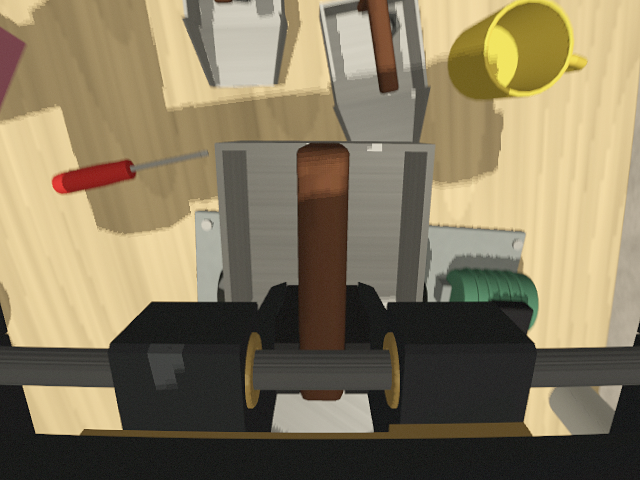

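Scoop empty. Back to its place.

>>> move_arm(
  increments="0.012 -0.018 0 0.0025 0.007 0.002; 0.022 -0.031 0 0.0025 0.007 0.002; 0.025 -0.036 0 0.0025 0.007 0.002; 0.025 -0.037 0 0.0025 0.007 0.002; 0.025 -0.037 0.001 0.0025 0.007 0.002; 0.022 -0.032 0.001 0.0025 0.007 0.002; 0.013 -0.019 0.001 0.0025 0.007 0.002; 0.006 -0.01 0.001 0 0 0; 0 0 0.02 0 0 0; 0 0 0.035 0 0 0; 0 0 0.035 0 0 0; 0 0 0.035 0 0 0",
)

```text
time_s: 12.63
tcp_pos: [0.3675, 0.3008, 0.1808]
ee_rot: [[0.123, 0.992, 0.013], [0.992, -0.123, 0.025], [0.027, 0.01, -1.0]]
contact_force: [0.8, 1.2, -1.8]
width: 0.0139
```

Run:
```python
from h import *
st()
M=flip(pose(0.370,0.292,0.095,-97.4)); plan(M)
```

```text
t 12.63 q [ 24.6  14.9 100.8   1.1  63.   31.2] p [0.3675 0.3008 0.1808] x az 82.94 z [ 0.013  0.025 -1.   ] F [ 0.8  1.2 -1.8] w 0.0139
tool shift [-0.0108  0.0027  0.0856] rv [ 0.0094 -0.0269  0.0058] N 3
-0.0036 0.0009 0.0285 0.0031 -0.009 0.0019; -0.0033 0.001 0.0286 0.0031 -0.009 0.0019; -0.0031 0.0011 0.0286 0.0031 -0.009 0.0019
```

>>> move_arm(
  increments="-0.004 0.001 0.028 0.003 -0.009 0.002; -0.003 0.001 0.028 0.003 -0.009 0.002; -0.003 0.001 0.024 0.003 -0.009 0.002; 0 0 0.005 0 0 0",
)

```text
time_s: 12.97
tcp_pos: [0.3663, 0.2912, 0.0886]
ee_rot: [[0.131, 0.991, -0.007], [0.991, -0.131, 0.001], [0.0, -0.007, -1.0]]
contact_force: [0.1, -0.5, -3.9]
width: 0.0139
```

Run:
```python
from h import *
st()
M=flip(pose(0.370,0.292,0.076,-97.4)); plan(M)
```

```text
t 12.97 q [ 24.   22.8 106.2   0.3  51.3  31.3] p [0.3663 0.2912 0.0886] x az 82.48 z [-0.007  0.001 -1.   ] F [ 0.1 -0.5 -3.9] w 0.0139
tool shift [0.0012 0.0037 0.0126] rv [-0.0069 -0.0002 -0.0021] N 1
0.0012 0.0037 0.0126 -0.0069 -0.0002 -0.0021
```

>>> move_arm(
  increments="0 0 0.006 -0.004 0 -0.002; 0 0 0.005 -0.004 0 0; 0 0 0 0 0 0",
)

```text
time_s: 13.22
tcp_pos: [0.3665, 0.2918, 0.078]
ee_rot: [[0.13, 0.992, 0.002], [0.992, -0.13, 0.002], [0.003, 0.002, -1.0]]
contact_force: [0.2, 0.0, -2.5]
width: 0.014
```

Run:
```python
from h import *
st();shot('wrist','w7')
```

```text
t 13.22 q [2.410e+01 2.370e+01 1.069e+02 1.000e-01 4.920e+01 3.150e+01] p [0.3665 0.2918 0.078 ] x az 82.54 z [ 0.002  0.002 -1.   ] F [ 0.2  0.  -2.5] w 0.0140
```

View pics/w7.png

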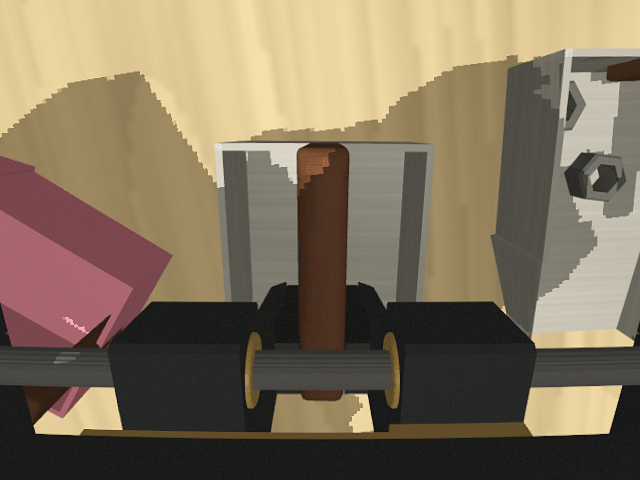

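>>> move_arm(
  increments="0 0 0.003 0 0 0; 0 0 0.002 0 0 0",
)

```text
time_s: 13.43
tcp_pos: [0.368, 0.2927, 0.0755]
ee_rot: [[0.13, 0.992, 0.007], [0.992, -0.13, 0.005], [0.006, 0.006, -1.0]]
contact_force: [-0.2, -0.1, -2.6]
width: 0.0139
```

>>> move_arm(
  increments="0 0 0 0 0 0; 0 0 0 0 0 0; 0 0 0 0 0 0; 0 0 -0.02 0 0 0; 0 0 -0.03 0 0 0; 0 0 -0.03 0 0 0; 0 0 -0.02 0 0 0",
  grip=0.5,
)

```text
time_s: 14.02
tcp_pos: [0.3664, 0.2919, 0.178]
ee_rot: [[0.13, 0.992, 0.004], [0.992, -0.13, 0.004], [0.004, 0.003, -1.0]]
contact_force: [0.2, 0.2, -0.6]
width: 0.044
```

Run:
```python
from h import *
st()
M=flip(pose(0.513,0.313,0.18,-95.2)); plan(M)
```

```text
t 14.02 q [2.410e+01 1.490e+01 1.013e+02 1.000e-01 6.350e+01 3.150e+01] p [0.3664 0.2919 0.178 ] x az 82.54 z [ 0.004  0.004 -1.   ] F [ 0.2  0.2 -0.6] w 0.0440
tool shift [ 0.04    0.1426 -0.0014] rv [ 0.0032 -0.0042 -0.0394] N 4
0.01 0.0357 -0.0003 0.0008 -0.001 -0.0099; 0.0096 0.0357 -0.0004 0.0008 -0.001 -0.0099; 0.0093 0.0358 -0.0004 0.0008 -0.001 -0.0099; 0.0089 0.0359 -0.0005 0.0008 -0.001 -0.0099
```

>>> move_arm(
  increments="0.01 0.035 0 0.001 -0.001 -0.01; 0.01 0.036 0 0.001 -0.001 -0.01; 0.01 0.036 0 0.001 -0.001 -0.01; 0.009 0.036 0 0.001 -0.001 -0.01; 0 0 0 0 0 0",
)

```text
time_s: 14.43
tcp_pos: [0.5196, 0.3163, 0.1879]
ee_rot: [[0.086, 0.996, 0.013], [0.996, -0.086, 0.006], [0.007, 0.012, -1.0]]
contact_force: [0.5, -0.1, -0.4]
width: 0.0436
```

```bash
python3 - <<'E'
from h import *
st()
E
python3 hm.py
```

```text
t 14.43 q [20.3 30.8 76.2  0.1 72.2 25.2] p [0.5196 0.3163 0.1879] x az 85.07 z [ 0.013  0.006 -1.   ] F [ 0.5 -0.1 -0.4] w 0.0436
[ 301  148   27  142 3629] mid [0.517  0.3345] az 84.81 size [0.016 0.089]
[  75  201   43  100 3119] mid [0.3776 0.3271] az 81.33 size [0.022 0.067]
[ 487  263   31   38 1019] mid [0.6361 0.2824] az 106.45 size [0.022 0.03 ]
[610 297  30  49 812] mid [0.7269 0.2455] az 75.04 size [0.018 0.037]
```

View pics/w_last.png

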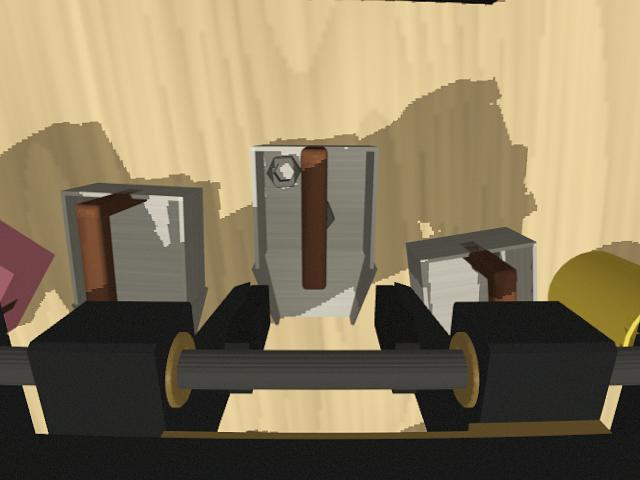

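Run:
```python
from h import *
st(); plan(flip(pose(0.5145,0.3135,0.09,-95.2)),3)
```

```text
t 14.48 q [20.4 30.6 76.5  0.1 72.2 25.2] p [0.5171 0.3163 0.1879] x az 85.09 z [ 0.011  0.006 -1.   ] F [-0.7 -0.9  0.4] w 0.0441
tool shift [-0.0036 -0.0033  0.0978] rv [ 0.0103 -0.0066  0.005 ] N 3
-0.0012 -0.0011 0.0326 0.0034 -0.0022 0.0017; -0.0011 -0.001 0.0326 0.0034 -0.0022 0.0017; -0.0011 -0.0009 0.0326 0.0034 -0.0022 0.0017
```

>>> move_arm(
  increments="-0.001 -0.001 0.033 0.003 -0.002 0.002; -0.001 -0.001 0.033 0.003 -0.002 0.002; -0.001 -0.001 0.032 0.003 -0.002 0.002; 0 0 0.005 0 0 0",
)

```text
time_s: 14.82
tcp_pos: [0.5136, 0.3146, 0.0851]
ee_rot: [[0.092, 0.996, 0.007], [0.996, -0.092, 0.003], [0.004, 0.006, -1.0]]
contact_force: [-0.5, 0.5, -1.7]
width: 0.0439
```

Run:
```python
from h import *
st(); plan(flip(pose(0.5145,0.3135,0.078,-95.2)),1)
```

```text
t 14.82 q [20.3 36.8 82.8  0.  59.9 25.6] p [0.5136 0.3146 0.0851] x az 84.74 z [ 0.007  0.003 -1.   ] F [-0.5  0.5 -1.7] w 0.0439
tool shift [-0.001   0.001   0.0071] rv [ 0.0065 -0.0035 -0.001 ] N 1
-0.001 0.001 0.0071 0.0065 -0.0035 -0.001
```

>>> move_arm(
  increments="-0.001 0.001 0.007 0.006 -0.003 0; 0 0 0.001 0 0 0; 0 0 0.001 0 0 0; 0 0 0.001 0 0 0; 0 0 0 0 0 0",
  grip=0,
  grip_force=55,
)

```text
time_s: 15.23
tcp_pos: [0.5145, 0.3144, 0.0795]
ee_rot: [[0.09, 0.996, 0.004], [0.996, -0.09, 0.002], [0.002, 0.004, -1.0]]
contact_force: [0.7, 0.0, -3.4]
width: 0.0148
```

Run:
```python
from h import *
st()
```

```text
t 15.23 q [20.3 37.4 82.8  0.  59.5 25.5] p [0.5145 0.3144 0.0795] x az 84.81 z [ 0.004  0.002 -1.   ] F [ 0.7  0.  -3.4] w 0.0148
```

>>> move_arm(
  increments="0 0 -0.005 0 0 0; 0 0 -0.01 0 0 0; 0 0 -0.015 0 0 0; 0 0 -0.02 0 0 0; 0 0 -0.02 0 0 0; 0 0 -0.025 0 0 0; 0 0 -0.025 0 0 0; 0 0 -0.025 0 0 0; 0 0 -0.025 0 0 0; 0 0 -0.02 0 0 0; 0 0 -0.02 0 0 0; 0 0 -0.015 0 0 0",
)

```text
time_s: 16.23
tcp_pos: [0.5096, 0.3131, 0.3237]
ee_rot: [[0.09, 0.996, 0.003], [0.996, -0.09, 0.002], [0.002, 0.002, -1.0]]
contact_force: [0.3, -0.0, -2.3]
width: 0.0153
```

Run:
```python
from h import *
st();shot('wrist','w8')
M=pour(0,az=-96,zn=0.245);plan(M,9)
```

```text
t 16.23 q [20.3 25.4 64.3  0.  90.1 25.5] p [0.5096 0.3131 0.3237] x az 84.85 z [ 0.003  0.002 -1.   ] F [ 0.3 -0.  -2.3] w 0.0153
tool shift [-0.1946  0.0805  0.0175] rv [ 0.0069 -0.0043  0.0149] N 9
-0.0216 0.0089 0.0019 0.0008 -0.0005 0.0017; -0.0216 0.009 0.002 0.0008 -0.0005 0.0017; -0.0216 0.009 0.002 0.0008 -0.0005 0.0017; -0.0216 0.0091 0.002 0.0008 -0.0005 0.0017; -0.0216 0.0091 0.002 0.0008 -0.0005 0.0017; -0.0215 0.0091 0.002 0.0008 -0.0005 0.0017; -0.0215 0.0092 0.002 0.0008 -0.0005 0.0017; -0.0215 0.0092 0.002 0.0008 -0.0005 0.0017; -0.0215 0.0092 0.002 0.0008 -0.0005 0.0017
```

View pics/w8.png

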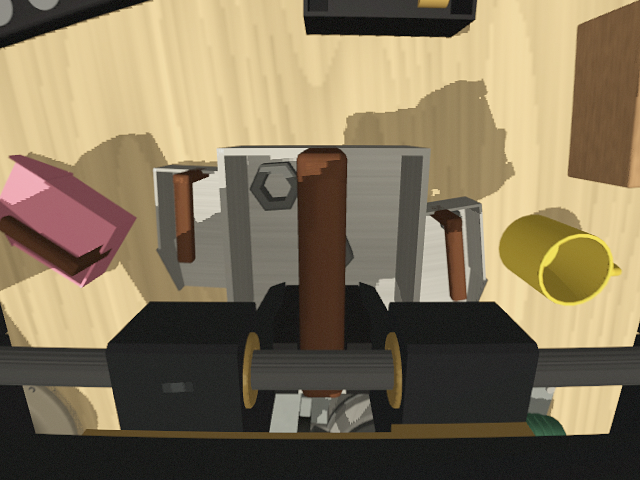

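>>> move_arm(
  increments="-0.006 0.002 0 0.001 0 0.002; -0.011 0.005 0.001 0.001 0 0.002; -0.017 0.007 0.001 0.001 0 0.002; -0.022 0.009 0.002 0.001 0 0.002; -0.024 0.010 0.002 0.001 0 0.002; -0.025 0.010 0.002 0.001 0 0.002; -0.025 0.010 0.002 0 0 0; -0.022 0.009 0.002 0 0 0; -0.018 0.007 0.002 0 0 0; -0.012 0.005 0.001 0 0 0; -0.006 0.003 0.001 0 0 0; -0.003 0.001 0 0 0 0",
)

```text
time_s: 17.28
tcp_pos: [0.5674, 0.0966, 0.2981]
ee_rot: [[0.106, 0.994, -0.018], [0.994, -0.106, 0.002], [0.0, -0.018, -1.0]]
contact_force: [-0.5, 0.0, -2.3]
width: 0.0147
```

Run:
```python
from h import *
st();shot('wrist','w9')
plan(pour(20,az=-96,gz=.078),7)
```

```text
t 17.28 q [-2.  23.4 70.9  0.1 86.7  4. ] p [0.5674 0.0966 0.2981] x az 83.94 z [-0.018  0.002 -1.   ] F [-0.5  0.  -2.3] w 0.0147
tool shift [-0.0117  0.0036 -0.019 ] rv [-0.0179  0.3493 -0.0043] N 7
-0.0017 0.0005 -0.0027 -0.0026 0.0499 -0.0006; -0.0015 0.0005 -0.0028 -0.0026 0.0499 -0.0006; -0.0014 0.0005 -0.0029 -0.0026 0.0499 -0.0006; -0.0012 0.0005 -0.0029 -0.0026 0.0499 -0.0006; -0.0011 0.0005 -0.003 -0.0026 0.0499 -0.0006; -0.0009 0.0005 -0.003 -0.0026 0.0499 -0.0006; -0.0008 0.0005 -0.0031 -0.0026 0.0499 -0.0006
```

View pics/w9.png

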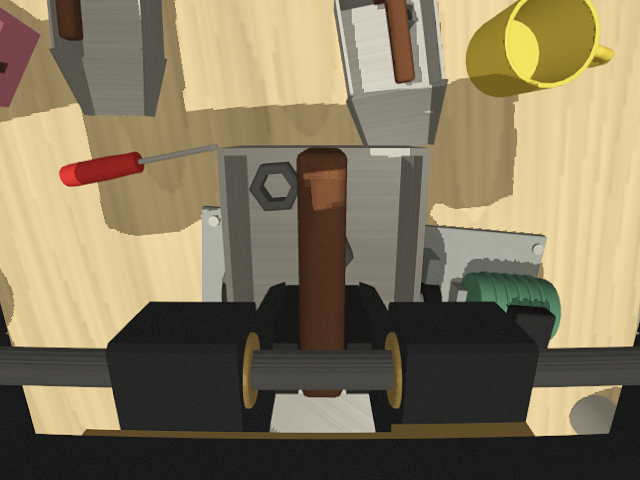

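>>> move_arm(
  increments="-0.002 0.001 -0.003 -0.003 0.05 0; -0.0015 0.001 -0.003 -0.003 0.05 0; -0.0015 0.0005 -0.003 -0.003 0.05 0; -0.001 0 -0.003 -0.003 0.05 0; -0.001 0 -0.003 -0.003 0.05 0; -0.001 0.0005 -0.003 -0.003 0.05 0; -0.001 0.0005 -0.003 0 0.05 0",
)

```text
time_s: 17.92
tcp_pos: [0.5678, 0.0893, 0.3168]
ee_rot: [[0.094, 0.995, 0.033], [0.93, -0.1, 0.355], [0.356, -0.002, -0.934]]
contact_force: [0.0, -0.6, -3.9]
width: 0.0146
```

Run:
```python
from h import *
st();
plan(pour(40,az=-96,gz=.078),7)
```

```text
t 17.92 q [-11.4  20.7  74.3  20.8  87.4  -7.1] p [0.5678 0.0893 0.3168] x az 84.20 z [ 0.033  0.355 -0.934] F [ 0.  -0.6 -3.9] w 0.0146
tool shift [-0.0318  0.0026 -0.0273] rv [-0.0044  0.334   0.0026] N 7
-0.0045 0.0004 -0.0039 -0.0006 0.0477 0.0004; -0.0044 0.0004 -0.0041 -0.0006 0.0477 0.0004; -0.0041 0.0004 -0.0043 -0.0006 0.0477 0.0004; -0.0039 0.0004 -0.0045 -0.0006 0.0477 0.0004; -0.0037 0.0004 -0.0047 -0.0006 0.0477 0.0004; -0.0035 0.0004 -0.0049 -0.0006 0.0477 0.0004; -0.0033 0.0004 -0.005 -0.0006 0.0477 0.0004
```

>>> move_arm(
  increments="-0.0045 0.0005 -0.004 0 0.048 0; -0.0045 0.0005 -0.004 0 0.048 0; -0.004 0.0005 -0.0045 0 0.048 0; -0.004 0.0005 -0.0045 0 0.048 0; -0.0035 0.0005 -0.0045 0 0.048 0; -0.0035 0 -0.005 0 0.048 0; -0.0035 0 -0.005 0 0.048 0",
)

```text
time_s: 18.5
tcp_pos: [0.5645, 0.0531, 0.3315]
ee_rot: [[0.07, 0.996, 0.06], [0.753, -0.092, 0.652], [0.655, -0.001, -0.756]]
contact_force: [-0.2, 0.9, -2.4]
width: 0.0147
```

Run:
```python
from h import *
st();
plan(pour(55,az=-96,gz=.078),7)
plan(pour(70,az=-96,gz=.078),7,pour(55,az=-96,gz=.078))
```

```text
t 18.50 q [-22.4  21.4  77.3  38.8  94.4 -18.7] p [0.5645 0.0531 0.3315] x az 84.67 z [ 0.06   0.652 -0.756] F [-0.2  0.9 -2.4] w 0.0147
tool shift [-0.0227  0.0019 -0.0217] rv [-0.0099  0.2462  0.0077] N 7
-0.0032 0.0003 -0.0031 -0.0014 0.0352 0.0011; -0.0031 0.0003 -0.0032 -0.0014 0.0352 0.0011; -0.003 0.0003 -0.0033 -0.0014 0.0352 0.0011; -0.0029 0.0003 -0.0034 -0.0014 0.0352 0.0011; -0.0028 0.0003 -0.0035 -0.0014 0.0352 0.0011; -0.0026 0.0003 -0.0036 -0.0014 0.0352 0.0011; -0.0025 0.0003 -0.0037 -0.0014 0.0352 0.0011

tool shift [-0.0202  0.     -0.0197] rv [-0.      0.2618 -0.    ] N 7
-0.0029 0 -0.0028 -0 0.0374 -0; -0.0028 0 -0.0029 -0 0.0374 -0; -0.0027 0 -0.003 -0 0.0374 -0; -0.0026 0 -0.0031 -0 0.0374 -0; -0.0024 0 -0.0032 -0 0.0374 -0; -0.0023 0 -0.0033 -0 0.0374 -0; -0.0022 0 -0.0034 -0 0.0374 -0
```

>>> move_arm(
  increments="-0.003 0.0005 -0.003 -0.0015 0.035 0.001; -0.003 0.0005 -0.003 -0.0015 0.035 0.001; -0.003 0.0005 -0.0035 -0.0015 0.035 0.001; -0.003 0 -0.0035 -0.0015 0.035 0.001; -0.003 0 -0.0035 -0.0015 0.035 0.001; -0.0025 0 -0.0035 -0.0015 0.035 0.001; -0.0025 0 -0.0035 -0.001 0.035 0.001; 0 0 0 0 0 0; 0 0 0 0 0 0",
)

```text
time_s: 19.25
tcp_pos: [0.5616, 0.0245, 0.3314]
ee_rot: [[0.058, 0.995, 0.082], [0.566, -0.1, 0.818], [0.822, -0.001, -0.569]]
contact_force: [-0.1, -0.9, -1.7]
width: 0.0146
```

>>> move_arm(
  increments="-0.003 0 -0.003 0 0.037 0; -0.003 0 -0.003 0 0.037 0; -0.0025 0 -0.003 0 0.037 0; -0.0025 0 -0.003 0 0.037 0; -0.0025 0 -0.003 0 0.037 0; -0.0025 0 -0.003 0 0.037 0; -0.002 0 -0.0035 0 0.037 0; 0 0 0 0 0 0; 0 0 0 0 0 0; 0 0 0 0 0 0; 0 0 0 0 0 0",
)

```text
time_s: 20.17
tcp_pos: [0.5589, -0.0003, 0.3268]
ee_rot: [[0.029, 0.996, 0.089], [0.331, -0.094, 0.939], [0.943, 0.002, -0.332]]
contact_force: [0.5, -0.2, -2.5]
width: 0.0151
```

```bash
cat > vis.py <<'E'
from h import *
import sys
st()
w,*_=shot('wrist'); p,*_=shot('scene'); q,*_=shot('top')
a=cv2.resize(w[100:460,180:480,::-1],None,fx=.86,fy=.86); H=a.shape[0]
f=lambda im:cv2.resize(im,(int(im.shape[1]*H/im.shape[0]),H))
cv2.imwrite(f'pics/{sys.argv[1]}.png',cv2.resize(np.hstack([a,f(p[150:290,210:350,::-1]),f(q[150:280,250:370,::-1])]),(800,285)))
E
python3 vis.py v10; python3 -c "
from h import *
plan(pour(0,az=-96,zn=0.24),12)"
```

```text
t 20.17 q [-34.   29.1  82.   60.3 107.6 -30.9] p [ 5.589e-01 -3.000e-04  3.268e-01] x az 85.00 z [ 0.089  0.939 -0.332] F [ 0.5 -0.2 -2.5] w 0.0151
tool shift [0.016  0.0034 0.1147] rv [-0.0043 -1.2325  0.0109] N 12
0.0013 0.0003 0.0096 -0.0004 -0.1027 0.0009; 0.0023 0.0003 0.0094 -0.0004 -0.1027 0.0009; 0.0033 0.0003 0.0091 -0.0004 -0.1027 0.0009; 0.0042 0.0003 0.0087 -0.0004 -0.1027 0.0009; 0.005 0.0003 0.0082 -0.0004 -0.1027 0.0009; 0.0059 0.0003 0.0077 -0.0004 -0.1027 0.0009; 0.0066 0.0002 0.007 -0.0004 -0.1027 0.0009; 0.0073 0.0002 0.0063 -0.0004 -0.1027 0.0009; 0.0079 0.0002 0.0055 -0.0004 -0.1027 0.0009; 0.0084 0.0002 0.0047 -0.0004 -0.1027 0.0009; 0.0089 0.0002 0.0038 -0.0004 -0.1027 0.0009; 0.0092 0.0002 0.0029 -0.0004 -0.1027 0.0009
```

View pics/v10.png

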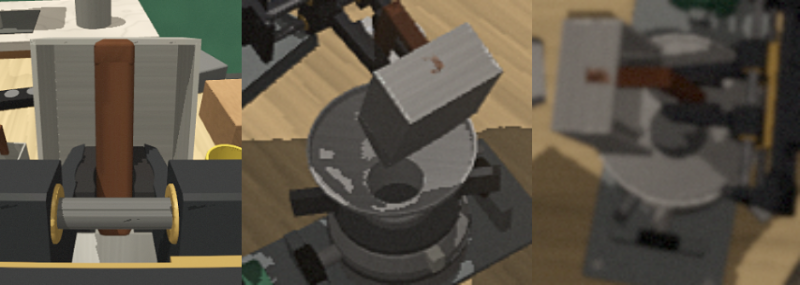

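Empty again (no nuts on the scoop floor in the wrist view, funnel hole clear). Back.

>>> move_arm(
  increments="0.001 0 0.0095 0 -0.103 0.001; 0.0025 0 0.0095 0 -0.103 0.001; 0.0035 0 0.009 0 -0.103 0.001; 0.004 0 0.009 0 -0.103 0.001; 0.005 0 0.008 0 -0.103 0.001; 0.006 0 0.007 0 -0.103 0.001; 0.0065 0 0.0065 0 -0.103 0.001; 0.0075 0 0.006 0 -0.103 0.001; 0.008 0 0.005 0 -0.103 0.001; 0.0085 0 0.0045 0 -0.103 0.001; 0.009 0 0.003 0 -0.103 0.001; 0.009 0 0.002 0 -0.103 0.001",
)

```text
time_s: 21.32
tcp_pos: [0.5705, 0.1126, 0.309]
ee_rot: [[0.113, 0.994, 0.002], [0.992, -0.112, -0.055], [-0.054, 0.008, -0.999]]
contact_force: [-0.3, -0.9, -3.0]
width: 0.0146
```

Run:
```python
from h import *
st();shot('wrist','w11')
M=flip(pose(0.5145,0.3145,0.30,-95.2));plan(M,8)
```

```text
t 21.32 q [ 0.9 23.7 68.9 -3.1 87.3  7.5] p [0.5705 0.1126 0.309 ] x az 83.52 z [ 0.002 -0.055 -0.999] F [-0.3 -0.9 -3. ] w 0.0146
tool shift [ 0.1915 -0.077  -0.0035] rv [ 0.0067  0.0591 -0.0183] N 8
0.0239 -0.0096 -0.0004 0.0008 0.0074 -0.0023; 0.024 -0.0096 -0.0003 0.0008 0.0074 -0.0023; 0.024 -0.0095 -0.0001 0.0008 0.0074 -0.0023; 0.024 -0.0095 0.0001 0.0008 0.0074 -0.0023; 0.024 -0.0094 0.0003 0.0008 0.0074 -0.0023; 0.024 -0.0093 0.0005 0.0008 0.0074 -0.0023; 0.0241 -0.0093 0.0007 0.0008 0.0074 -0.0023; 0.0241 -0.0092 0.0009 0.0008 0.0074 -0.0023
```

View pics/w11.png

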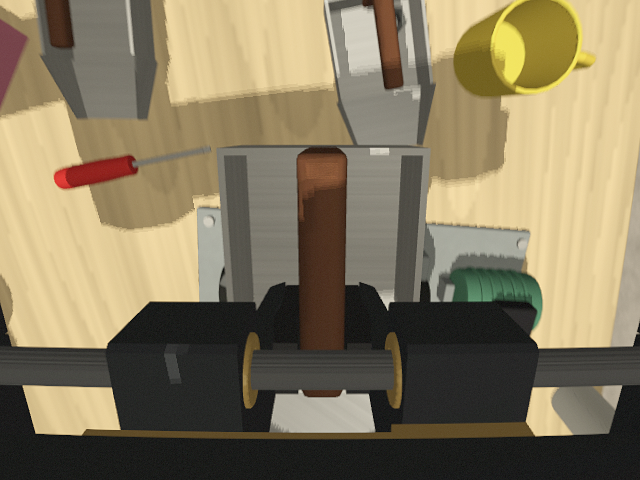

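>>> move_arm(
  increments="0.012 -0.005 0 0.001 0.007 -0.002; 0.024 -0.01 0 0.001 0.007 -0.002; 0.028 -0.011 0 0.001 0.007 -0.002; 0.028 -0.011 0 0.001 0.007 -0.002; 0.028 -0.011 0 0.001 0.007 -0.002; 0.028 -0.011 0.001 0.001 0.007 -0.002; 0.024 -0.009 0.001 0 0.007 -0.002; 0.014 -0.005 0.001 0 0.007 -0.002; 0 0 0.02 0 0 0; 0 0 0.035 0 0 0; 0 0 0.035 0 0 0; 0 0 0.03 0 0 0",
)

```text
time_s: 22.37
tcp_pos: [0.5101, 0.3258, 0.1824]
ee_rot: [[0.085, 0.996, 0.003], [0.996, -0.085, 0.023], [0.023, 0.001, -1.0]]
contact_force: [-0.4, -0.6, -2.2]
width: 0.0146
```

Run:
```python
from h import *
st()
M=flip(pose(0.5145,0.3145,0.092,-95.2));plan(M,4)
```

```text
t 22.37 q [21.  30.7 77.2  1.2 71.5 25.5] p [0.5101 0.3258 0.1824] x az 85.10 z [ 0.003  0.023 -1.   ] F [-0.4 -0.6 -2.2] w 0.0146
tool shift [-0.013   0.0052  0.0901] rv [ 0.0007 -0.0231  0.0053] N 4
-0.0032 0.0013 0.0225 0.0002 -0.0058 0.0013; -0.0031 0.0013 0.0225 0.0002 -0.0058 0.0013; -0.003 0.0013 0.0226 0.0002 -0.0058 0.0013; -0.0029 0.0013 0.0226 0.0002 -0.0058 0.0013
```

>>> move_arm(
  increments="-0.003 0.0015 0.023 0 -0.006 0.001; -0.003 0.0015 0.023 0 -0.006 0.001; -0.003 0.001 0.023 0 -0.006 0.001; -0.003 0.001 0.02 0 -0.006 0.001; 0 0 0.004 0 0 0",
)

```text
time_s: 22.78
tcp_pos: [0.5097, 0.3138, 0.0796]
ee_rot: [[0.092, 0.996, -0.013], [0.996, -0.092, 0.002], [0.001, -0.013, -1.0]]
contact_force: [0.0, -0.1, -3.0]
width: 0.015
```

Run:
```python
from h import *
st()
M=flip(pose(0.5145,0.3145,0.0805,-95.2));plan(M,2)
```

```text
t 22.78 q [20.3 37.3 83.   0.4 60.4 25.3] p [0.5097 0.3138 0.0796] x az 84.74 z [-0.013  0.002 -1.   ] F [ 0.  -0.1 -3. ] w 0.0150
tool shift [ 0.0011  0.0047 -0.001 ] rv [-0.0131 -0.0007 -0.0011] N 2
0.0006 0.0023 -0.0005 -0.0066 -0.0003 -0.0006; 0.0006 0.0023 -0.0005 -0.0066 -0.0003 -0.0006
```

>>> move_arm(
  increments="0 0 0 -0.006 0 0; 0 0 0.001 -0.006 0 0; 0 0 0.001 0 0 0",
)

```text
time_s: 23.03
tcp_pos: [0.5099, 0.3141, 0.0788]
ee_rot: [[0.093, 0.996, -0.001], [0.996, -0.093, 0.003], [0.003, -0.001, -1.0]]
contact_force: [-0.2, 0.0, -1.7]
width: 0.0151
```

>>> move_arm(
  increments="0 0 0 0 0 0; 0 0 0 0 0 0; 0 0 0 0 0 0; 0 0 -0.02 0 0 0; 0 0 -0.03 0 0 0; 0 0 -0.03 0 0 0; 0 0 -0.02 0 0 0",
  grip=0.5,
)

```text
time_s: 23.62
tcp_pos: [0.5097, 0.3143, 0.1846]
ee_rot: [[0.093, 0.996, 0.001], [0.996, -0.093, 0.005], [0.005, 0.0, -1.0]]
contact_force: [0.3, 1.0, -0.2]
width: 0.0442
```

Run:
```python
from h import *
st()
M=flip(pose(0.640,0.2245,0.18,-84.8)); plan(M,6); ik(M)
```

```text
t 23.62 q [20.4 30.1 77.8  0.3 71.9 25.6] p [0.5097 0.3143 0.1846] x az 84.68 z [ 0.001  0.005 -1.   ] F [ 0.3  1.  -0.2] w 0.0442
tool shift [-0.0774  0.138   0.0042] rv [ 0.0008 -0.0052 -0.1837] N 6
-0.0129 0.023 0.0007 0.0001 -0.0009 -0.0306; -0.0136 0.0226 0.0007 0.0001 -0.0009 -0.0306; -0.0143 0.0222 0.0007 0.0001 -0.0009 -0.0306; -0.0149 0.0217 0.0007 0.0001 -0.0009 -0.0306; -0.0156 0.0213 0.0007 0.0001 -0.0009 -0.0306; -0.0162 0.0208 0.0008 0.0001 -0.0009 -0.0306

ik [ 9.5 40.7 60.7 -0.  78.6  4.3] err 0.0000 margin 50.0
```

>>> move_arm(
  increments="-0.013 0.023 0.001 0 -0.001 -0.031; -0.014 0.0225 0.001 0 -0.001 -0.031; -0.014 0.022 0.001 0 -0.001 -0.031; -0.015 0.022 0.001 0 -0.001 -0.031; -0.016 0.021 0.001 0 -0.001 -0.031; -0.016 0.021 0.001 0 0 -0.03; 0 0 0 0 0 0",
)

```text
time_s: 24.2
tcp_pos: [0.6479, 0.2235, 0.1931]
ee_rot: [[-0.106, 0.994, 0.022], [0.994, 0.106, 0.007], [0.005, 0.022, -1.0]]
contact_force: [-0.9, 0.1, -0.1]
width: 0.0441
```

```bash
python3 - <<'E'
from h import *
st()
E
python3 hm.py;  python3 - <<'E'
from h import *
M=flip(pose(0.640,0.2245,0.09,-84.8)); plan(M,3)
E
```

```text
t 24.20 q [ 9.2 40.4 59.2  0.2 79.   3.1] p [0.6479 0.2235 0.1931] x az 96.06 z [ 0.022  0.007 -1.   ] F [-0.9  0.1 -0.1] w 0.0441
[  85    0   43  122 4171] mid [0.5146 0.3218] az 84.05 size [0.021 0.068]
[ 578    0   62  151 6723] mid [0.8142 0.3461] az 100.0 size [0.042 0.087]
[ 299  137   29  141 3533] mid [0.6414 0.247 ] az 94.33 size [0.016 0.089]
[ 432  199  124  104 3317] mid [0.7664 0.2276] az 169.61 size [0.075 0.089]
tool shift [-0.0003 -0.0088  0.1032] rv [ 0.0217 -0.0055  0.0146] N 3
-0.0001 -0.0029 0.0344 0.0072 -0.0018 0.0049; -0 -0.0027 0.0344 0.0072 -0.0018 0.0049; 0 -0.0024 0.0344 0.0072 -0.0018 0.0049
```

View pics/w_last.png

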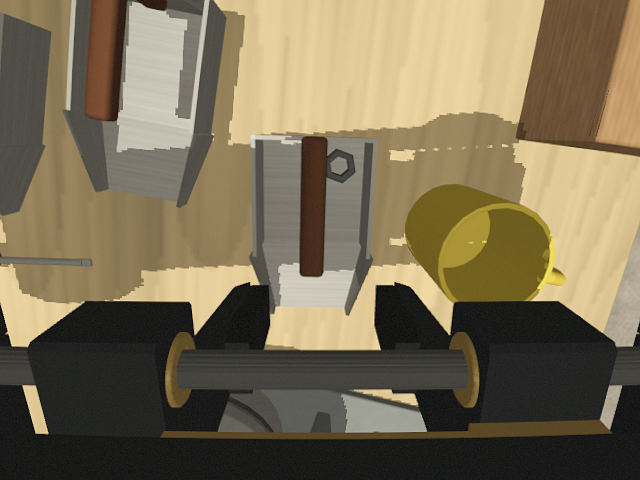

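>>> move_arm(
  increments="-0.001 -0.002 0.034 0.007 -0.002 0.006; -0.001 -0.002 0.034 0.007 -0.002 0.006; -0.001 -0.002 0.034 0.007 -0.002 0.006",
)

```text
time_s: 24.5
tcp_pos: [0.6457, 0.2242, 0.0991]
ee_rot: [[-0.086, 0.996, 0.019], [0.996, 0.086, 0.004], [0.002, 0.019, -1.0]]
contact_force: [-0.3, -0.1, -0.8]
width: 0.0441
```

Run:
```python
from h import *
st()
M=flip(pose(0.6415,0.2255,0.078,-85)); plan(M,1)
```

```text
t 24.50 q [ 9.3 45.  65.5  0.  68.4  4.4] p [0.6457 0.2242 0.0991] x az 94.94 z [ 0.019  0.004 -1.   ] F [-0.3 -0.1 -0.8] w 0.0441
tool shift [ 0.0016 -0.0045  0.021 ] rv [ 0.0193 -0.002  -0.001 ] N 1
0.0016 -0.0045 0.021 0.0193 -0.002 -0.001
```

>>> move_arm(
  increments="0.001 -0.0045 0.02 0.019 -0.002 0; 0 0 0.001 0 0 0",
)

```text
time_s: 24.67
tcp_pos: [0.6373, 0.2259, 0.0717]
ee_rot: [[-0.087, 0.996, -0.011], [0.996, 0.087, -0.002], [-0.001, -0.011, -1.0]]
contact_force: [-0.0, -0.4, -1.0]
width: 0.0439
```

>>> move_arm(
  increments="0 0 0.001 0 0 0; 0 0 0.001 0 0 0; 0 0 0.001 0 0 0; 0 0 0 0 0 0; 0 0 0 0 0 0",
  grip=0,
  grip_force=55,
)

```text
time_s: 25.08
tcp_pos: [0.6391, 0.228, 0.0752]
ee_rot: [[-0.089, 0.996, -0.002], [0.996, 0.089, 0.0], [0.0, -0.002, -1.0]]
contact_force: [0.8, 0.7, -3.3]
width: 0.0137
```

Run:
```python
from h import *
st()
```

```text
t 25.08 q [ 9.8 46.5 66.5  0.  67.1  4.7] p [0.6391 0.228  0.0752] x az 95.08 z [-0.002  0.    -1.   ] F [ 0.8  0.7 -3.3] w 0.0137
```

>>> move_arm(
  increments="0 0 -0.005 0 0 0; 0 0 -0.01 0 0 0; 0 0 -0.015 0 0 0; 0 0 -0.02 0 0 0; 0 0 -0.02 0 0 0; 0 0 -0.025 0 0 0; 0 0 -0.025 0 0 0; 0 0 -0.025 0 0 0; 0 0 -0.025 0 0 0; 0 0 -0.02 0 0 0; 0 0 -0.02 0 0 0; 0 0 -0.01 0 0 0",
)

```text
time_s: 26.08
tcp_pos: [0.6364, 0.2273, 0.3127]
ee_rot: [[-0.088, 0.996, -0.006], [0.996, 0.088, -0.0], [0.0, -0.006, -1.0]]
contact_force: [0.1, 0.0, -4.1]
width: 0.0139
```

Run:
```python
from h import *
st();shot('wrist','w12')
M=pour(0,az=-90,zn=0.24);plan(M,8)
```

```text
t 26.08 q [ 9.7 37.6 46.7  0.1 96.   4.7] p [0.6364 0.2273 0.3127] x az 95.07 z [-0.006 -0.    -1.   ] F [ 0.1  0.  -4.1] w 0.0139
tool shift [-0.1072 -0.0854  0.0105] rv [-0.0038 -0.0005  0.0885] N 8
-0.0134 -0.0107 0.0013 -0.0005 -0.0001 0.0111; -0.0135 -0.0105 0.0013 -0.0005 -0.0001 0.0111; -0.0136 -0.0104 0.0013 -0.0005 -0.0001 0.0111; -0.0138 -0.0102 0.0013 -0.0005 -0.0001 0.0111; -0.0139 -0.0101 0.0013 -0.0005 -0.0001 0.0111; -0.014 -0.0099 0.0013 -0.0005 -0.0001 0.0111; -0.0141 -0.0098 0.0013 -0.0005 -0.0001 0.0111; -0.0142 -0.0096 0.0013 -0.0005 -0.0001 0.0111
```

View pics/w12.png

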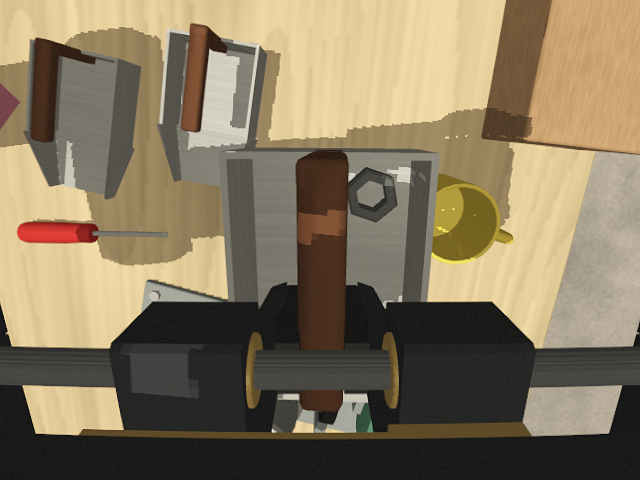

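>>> move_arm(
  increments="-0.006 -0.005 0.001 0 0 0.009; -0.012 -0.01 0.001 0 0 0.011; -0.016 -0.012 0.001 0 0 0.011; -0.018 -0.013 0.001 0 0 0.011; -0.018 -0.013 0.001 0 0 0.011; -0.015 -0.011 0.001 0 0 0.011; -0.01 -0.008 0.001 0 0 0.011; -0.006 -0.004 0.001 0 0 0.011; -0.002 -0.001 0 0 0 0",
)

```text
time_s: 26.88
tcp_pos: [0.5584, 0.1168, 0.3064]
ee_rot: [[0.0, 1.0, -0.006], [1.0, -0.0, 0.001], [0.001, -0.006, -1.0]]
contact_force: [0.2, 0.4, -2.3]
width: 0.0136
```

Run:
```python
from h import *
st();
plan(pour(20,az=-90),7)
q=ik(pour(20,az=-90)); q=ik(pour(70,az=-90),q)
```

```text
t 26.88 q [ 0.  22.2 71.5  0.  86.7  0. ] p [0.5584 0.1168 0.3064] x az 89.99 z [-0.006  0.001 -1.   ] F [ 0.2  0.4 -2.3] w 0.0136
tool shift [-0.0308  0.0025 -0.0078] rv [-0.006   0.3482 -0.0012] N 7
-0.0044 0.0004 -0.0011 -0.0009 0.0497 -0.0002; -0.0043 0.0004 -0.0013 -0.0009 0.0497 -0.0002; -0.0043 0.0004 -0.0016 -0.0009 0.0497 -0.0002; -0.0042 0.0004 -0.0018 -0.0009 0.0497 -0.0002; -0.0041 0.0004 -0.002 -0.0009 0.0497 -0.0002; -0.004 0.0004 -0.0022 -0.0009 0.0497 -0.0002; -0.0039 0.0004 -0.0024 -0.0009 0.0497 -0.0002

ik [-11.5  20.9  74.3  19.6  89.  -12.5] err 0.0000 margin 63.6
ik [-33.   31.7  77.4  58.1 111.8 -31.4] err 0.0000 margin 66.2
```

>>> move_arm(
  increments="-0.0045 0.0005 -0.001 -0.001 0.05 0; -0.0045 0.0005 -0.0015 -0.001 0.05 0; -0.0045 0.0005 -0.0015 -0.001 0.05 0; -0.004 0.0005 -0.002 -0.001 0.05 0; -0.004 0 -0.002 -0.001 0.05 0; -0.004 0 -0.002 -0.001 0.05 0; -0.004 0 -0.0025 0 0.05 0",
)

```text
time_s: 27.47
tcp_pos: [0.5614, 0.0885, 0.3152]
ee_rot: [[-0.007, 1.0, -0.0], [0.934, 0.007, 0.357], [0.357, 0.002, -0.934]]
contact_force: [-1.1, -0.9, -2.8]
width: 0.0135
```

Run:
```python
from h import *
st();
plan(pour(40,az=-90),7)
```

```text
t 27.47 q [-11.6  21.   74.2  20.5  89.3 -13. ] p [0.5614 0.0885 0.3152] x az 90.44 z [-0.     0.357 -0.934] F [-1.1 -0.9 -2.8] w 0.0135
tool shift [-0.0293 -0.0006 -0.0257] rv [-0.0015  0.3327  0.007 ] N 7
-0.0042 -0.0001 -0.0037 -0.0002 0.0475 0.001; -0.004 -0.0001 -0.0039 -0.0002 0.0475 0.001; -0.0038 -0.0001 -0.004 -0.0002 0.0475 0.001; -0.0036 -0.0001 -0.0042 -0.0002 0.0475 0.001; -0.0034 -0.0001 -0.0044 -0.0002 0.0475 0.001; -0.0032 -0.0001 -0.0045 -0.0002 0.0475 0.001; -0.003 -0.0001 -0.0047 -0.0002 0.0475 0.001
```

>>> move_arm(
  increments="-0.004 0 -0.004 0 0.048 0.001; -0.004 0 -0.004 0 0.048 0.001; -0.004 0 -0.004 0 0.048 0.001; -0.0035 0 -0.004 0 0.048 0.001; -0.0035 0 -0.0045 0 0.048 0.001; -0.003 0 -0.0045 0 0.048 0.001; -0.003 0 -0.0045 0 0.047 0.001",
)

```text
time_s: 28.05
tcp_pos: [0.5637, 0.0517, 0.3292]
ee_rot: [[-0.005, 1.0, -0.003], [0.756, 0.006, 0.654], [0.654, 0.001, -0.756]]
contact_force: [0.0, 0.1, -2.4]
width: 0.0138
```

Run:
```python
from h import *
st();
plan(pour(55,az=-90),7)
plan(pour(70,az=-90),7,pour(55,az=-90))
```

```text
t 28.05 q [-22.1  23.4  74.9  37.7  97.9 -22.6] p [0.5637 0.0517 0.3292] x az 90.40 z [-0.003  0.654 -0.756] F [ 0.   0.1 -2.4] w 0.0138
tool shift [-0.0193 -0.0029 -0.0195] rv [-0.0035  0.2466  0.0048] N 7
-0.0028 -0.0004 -0.0028 -0.0005 0.0352 0.0007; -0.0027 -0.0004 -0.0029 -0.0005 0.0352 0.0007; -0.0026 -0.0004 -0.003 -0.0005 0.0352 0.0007; -0.0024 -0.0004 -0.0031 -0.0005 0.0352 0.0007; -0.0023 -0.0004 -0.0031 -0.0005 0.0352 0.0007; -0.0022 -0.0004 -0.0032 -0.0005 0.0352 0.0007; -0.0021 -0.0004 -0.0033 -0.0005 0.0352 0.0007

tool shift [-0.0195  0.     -0.0198] rv [ 0.      0.2618 -0.    ] N 7
-0.0028 -0 -0.0028 0 0.0374 -0; -0.0027 -0 -0.0029 0 0.0374 -0; -0.0026 -0 -0.003 0 0.0374 -0; -0.0024 -0 -0.0031 0 0.0374 -0; -0.0023 -0 -0.0032 0 0.0374 -0; -0.0022 -0 -0.0033 0 0.0374 -0; -0.0021 -0 -0.0034 0 0.0374 -0
```

>>> move_arm(
  increments="-0.003 -0.0005 -0.003 0 0.035 0.001; -0.003 -0.0005 -0.003 0 0.035 0.001; -0.0025 -0.0005 -0.003 0 0.035 0.001; -0.0025 -0.0005 -0.003 0 0.035 0.001; -0.0025 -0.0005 -0.003 0 0.035 0; -0.002 0 -0.003 0 0.035 0; -0.002 0 -0.003 0 0.035 0; 0 0 0 0 0 0; 0 0 0 0 0 0",
)

```text
time_s: 28.8
tcp_pos: [0.5645, 0.022, 0.3289]
ee_rot: [[-0.002, 1.0, -0.005], [0.57, 0.006, 0.822], [0.822, -0.001, -0.57]]
contact_force: [0.2, 0.3, -3.6]
width: 0.014
```

>>> move_arm(
  increments="-0.003 0 -0.003 0 0.038 0; -0.003 0 -0.003 0 0.038 0; -0.0025 0 -0.003 0 0.038 0; -0.0025 0 -0.003 0 0.038 0; -0.0025 0 -0.003 0 0.038 0; -0.0025 0 -0.003 0 0.037 0; -0.002 0 -0.0035 0 0.037 0; 0 0 0 0 0 0; 0 0 0 0 0 0; 0 0 0 0 0 0; 0 0 0 0 0 0",
)

```text
time_s: 29.72
tcp_pos: [0.5659, -0.0052, 0.3239]
ee_rot: [[-0.008, 1.0, -0.008], [0.324, 0.01, 0.946], [0.946, 0.005, -0.324]]
contact_force: [0.0, 0.1, -3.4]
width: 0.0139
```

```bash
python3 vis.py v13; python3 -c "
from h import *
plan(pour(0,az=-90,zn=0.24),12)"
```

```text
t 29.72 q [-32.9  33.   76.3  58.8 112.6 -31.8] p [ 0.5659 -0.0052  0.3239] x az 91.39 z [-0.008  0.946 -0.324] F [ 0.   0.1 -3.4] w 0.0139
tool shift [ 0.0194 -0.0037  0.1182] rv [-0.0024 -1.2408  0.0121] N 12
0.0016 -0.0003 0.0099 -0.0002 -0.1034 0.001; 0.0026 -0.0003 0.0096 -0.0002 -0.1034 0.001; 0.0036 -0.0003 0.0093 -0.0002 -0.1034 0.001; 0.0045 -0.0003 0.0089 -0.0002 -0.1034 0.001; 0.0054 -0.0003 0.0084 -0.0002 -0.1034 0.001; 0.0063 -0.0003 0.0078 -0.0002 -0.1034 0.001; 0.007 -0.0003 0.0071 -0.0002 -0.1034 0.001; 0.0077 -0.0004 0.0063 -0.0002 -0.1034 0.001; 0.0083 -0.0004 0.0055 -0.0002 -0.1034 0.001; 0.0089 -0.0004 0.0046 -0.0002 -0.1034 0.001; 0.0093 -0.0004 0.0037 -0.0002 -0.1034 0.001; 0.0096 -0.0004 0.0027 -0.0002 -0.1034 0.001
```

View pics/v13.png

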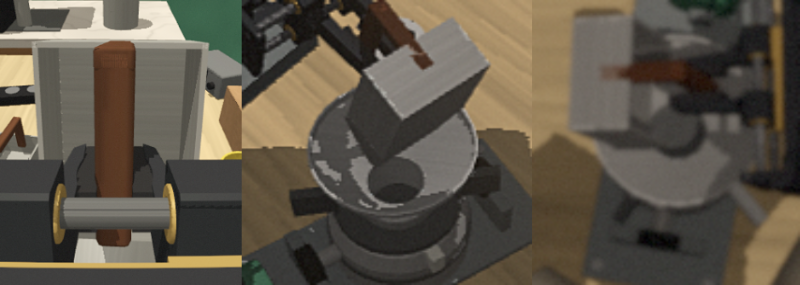

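>>> move_arm(
  increments="0.0015 0 0.01 0 -0.103 0.001; 0.0025 0 0.0095 0 -0.103 0.001; 0.0035 0 0.0095 0 -0.103 0.001; 0.0045 0 0.009 0 -0.103 0.001; 0.0055 0 0.008 0 -0.103 0.001; 0.0065 0 0.0075 0 -0.103 0.001; 0.007 0 0.007 0 -0.103 0.001; 0.008 0 0.006 0 -0.103 0.001; 0.008 0 0.0055 0 -0.103 0.001; 0.009 0 0.0045 0 -0.103 0.001; 0.009 0 0.0035 0 -0.103 0.001; 0.01 0 0.0025 0 -0.103 0.001",
)

```text
time_s: 30.87
tcp_pos: [0.5651, 0.1139, 0.3064]
ee_rot: [[0.007, 1.0, 0.01], [0.999, -0.006, -0.047], [-0.046, 0.01, -0.999]]
contact_force: [-0.1, -0.5, -4.1]
width: 0.0136
```

Run:
```python
from h import *
st();shot('wrist','w14')
M=flip(pose(0.640,0.228,0.29,-85));plan(M,6)
```

```text
t 30.87 q [ 0.9 22.8 70.6 -2.7 86.   1.4] p [0.5651 0.1139 0.3064] x az 89.61 z [ 0.01  -0.047 -0.999] F [-0.1 -0.5 -4.1] w 0.0136
tool shift [0.1113 0.0751 0.011 ] rv [ 0.0074  0.0517 -0.0897] N 6
0.0186 0.0125 0.0018 0.0012 0.0086 -0.0149; 0.0184 0.0128 0.002 0.0012 0.0086 -0.0149; 0.0181 0.0131 0.0021 0.0012 0.0086 -0.0149; 0.0179 0.0133 0.0023 0.0012 0.0086 -0.0149; 0.0177 0.0136 0.0024 0.0012 0.0086 -0.0149; 0.0175 0.0139 0.0025 0.0012 0.0086 -0.0149
```

View pics/w14.png

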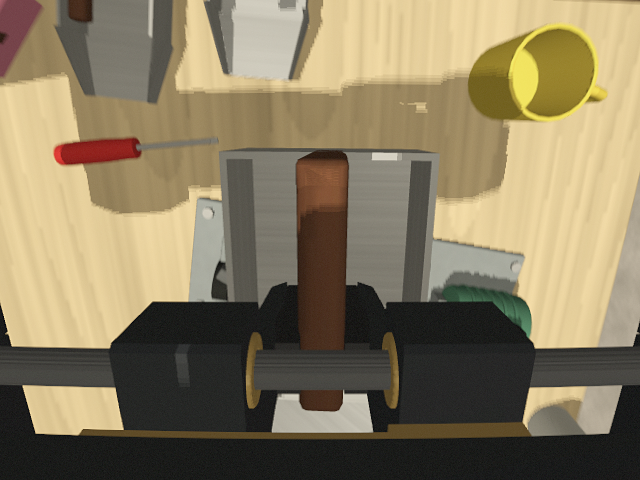

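>>> move_arm(
  increments="0.01 0.007 0.001 0.001 0.008 -0.015; 0.018 0.013 0.002 0.001 0.008 -0.015; 0.021 0.015 0.002 0.001 0.008 -0.015; 0.022 0.016 0.002 0.001 0.008 -0.015; 0.02 0.015 0.002 0.001 0.008 -0.015; 0.014 0.011 0.002 0.001 0.008 -0.015; 0.004 0.003 0 0 0.003 0; 0 0 0.02 0 0 0; 0 0 0.035 0 0 0; 0 0 0.035 0 0 0; 0 0 0.02 0 0 0",
)

```text
time_s: 31.83
tcp_pos: [0.6393, 0.2422, 0.1845]
ee_rot: [[-0.099, 0.995, 0.005], [0.995, 0.099, 0.014], [0.014, 0.006, -1.0]]
contact_force: [0.6, 1.0, -2.9]
width: 0.0137
```

Run:
```python
from h import *
st()
M=flip(pose(0.639,0.228,0.082,-85));plan(M,5)
```

```text
t 31.83 q [10.7 41.  59.6  0.8 79.   4.9] p [0.6393 0.2422 0.1845] x az 95.68 z [ 0.005  0.014 -1.   ] F [ 0.6  1.  -2.9] w 0.0137
tool shift [-0.0155 -0.0023  0.1023] rv [ 0.0059 -0.0136  0.0119] N 5
-0.0031 -0.0005 0.0205 0.0012 -0.0027 0.0024; -0.0031 -0.0004 0.0205 0.0012 -0.0027 0.0024; -0.003 -0.0004 0.0205 0.0012 -0.0027 0.0024; -0.0029 -0.0004 0.0205 0.0012 -0.0027 0.0024; -0.0029 -0.0003 0.0205 0.0012 -0.0027 0.0024
```

>>> move_arm(
  increments="-0.003 -0.0005 0.021 0.001 -0.003 0.002; -0.003 -0.0005 0.021 0.001 -0.003 0.002; -0.003 -0.0005 0.021 0.001 -0.003 0.002; -0.003 -0.0005 0.02 0.001 -0.003 0.002; -0.003 0 0.018 0.001 -0.002 0.002; 0 0 0 0 0 0",
)

```text
time_s: 32.33
tcp_pos: [0.6336, 0.2242, 0.0755]
ee_rot: [[-0.083, 0.996, -0.011], [0.997, 0.084, 0.001], [0.002, -0.01, -1.0]]
contact_force: [-0.8, -0.4, -2.7]
width: 0.0137
```

Run:
```python
from h import *
st()
M=flip(pose(0.639,0.228,0.0755,-85));plan(M,2)
```

```text
t 32.33 q [ 9.5 45.9 67.6  0.2 67.1  4.6] p [0.6336 0.2242 0.0755] x az 94.79 z [-0.011  0.001 -1.   ] F [-0.8 -0.4 -2.7] w 0.0137
tool shift [ 0.0033  0.0057 -0.    ] rv [-0.0104 -0.0021 -0.0037] N 2
0.0016 0.0028 -0 -0.0052 -0.0011 -0.0018; 0.0016 0.0029 0 -0.0052 -0.0011 -0.0018
```

>>> move_arm(
  increments="0 0 0 -0.005 0 0; 0 0 0.001 -0.005 0 0; 0 0 0.001 0 0 0",
)

```text
time_s: 32.58
tcp_pos: [0.6339, 0.2238, 0.0763]
ee_rot: [[-0.082, 0.997, 0.002], [0.997, 0.082, 0.004], [0.003, 0.002, -1.0]]
contact_force: [0.3, -0.1, -3.2]
width: 0.0136
```

>>> move_arm(
  increments="0 0 0 0 0 0; 0 0 0 0 0 0; 0 0 0 0 0 0; 0 0 -0.02 0 0 0; 0 0 -0.035 0 0 0; 0 0 -0.035 0 0 0; 0 0 -0.035 0 0 0; 0 0 -0.035 0 0 0; 0 0 -0.03 0 0 0",
  grip=0.5,
)

```text
time_s: 33.33
tcp_pos: [0.6318, 0.2236, 0.2752]
ee_rot: [[-0.083, 0.997, 0.001], [0.997, 0.083, 0.004], [0.004, 0.001, -1.0]]
contact_force: [-0.4, 0.2, 0.6]
width: 0.0438
```

Run:
```python
from h import *
st()
shot('wrist','w15');shot('scene','s15');shot('top','t15')
```

```text
t 33.33 q [ 9.4 36.7 53.6  0.2 89.6  4.7] p [0.6318 0.2236 0.2752] x az 94.75 z [ 0.001  0.004 -1.   ] F [-0.4  0.2  0.6] w 0.0438
```

View pics/s15.png

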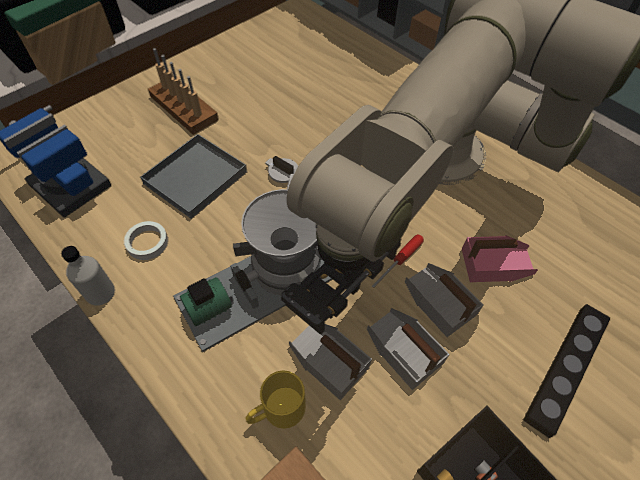

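View pics/t15.png

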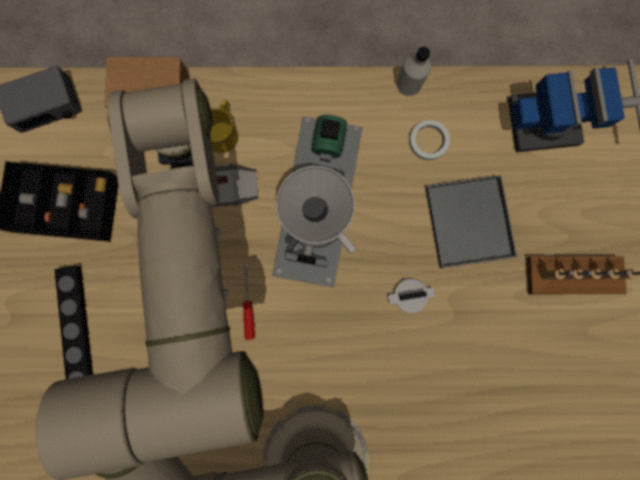

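Run:
```python
from h import *
M=pose(0.480,-0.071,0.26,40);plan(M,12); q=ik(M); q=ik(pose(.469,-.444,.35,40),q);ik(pose(.469,-.444,.10,40),q)
```

```text
tool shift [-0.2811 -0.1765  0.013 ] rv [ 0.0023 -0.0064  0.9555] N 12
-0.0234 -0.0147 0.0011 0.0002 -0.0005 0.0796; -0.0245 -0.0128 0.0011 0.0002 -0.0005 0.0796; -0.0255 -0.0108 0.0011 0.0002 -0.0005 0.0796; -0.0262 -0.0087 0.0011 0.0002 -0.0005 0.0796; -0.0268 -0.0066 0.0011 0.0002 -0.0005 0.0796; -0.0273 -0.0045 0.0012 0.0002 -0.0005 0.0796; -0.0276 -0.0023 0.0012 0.0002 -0.0005 0.0796; -0.0277 -0.0001 0.0012 0.0002 -0.0005 0.0796; -0.0276 0.0021 0.0012 0.0002 -0.0005 0.0796; -0.0273 0.0043 0.0012 0.0002 -0.0005 0.0796; -0.0269 0.0065 0.0012 0.0002 -0.0005 0.0796; -0.0263 0.0086 0.0012 0.0002 -0.0005 0.0796

ik [-22.3  12.4  91.4  -0.   76.1  27.7] err 0.0000 margin 55.5
ik [-53.8  32.6  49.6  -0.   97.8  -3.8] err 0.0000 margin 38.9
ik [-53.8  40.9  72.9  -0.   66.2  -3.8] err 0.0000 margin 62.2
```

>>> move_arm(
  increments="-0.023 -0.015 0 0 0 0.08; -0.024 -0.013 0 0 0 0.08; -0.025 -0.011 0 0 0 0.08; -0.026 -0.009 0 0 0 0.08; -0.027 -0.007 0 0 0 0.08; -0.027 -0.004 0.001 0 0 0.08; -0.028 -0.002 0.001 0 0 0.08; -0.028 0 0.001 0 0 0.08; -0.028 0.002 0.001 0 0 0.08; -0.027 0.004 0.001 0 0 0.08; -0.027 0.006 0.001 0 0 0.08; -0.026 0.009 0.001 0 0 0.08",
)

```text
time_s: 34.48
tcp_pos: [0.4612, -0.0734, 0.2512]
ee_rot: [[0.791, 0.611, -0.017], [0.611, -0.791, 0.009], [-0.008, -0.017, -1.0]]
contact_force: [1.0, -0.2, -0.3]
width: 0.0442
```

Run:
```python
from h import *
st()
p,d,c,T=shot('wrist','w16'); X=cloud(d,c,T)
m=(X[...,2]>0.17)&(X[...,2]<0.215); r=np.linalg.norm(X[...,:2]-A,axis=-1); m&=(r>0.088)&(r<0.13)
ys,xs=np.where(m); P=onplane(c,T,np.c_[xs,ys],0.195)[:,:2]; print(len(P),P.mean(0),xs.mean(),ys.mean()); w,v=np.linalg.eigh(np.cov(P.T)); print(np.degrees(np.arctan2(v[1,1],v[0,1])),np.sqrt(w))
plan(pose(0.480,-0.071,0.26,40),2)
```

```text
t 34.48 q [-23.5  11.1  94.5   0.1  75.6  28.8] p [ 0.4612 -0.0734  0.2512] x az 37.68 z [-0.017  0.009 -1.   ] F [ 1.  -0.2 -0.3] w 0.0442
1680 [ 0.47895614 -0.06659631] 335.975 234.61428571428573
-141.89503781955202 [0.00401718 0.00973293]
tool shift [ 0.0194  0.0078 -0.0095] rv [-0.0178  0.0099 -0.0482] N 2
0.0097 0.0039 -0.0048 -0.0089 0.0049 -0.0241; 0.0096 0.0041 -0.0047 -0.0089 0.0049 -0.0241
```

View pics/w16.png

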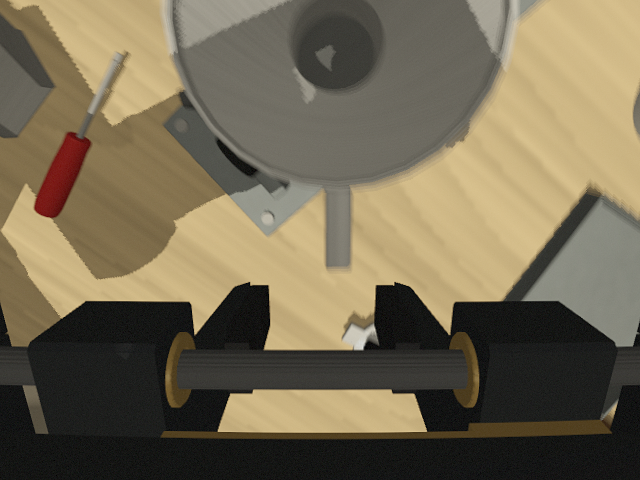

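>>> move_arm(
  increments="0.009 0.005 -0.005 -0.009 0.005 -0.015; 0.009 0.003 -0.004 -0.009 0.005 -0.01; 0 0 0 0 0 0; 0 0 0 0 0 0",
)

```text
time_s: 34.87
tcp_pos: [0.4797, -0.0719, 0.258]
ee_rot: [[0.781, 0.625, -0.001], [0.625, -0.781, 0.001], [-0.001, -0.002, -1.0]]
contact_force: [-0.4, -0.7, 0.2]
width: 0.0442
```

```bash
cat > fun.py <<'E'
from h import *
st()
p,d,c,T=shot('wrist','w17'); X=cloud(d,c,T)
m=(X[...,2]>0.17)&(X[...,2]<0.215); r=np.linalg.norm(X[...,:2]-A,axis=-1); m&=(r>0.088)&(r<0.13)
ys,xs=np.where(m); P=onplane(c,T,np.c_[xs,ys],0.195)[:,:2]; print(len(P),P.mean(0),xs.mean(),ys.mean()); w,v=np.linalg.eigh(np.cov(P.T)); print(np.degrees(np.arctan2(v[1,1],v[0,1])),np.sqrt(w))
q=onplane(c,T,[[324,185],[350,185],[324,268],[350,268]],0.195); print(q)
st()
E
python3 fun.py
```

```text
t 34.87 q [-22.4  12.5  91.6   0.   76.   28.9] p [ 0.4797 -0.0719  0.258 ] x az 38.69 z [-0.001  0.001 -1.   ] F [-0.4 -0.7  0.2] w 0.0442
1472 [ 0.47910019 -0.06641441] 315.1671195652174 258.8525815217391
-142.1671368286387 [0.003999   0.00974731]
[[ 0.51367568 -0.0447953   0.195     ]
 [ 0.52212027 -0.05530401  0.195     ]
 [ 0.47808722 -0.07343361  0.195     ]
 [ 0.48705483 -0.08459795  0.195     ]]
t 34.92 q [-22.4  12.5  91.6   0.   76.   28.9] p [ 0.4796 -0.0718  0.258 ] x az 38.70 z [-0.001  0.001 -1.   ] F [-0.3 -0.4  0. ] w 0.0438
```

View pics/w17.png

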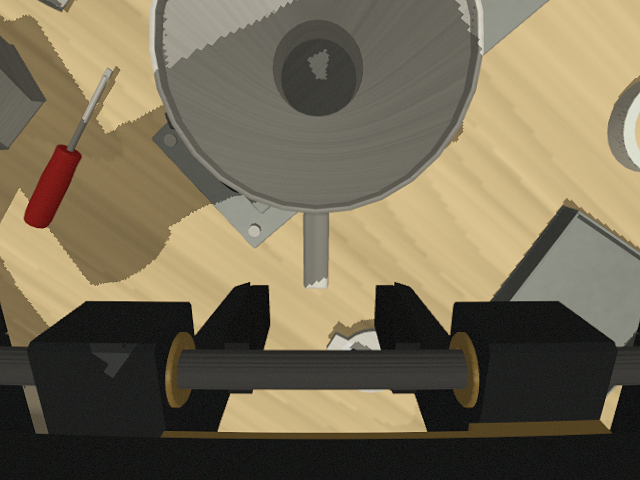

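Run:
```python
from h import *
plan(pose(0.479,-0.0670,0.182,38),3)
```

```text
tool shift [ 0.0025 -0.004   0.076 ] rv [-0.0016  0.0005  0.0122] N 3
0.0008 -0.0013 0.0253 -0.0005 0.0002 0.0041; 0.0008 -0.0014 0.0253 -0.0005 0.0002 0.0041; 0.0008 -0.0014 0.0253 -0.0005 0.0002 0.0041
```

>>> move_arm(
  increments="0.001 -0.0015 0.025 0 0 0.004; 0.001 -0.0015 0.025 0 0 0.004; 0.001 -0.001 0.026 0 0 0.004; 0 0 0.003 0 0 0",
)

```text
time_s: 35.25
tcp_pos: [0.481, -0.0641, 0.1774]
ee_rot: [[0.784, 0.62, 0.002], [0.62, -0.784, -0.0], [0.002, 0.002, -1.0]]
contact_force: [-0.6, -0.6, 0.3]
width: 0.0442
```

Run:
```python
from h import *
st();plan(pose(0.479,-0.0670,0.179,38),1)
```

```text
t 35.25 q [-21.5  17.1  98.5   0.   64.3  30.2] p [ 0.481  -0.0641  0.1774] x az 38.34 z [ 0.002 -0.    -1.   ] F [-0.6 -0.6  0.3] w 0.0442
tool shift [-0.0034  0.001  -0.0016] rv [ 0.0019 -0.0016  0.0059] N 1
-0.0034 0.001 -0.0016 0.0019 -0.0016 0.0059
```

>>> move_arm(
  increments="-0.003 0.001 -0.001 0 0 0; 0 0 0.001 0 0 0; 0 0 0.001 0 0 0; 0 0 0 0 0 0; 0 0 0 0 0 0; 0 0 0 0 0 0",
  grip=0,
  grip_force=60,
)

```text
time_s: 35.75
tcp_pos: [0.4808, -0.0666, 0.1802]
ee_rot: [[0.782, 0.623, 0.006], [0.623, -0.782, -0.002], [0.004, 0.006, -1.0]]
contact_force: [0.3, -0.0, -0.5]
width: 0.0129
```

>>> move_arm(
  increments="0 0 -0.004 0 0 0; 0 0 -0.008 0 0 0; 0 0 -0.012 0 0 0; 0 0 -0.015 0 0 0; 0 0 -0.015 0 0 0; 0 0 -0.015 0 0 0",
)

```text
time_s: 36.25
tcp_pos: [0.4791, -0.0662, 0.2529]
ee_rot: [[0.782, 0.623, 0.002], [0.623, -0.782, -0.001], [0.001, 0.002, -1.0]]
contact_force: [0.9, 0.1, -1.8]
width: 0.0132
```

Run:
```python
from h import *
st();shot('wrist','w18');shot('scene','s18')
```

```text
t 36.25 q [-21.8  12.5  92.4  -0.   75.   29.7] p [ 0.4791 -0.0662  0.2529] x az 38.52 z [ 0.002 -0.001 -1.   ] F [ 0.9  0.1 -1.8] w 0.0132
```

View pics/s18.png

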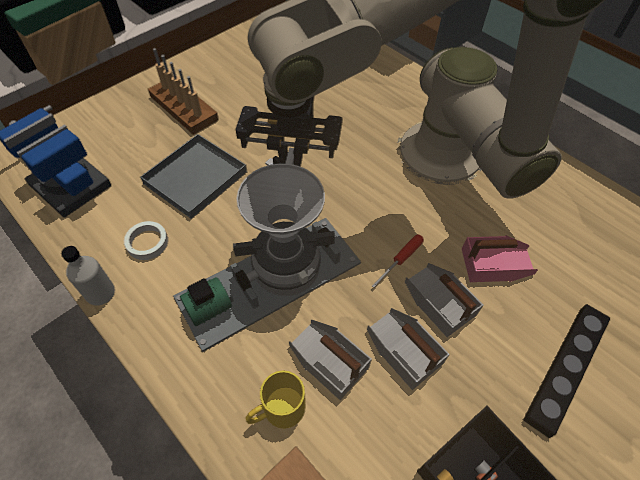

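View pics/w18.png

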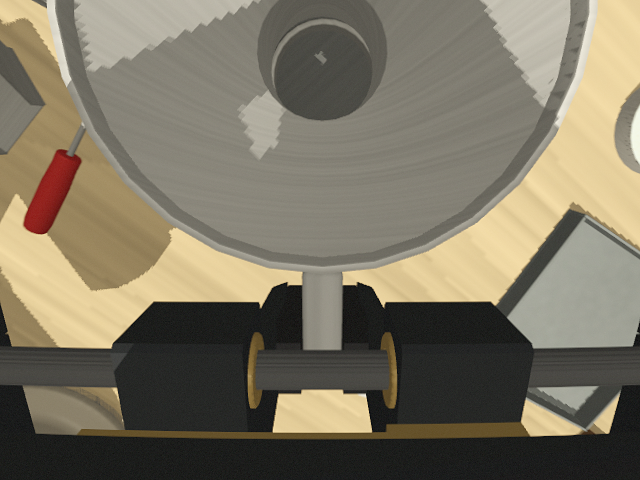

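>>> move_arm(
  increments="0 0 -0.012 0 0 0; -0.006 0.007 -0.006 0 0 0; -0.012 0.014 0 0 0 0; -0.018 0.021 0 0 0 0; -0.022 0.026 0 0 0 0; -0.024 0.028 0 0 0 0; -0.024 0.028 0 0 0 0; -0.024 0.028 0 0 0 0; -0.024 0.028 0 0 0 0; -0.024 0.028 0 0 0 0; -0.022 0.026 0 0 0 0; -0.018 0.021 0 0 0 0",
)

```text
time_s: 37.35
tcp_pos: [0.4635, -0.4176, 0.2658]
ee_rot: [[0.778, 0.628, -0.001], [0.628, -0.778, 0.003], [0.001, -0.002, -1.0]]
contact_force: [0.4, 0.1, -0.8]
width: 0.0132
```

Run:
```python
from h import *
st();plan(pose(0.467,-0.442,0.24,38.5))
```

```text
t 37.35 q [-52.8  30.3  65.3   0.1  84.6  -1.7] p [ 0.4635 -0.4176  0.2658] x az 38.93 z [-0.001  0.003 -1.   ] F [ 0.4  0.1 -0.8] w 0.0132
tool shift [-0.0126  0.0213  0.0258] rv [-0.0024 -0.001   0.0075] N 1
-0.0126 0.0213 0.0258 -0.0024 -0.001 0.0075
```

>>> move_arm(
  increments="-0.006 0.01 0.01 -0.001 0 0.003; -0.006 0.01 0.02 -0.001 0 0.003; 0 0 0.03 0 0 0; 0 0 0.03 0 0 0; 0 0 0.03 0 0 0; 0 0 0.02 0 0 0; 0 0 0.01 0 0 0; 0 0 0 0 0 0",
)

```text
time_s: 38.02
tcp_pos: [0.4582, -0.4533, 0.1007]
ee_rot: [[0.788, 0.615, -0.005], [0.615, -0.788, 0.004], [-0.001, -0.006, -1.0]]
contact_force: [-0.7, 0.7, -1.6]
width: 0.0131
```

Run:
```python
from h import *
st();plan(pose(0.467,-0.442,0.10,38.5)); shot('scene','s19')
```

```text
t 38.02 q [-55.1  40.9  72.8  -0.1  66.6  -3. ] p [ 0.4582 -0.4533  0.1007] x az 37.97 z [-0.005  0.004 -1.   ] F [-0.7  0.7 -1.6] w 0.0131
tool shift [ 0.0139 -0.0034  0.0007] rv [-0.0064  0.0013 -0.0092] N 1
0.0139 -0.0034 0.0007 -0.0064 0.0013 -0.0092
```

View pics/s19.png

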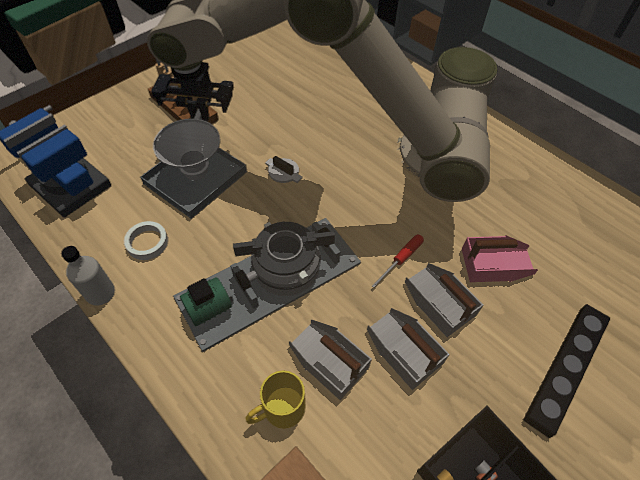

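>>> move_arm(
  increments="0 0 0.002 0 0 0; 0 0 0.002 0 0 0",
)

```text
time_s: 38.23
tcp_pos: [0.4589, -0.4548, 0.1002]
ee_rot: [[0.788, 0.615, -0.002], [0.615, -0.788, -0.0], [-0.002, -0.001, -1.0]]
contact_force: [-0.3, -0.7, -1.9]
width: 0.0132
```

>>> move_arm(
  increments="0 0 0 0 0 0; 0 0 0 0 0 0; 0 0 0 0 0 0; 0 0 0 0 0 0; 0 0 -0.015 0 0 0; 0 0 -0.03 0 0 0; 0 0 -0.035 0 0 0; 0 0 -0.035 0 0 0; 0 0 -0.03 0 0 0",
  grip=0.5,
)

```text
time_s: 38.98
tcp_pos: [0.4586, -0.4533, 0.2494]
ee_rot: [[0.788, 0.616, -0.004], [0.616, -0.788, 0.004], [-0.001, -0.006, -1.0]]
contact_force: [-0.4, -0.6, 0.6]
width: 0.0442
```

Run:
```python
from h import *
st();shot('top','t20');shot('wrist','w20')
for az in (98.7,-81.3):
    M=pose(0.3734,-.2286,0.16,az); ik(M)
```

```text
t 38.98 q [-55.   33.8  62.1  -0.1  84.4  -3. ] p [ 0.4586 -0.4533  0.2494] x az 38.00 z [-0.004  0.004 -1.   ] F [-0.4 -0.6  0.6] w 0.0442
ik [-46.9  12.8 107.2  -0.   60.  -55.6] err 0.0000 margin 39.8
ik [-46.9  12.8 107.2   0.   60.  124.4] err 0.0000 margin 39.8
```

View pics/t20.png

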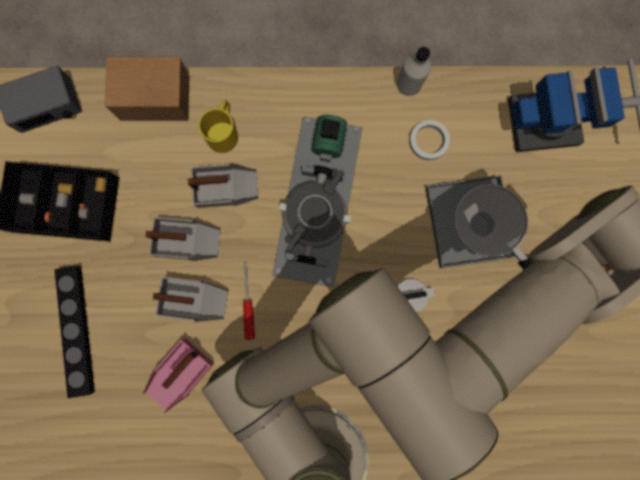

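Run:
```python
from h import *
M=pose(0.561,-0.03,0.33,80);plan(M,12); ik(M)
```

```text
tool shift [ 0.3413 -0.2718 -0.0783] rv [ 0.0031  0.0025 -0.733 ] N 12
0.0284 -0.0227 -0.0065 0.0003 0.0002 -0.0611; 0.0298 -0.0209 -0.0065 0.0003 0.0002 -0.0611; 0.031 -0.019 -0.0065 0.0003 0.0002 -0.0611; 0.0321 -0.0171 -0.0065 0.0003 0.0002 -0.0611; 0.0331 -0.0151 -0.0065 0.0003 0.0002 -0.0611; 0.0339 -0.0131 -0.0065 0.0003 0.0002 -0.0611; 0.0347 -0.011 -0.0065 0.0003 0.0002 -0.0611; 0.0353 -0.0088 -0.0065 0.0003 0.0002 -0.0611; 0.0358 -0.0067 -0.0064 0.0003 0.0002 -0.0611; 0.0361 -0.0045 -0.0064 0.0003 0.0002 -0.0611; 0.0363 -0.0023 -0.0064 0.0003 0.0002 -0.0611; 0.0364 -0 -0.0064 0.0003 0.0002 -0.0611

ik [-15.   20.4  70.6   0.   89.   -5. ] err 0.0000 margin 59.9
```

>>> move_arm(
  increments="0.028 -0.023 -0.007 0 0 -0.061; 0.03 -0.021 -0.007 0 0 -0.061; 0.031 -0.019 -0.007 0 0 -0.061; 0.032 -0.017 -0.007 0 0 -0.061; 0.033 -0.015 -0.007 0 0 -0.061; 0.034 -0.013 -0.007 0 0 -0.061; 0.035 -0.011 -0.006 0 0 -0.061; 0.035 -0.009 -0.006 0 0 -0.061; 0.036 -0.007 -0.006 0 0 -0.061; 0.036 -0.004 -0.006 0 0 -0.061; 0.036 -0.002 -0.006 0 0 -0.061; 0.03 0 -0.006 0 0 -0.061",
)

```text
time_s: 40.08
tcp_pos: [0.5548, -0.0207, 0.327]
ee_rot: [[0.151, 0.989, -0.002], [0.989, -0.151, -0.001], [-0.002, -0.002, -1.0]]
contact_force: [0.9, 0.1, 0.2]
width: 0.0441
```

>>> move_arm(
  increments="0 0 0 0 0 0; 0 0 0 0 0 0; 0 0 0 0 0 0",
)

```text
time_s: 40.33
tcp_pos: [0.5553, -0.015, 0.3272]
ee_rot: [[0.14, 0.99, -0.001], [0.99, -0.14, -0.001], [-0.001, -0.0, -1.0]]
contact_force: [-0.3, 0.7, 0.5]
width: 0.0441
```

Run:
```python
from h import *
st();p,d,c,T=shot('wrist','w21'); np.savez('w21.npz',p=p,d=d,T=T); st()
cv2.imwrite('pics/w21b.png',np.clip(p[:,:,::-1].astype(float)*1.8,0,255))
```

```text
t 40.33 q [-13.6  19.6  72.1  -0.1  88.3  -5.5] p [ 0.5553 -0.015   0.3272] x az 81.93 z [-0.001 -0.001 -1.   ] F [-0.3  0.7  0.5] w 0.0441
t 40.38 q [-13.7  19.6  72.1  -0.1  88.3  -5.5] p [ 0.5552 -0.0155  0.327 ] x az 81.88 z [-0.001 -0.001 -1.   ] F [ 0.  -0.5  0. ] w 0.0441[ WARN:0@1.480] global loadsave.cpp:1063 imwrite_ Unsupported depth image for selected encoder is fallbacked to CV_8U.
```

View pics/w21b.png

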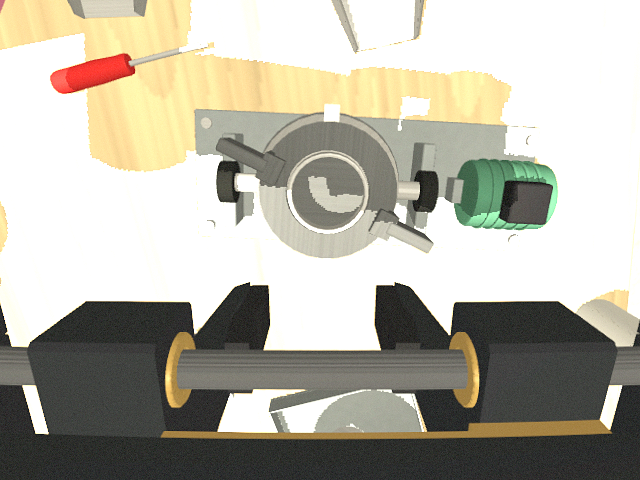

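```bash
cat > tum.py <<'E'
from h import *
z=np.load('w21.npz'); p,d,T=z['p'],z['d'],z['T']; c=arm.camera_params('wrist'); X=cloud(d,c,T)
r=np.linalg.norm(X[...,:2]-A,axis=-1)
m=(X[...,2]>0.104)&(X[...,2]<0.116)&(r<0.05); ys,xs=np.where(m); print(len(xs),np.median(X[m][:,2]),xs.min(),xs.max(),ys.min(),ys.max())
P=onplane(c,T,np.c_[xs,ys],0.110)[:,:2]
f=lambda q:np.abs(np.hypot(P[:,0]-q[0],P[:,1]-q[1])-0.036)
s=least_squares(lambda q:np.hypot(P[:,0]-q[0],P[:,1]-q[1])-q[2],[.56,0,.036],loss='soft_l1',f_scale=.002); C=s.x[:2]; print('axis',s.x)
m=(X[...,2]>0.122)&(X[...,2]<0.140)&(r<0.12)&(r>.06); ys,xs=np.where(m); P=onplane(c,T,np.c_[xs,ys],0.130)[:,:2]
a=np.degrees(np.arctan2(P[:,1]-C[1],P[:,0]-C[0]))
for s in ((a>0),(a<0)): print('ear',s.sum(),P[s].mean(0),np.median(a[s]),np.hypot(*(P[s].mean(0)-C)))
# marks
hsv=cv2.cvtColor(p,cv2.COLOR_RGB2HSV); print(p[112,331],p[215,331])
mk=onplane(c,T,[[331.5,113]],0.085)[0,:2]; print('mark',mk,np.degrees(np.arctan2(*(mk-C)[::-1])))
# base edges: brackets/shaft axis
q=onplane(c,T,[[228,182],[427,190]],0.06)[:,:2]; print('shaft',q,np.degrees(np.arctan2(*(q[1]-q[0])[::-1])))
# barrel inside
m=(r<0.034)&(X[...,2]<0.1); print('inside z',np.nanpercentile(X[m][:,2],[5,25,50,75,95]))
E
python3 tum.py
python3 - <<'E'
import cv2;p=cv2.imread('pics/w21.png'); cv2.imwrite('pics/w21c.png',cv2.convertScaleAbs(cv2.resize(p[90:270,200:450],None,fx=3.2,fy=3.2,interpolation=cv2.INTER_CUBIC),alpha=1.3))
E
```

```text
1095 0.10945291623329623 285 372 145 235
axis [ 0.56171055 -0.00056921  0.03571015]
ear 894 [0.49598445 0.04516707] 145.15156168274743 0.08007326765341671
ear 765 [ 0.62800629 -0.04544475] -34.08455321021663 0.08005584519722034
[175 171 154] [68 67 59]
mark [0.57595778 0.07098148] 78.73851435318888
shaft [[ 0.45939936  0.01864395]
 [ 0.6666457  -0.019076  ]] -10.315227859959217
inside z [0.05644359 0.05725574 0.05780593 0.058361   0.05934256]
```

View pics/w21c.png

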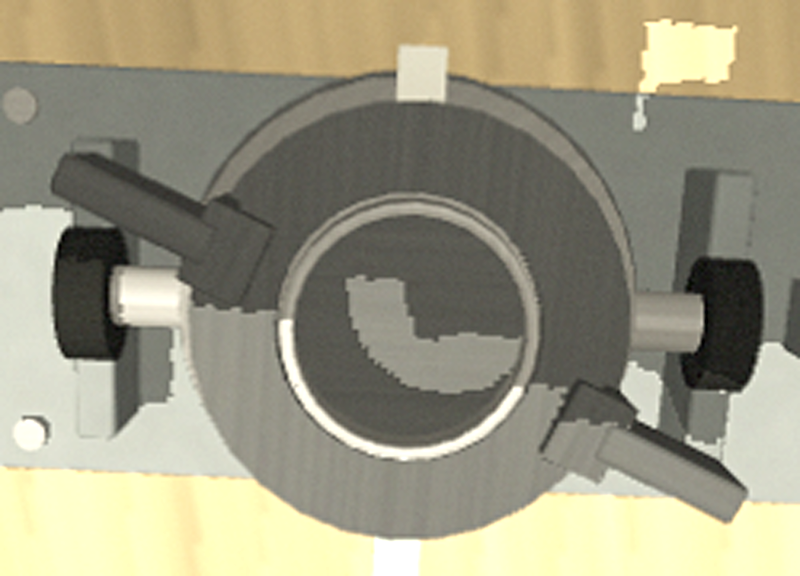

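Run:
```python
from h import *
M=pose(0.374,-.2286,0.20,98.7);plan(M,9)
```

```text
tool shift [-0.2364 -0.1491  0.1274] rv [-0.001   0.0008 -0.2936] N 9
-0.0263 -0.0166 0.0142 -0.0001 0.0001 -0.0326; -0.0257 -0.0174 0.0141 -0.0001 0.0001 -0.0326; -0.0251 -0.0183 0.0141 -0.0001 0.0001 -0.0326; -0.0245 -0.0191 0.0141 -0.0001 0.0001 -0.0326; -0.0239 -0.0199 0.0141 -0.0001 0.0001 -0.0326; -0.0232 -0.0206 0.0141 -0.0001 0.0001 -0.0326; -0.0226 -0.0214 0.0141 -0.0001 0.0001 -0.0326; -0.0218 -0.0221 0.0141 -0.0001 0.0001 -0.0326; -0.0211 -0.0228 0.0141 -0.0001 0.0001 -0.0326
```

>>> move_arm(
  increments="-0.026 -0.017 0.014 0 0 -0.033; -0.026 -0.017 0.014 0 0 -0.033; -0.025 -0.018 0.014 0 0 -0.033; -0.025 -0.019 0.014 0 0 -0.033; -0.024 -0.02 0.014 0 0 -0.033; -0.023 -0.021 0.014 0 0 -0.033; -0.023 -0.021 0.014 0 0 -0.033; -0.022 -0.022 0.014 0 0 -0.033; -0.021 -0.023 0.014 0 0 -0.033; 0 0 0 0 0 0; 0 0 0 0 0 0",
)

```text
time_s: 41.3
tcp_pos: [0.3587, -0.2473, 0.1919]
ee_rot: [[-0.145, 0.989, -0.002], [0.989, 0.145, 0.001], [0.001, -0.002, -1.0]]
contact_force: [-0.5, 0.1, 0.2]
width: 0.0437
```

```bash
cat > lid.py <<'E'
from h import *
st();p,d,c,T=shot('wrist','w22'); X=cloud(d,c,T)
m=((X[...,2]>0.038)&(X[...,2]<0.06)).astype(np.uint8); n,l,s,ce=cv2.connectedComponentsWithStats(m)
for i in range(1,n):
    if s[i,4]>300:
        ys,xs=np.where(l==i); P=onplane(c,T,np.c_[xs,ys],0.048)[:,:2]; w,v=np.linalg.eigh(np.cov(P.T)); pr=(P-P.mean(0))@v
        print(s[i],'mid',(P.mean(0)+v@((pr.max(0)+pr.min(0))/2)).round(4),'az',np.degrees(np.arctan2(v[1,1],v[0,1])).round(2),'size',np.ptp(pr,axis=0).round(3))
plan(pose(0.374,-.2286,0.042,98.7),5)
E
python3 lid.py
```

```text
t 41.30 q [-5.00e+01  1.01e+01  1.05e+02 -1.00e-01  6.49e+01 -5.83e+01] p [ 0.3587 -0.2473  0.1919] x az 98.33 z [-0.002  0.001 -1.   ] F [-0.5  0.1  0.2] w 0.0437
[590   0  50  35 927] mid [ 0.5339 -0.0677] az 164.58 size [0.015 0.043]
[ 337  164   20   82 1541] mid [ 0.3735 -0.2266] az 99.36 size [0.014 0.061]
tool shift [0.0159 0.018  0.1499] rv [-0.0024 -0.0011 -0.0055] N 5
0.0032 0.0036 0.03 -0.0005 -0.0002 -0.0011; 0.0032 0.0036 0.03 -0.0005 -0.0002 -0.0011; 0.0032 0.0036 0.03 -0.0005 -0.0002 -0.0011; 0.0032 0.0036 0.03 -0.0005 -0.0002 -0.0011; 0.0032 0.0036 0.03 -0.0005 -0.0002 -0.0011
```

View pics/w22.png

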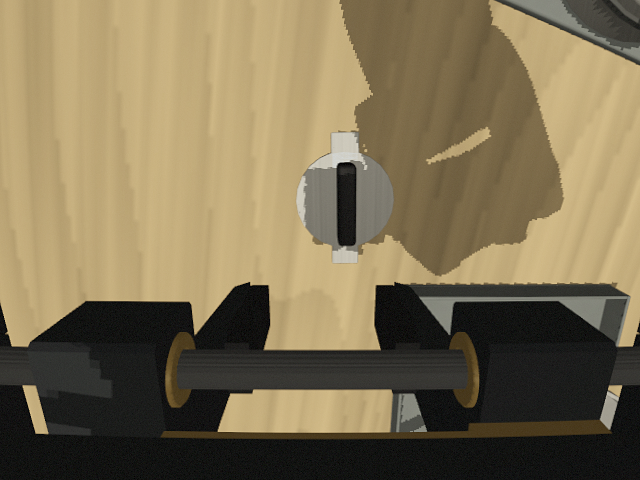

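Run:
```python
from h import *
plan(pose(0.3735,-.2272,0.075,99),5)
```

```text
tool shift [0.0173 0.0176 0.1169] rv [-0.0024 -0.0011 -0.0108] N 5
0.0035 0.0035 0.0234 -0.0005 -0.0002 -0.0022; 0.0035 0.0035 0.0234 -0.0005 -0.0002 -0.0022; 0.0035 0.0035 0.0234 -0.0005 -0.0002 -0.0022; 0.0035 0.0035 0.0234 -0.0005 -0.0002 -0.0022; 0.0035 0.0035 0.0234 -0.0005 -0.0002 -0.0022
```

>>> move_arm(
  increments="0.0035 0.0035 0.023 0 0 -0.002; 0.0035 0.0035 0.023 0 0 -0.002; 0.0035 0.0035 0.023 0 0 -0.002; 0.0035 0.0035 0.023 0 0 -0.002; 0.0035 0.0035 0.023 0 0 -0.002; 0 0 0 0 0 0",
)

```text
time_s: 41.85
tcp_pos: [0.378, -0.2267, 0.0764]
ee_rot: [[-0.153, 0.988, 0.005], [0.988, 0.153, -0.007], [-0.008, 0.004, -1.0]]
contact_force: [-0.7, 0.3, -0.9]
width: 0.0437
```

Run:
```python
from h import *
st();plan(pose(0.3735,-.2272,0.038,99),2)
```

```text
t 41.85 q [-4.620e+01  2.100e+01  1.116e+02 -1.000e-01  4.690e+01 -5.500e+01] p [ 0.378  -0.2267  0.0764] x az 98.83 z [ 0.005 -0.007 -1.   ] F [-0.7  0.3 -0.9] w 0.0437
tool shift [ 0.0005 -0.0046  0.0384] rv [ 0.0036  0.0077 -0.003 ] N 2
0.0002 -0.0023 0.0192 0.0018 0.0038 -0.0015; 0.0002 -0.0023 0.0192 0.0018 0.0038 -0.0015
```

>>> move_arm(
  increments="0 -0.0025 0.018 0.002 0.004 -0.001; 0 -0.0025 0.016 0.002 0.004 -0.001; 0 0 0 0 0 0",
)

```text
time_s: 42.1
tcp_pos: [0.3756, -0.2276, 0.0441]
ee_rot: [[-0.158, 0.987, 0.002], [0.987, 0.158, -0.002], [-0.002, 0.002, -1.0]]
contact_force: [-0.0, 0.4, -0.1]
width: 0.044
```

Run:
```python
from h import *
st();plan(pose(0.3735,-.2272,0.038,99),1)
```

```text
t 42.10 q [-46.6  24.6 112.9   0.   42.4 -55.7] p [ 0.3756 -0.2276  0.0441] x az 99.07 z [ 0.002 -0.002 -1.   ] F [-0.   0.4 -0.1] w 0.0440
tool shift [ 0.0008 -0.002   0.0061] rv [0.0017 0.0023 0.0013] N 1
0.0008 -0.002 0.0061 0.0017 0.0023 0.0013
```

>>> move_arm(
  increments="0.001 -0.002 0.004 0.002 0.002 0.001; 0 0 0.001 0 0 0; 0 0 0.001 0 0 0; 0 0 0.001 0 0 0; 0 0 0.001 0 0 0; 0 0 0 0 0 0",
  grip=0,
  grip_force=50,
)

```text
time_s: 42.6
tcp_pos: [0.3759, -0.2286, 0.0412]
ee_rot: [[-0.157, 0.988, 0.005], [0.988, 0.157, -0.006], [-0.007, 0.004, -1.0]]
contact_force: [-0.5, 1.1, -1.1]
width: 0.014
```

Run:
```python
from h import *
st()
```

```text
t 42.60 q [-4.66e+01  2.49e+01  1.13e+02 -1.00e-01  4.16e+01 -5.56e+01] p [ 0.3759 -0.2286  0.0412] x az 99.03 z [ 0.005 -0.006 -1.   ] F [-0.5  1.1 -1.1] w 0.0140
```

>>> move_arm(
  increments="0 0 -0.01 0 0.003 0; 0 0 -0.025 0 0.003 0; 0 0 -0.035 0 0 0; 0 0 -0.035 0 0 0; 0 0 -0.035 0 0 0; 0 0 -0.025 0 0 0",
)

```text
time_s: 43.1
tcp_pos: [0.373, -0.2261, 0.2087]
ee_rot: [[-0.156, 0.988, -0.005], [0.988, 0.156, 0.01], [0.01, -0.003, -1.0]]
contact_force: [0.7, -0.3, -1.7]
width: 0.0133
```

Run:
```python
from h import *
st();plan(pose(0.5612,-.0028,0.21,79.3),12); shot('wrist','w23')
```

```text
t 43.10 q [-46.8   9.3 103.4   0.2  68.  -55.9] p [ 0.373  -0.2261  0.2087] x az 98.99 z [-0.005  0.01  -1.   ] F [ 0.7 -0.3 -1.7] w 0.0133
tool shift [0.1911 0.2208 0.    ] rv [-0.0049 -0.0096  0.3436] N 12
0.0159 0.0184 0 -0.0004 -0.0008 0.0286; 0.0164 0.0179 -0 -0.0004 -0.0008 0.0286; 0.017 0.0175 -0 -0.0004 -0.0008 0.0286; 0.0174 0.017 -0 -0.0004 -0.0008 0.0286; 0.0179 0.0165 -0 -0.0004 -0.0008 0.0286; 0.0184 0.0159 -0 -0.0004 -0.0008 0.0286; 0.0188 0.0154 -0 -0.0004 -0.0008 0.0286; 0.0193 0.0149 -0.0001 -0.0004 -0.0008 0.0286; 0.0197 0.0143 -0.0001 -0.0004 -0.0008 0.0286; 0.0201 0.0137 -0.0001 -0.0004 -0.0008 0.0286; 0.0205 0.0132 -0.0001 -0.0004 -0.0008 0.0286; 0.0208 0.0126 -0.0001 -0.0004 -0.0008 0.0286
```

View pics/w23.png

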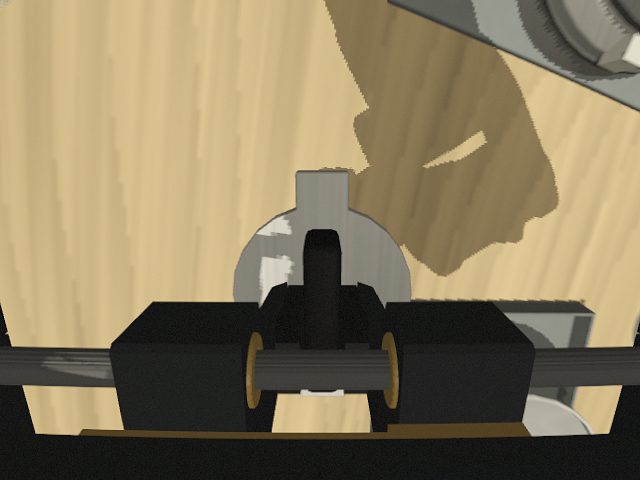

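Run:
```python
from h import *
c=arm.camera_params('wrist');H=c['hand_eye']
r=rays(c,[[297,172],[348,172],[322,171.5],[233,290],[411,290]])@H[:3,:3].T; o=H[:3,3]
print(o+r*((0.021-o[2])/r[:,2])[:,None])
```

```text
[[ 0.05504009 -0.01024154  0.021     ]
 [ 0.05505714  0.01040457  0.021     ]
 [ 0.05524375 -0.00012091  0.021     ]
 [ 0.00342161 -0.03943763  0.021     ]
 [ 0.0034945   0.03928057  0.021     ]]
```

>>> move_arm(
  increments="0.008 0.009 0 0 -0.001 0.029; 0.013 0.015 0 0 -0.001 0.029; 0.018 0.019 0 0 -0.001 0.029; 0.019 0.019 0 0 -0.001 0.029; 0.02 0.018 0 0 -0.001 0.029; 0.021 0.018 0 0 -0.001 0.029; 0.021 0.017 0 0 -0.001 0.029; 0.021 0.017 0 0 -0.001 0.029; 0.02 0.016 0 0 -0.001 0.029; 0.015 0.011 0 0 -0.001 0.029; 0.01 0.008 0 0 0 0.029; 0.006 0.004 0 0 0 0.02",
)

```text
time_s: 44.15
tcp_pos: [0.5522, -0.0259, 0.2124]
ee_rot: [[0.201, 0.979, 0.003], [0.979, -0.201, -0.01], [-0.009, 0.005, -1.0]]
contact_force: [0.2, -0.1, -2.4]
width: 0.0138
```

Run:
```python
from h import *
st();plan(pose(0.5612,-.0028,0.19,79.3),2)
```

```text
t 44.15 q [-14.6  23.1  84.3  -0.5  72.3  -2.8] p [ 0.5522 -0.0259  0.2124] x az 78.38 z [ 0.003 -0.01  -1.   ] F [ 0.2 -0.1 -2.4] w 0.0138
tool shift [0.0247 0.0041 0.0222] rv [ 0.0045  0.0093 -0.0161] N 2
0.0123 0.002 0.0111 0.0022 0.0046 -0.008; 0.0123 0.0022 0.0112 0.0022 0.0046 -0.008
```

>>> move_arm(
  increments="0.01 0.002 0.006 0.002 0.005 -0.008; 0.01 0.002 0.006 0.002 0.004 -0.008; 0.004 0 0.004 0 0 0; 0 0 0 0 0 0",
)

```text
time_s: 44.48
tcp_pos: [0.5612, 0.0001, 0.1928]
ee_rot: [[0.182, 0.983, -0.002], [0.983, -0.182, 0.002], [0.001, -0.003, -1.0]]
contact_force: [0.2, 0.1, -2.3]
width: 0.0137
```

Run:
```python
from h import *
st();plan(pose(0.5612,-.0025,0.17,79.3),2);shot('scene','s24')
```

```text
t 44.48 q [-12.   25.3  84.1   0.1  70.8  -1.5] p [5.612e-01 1.000e-04 1.928e-01] x az 79.53 z [-0.002  0.002 -1.   ] F [ 0.2  0.1 -2.3] w 0.0137
tool shift [-0.0025  0.0005  0.0228] rv [-0.0027 -0.0011  0.004 ] N 2
-0.0013 0.0003 0.0114 -0.0014 -0.0005 0.002; -0.0013 0.0003 0.0114 -0.0014 -0.0005 0.002
```

View pics/s24.png

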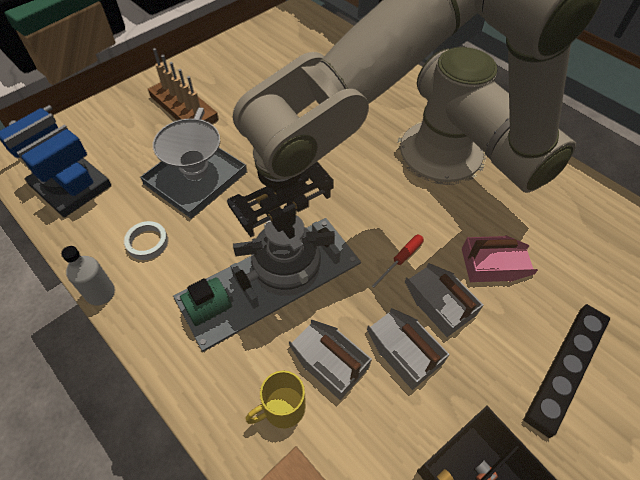

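>>> move_arm(
  increments="-0.0015 0 0.012 -0.001 0 0.002; -0.001 0 0.012 -0.001 0 0.002; 0 0 0.003 0 0 0; 0 0 0 0 0 0",
)

```text
time_s: 44.87
tcp_pos: [0.5603, -0.0042, 0.1661]
ee_rot: [[0.186, 0.982, 0.001], [0.982, -0.186, 0.0], [0.0, 0.001, -1.0]]
contact_force: [0.4, -0.8, -2.1]
width: 0.0136
```

Run:
```python
from h import *
st();plan(pose(0.5612,-.0025,0.155,79.3),2)
```

```text
t 44.87 q [-12.4  26.6  86.3   0.   67.   -1.7] p [ 0.5603 -0.0042  0.1661] x az 79.25 z [ 0.001  0.    -1.   ] F [ 0.4 -0.8 -2.1] w 0.0136
tool shift [0.0018 0.0005 0.0111] rv [ 0.0011 -0.0004 -0.0008] N 2
0.0009 0.0003 0.0056 0.0006 -0.0002 -0.0004; 0.0009 0.0003 0.0056 0.0006 -0.0002 -0.0004
```

>>> move_arm(
  increments="0.001 0.0005 0.006 0 0 0; 0.001 0.0005 0.005 0 0 0; 0 0 0.005 0 0 0; 0 0 0.004 0 0 0",
)

```text
time_s: 45.2
tcp_pos: [0.5626, -0.0031, 0.1469]
ee_rot: [[0.187, 0.982, 0.005], [0.982, -0.187, -0.001], [0.0, 0.005, -1.0]]
contact_force: [-0.2, -0.1, -2.8]
width: 0.0135
```

Run:
```python
from h import *
st();plan(pose(0.5612,-.0025,0.139,79.3),1)
```

```text
t 45.20 q [-12.3  28.1  87.2   0.   64.5  -1.5] p [ 0.5626 -0.0031  0.1469] x az 79.22 z [ 0.005 -0.001 -1.   ] F [-0.2 -0.1 -2.8] w 0.0135
tool shift [ 0.0003 -0.0015  0.0079] rv [ 0.0048 -0.0002 -0.0015] N 1
0.0003 -0.0015 0.0079 0.0048 -0.0002 -0.0015
```

>>> move_arm(
  increments="0 -0.001 0.003 0.003 0 0; 0 -0.0005 0.003 0.002 0 0; 0 0 0.003 0 0 0; 0 0 0.001 0 0 0",
)

```text
time_s: 45.53
tcp_pos: [0.5611, -0.0025, 0.1389]
ee_rot: [[0.186, 0.982, 0.0], [0.982, -0.186, -0.0], [-0.0, 0.0, -1.0]]
contact_force: [-2.6, -0.8, 3.0]
width: 0.0137
```

Run:
```python
from h import *
st();plan(pose(0.5612,-.0025,0.139,79.3),1)
```

```text
t 45.53 q [-12.2  28.5  87.8  -0.   63.7  -1.5] p [ 0.5611 -0.0025  0.1389] x az 79.26 z [ 0. -0. -1.] F [-2.6 -0.8  3. ] w 0.0137
tool shift [ 0.      0.0001 -0.0001] rv [ 0.0004  0.0001 -0.0007] N 1
0 0.0001 -0.0001 0.0004 0.0001 -0.0007
```

>>> move_arm(
  increments="0 0 0 0 0 0; 0 0 0 0 0 0; 0 0 0 0 0 0; 0 0 0 0 0 0; 0 0 -0.015 0 0 0; 0 0 -0.03 0 0 0; 0 0 -0.035 0 0 0; 0 0 -0.035 0 0 0; 0 0 -0.035 0 0 0; 0 0 -0.03 0 0 0; 0 0 0 0 0 0; 0 0 0 0 0 0",
  grip=0.5,
)

```text
time_s: 46.53
tcp_pos: [0.5605, -0.0025, 0.3255]
ee_rot: [[0.187, 0.982, -0.002], [0.982, -0.187, 0.001], [0.0, -0.002, -1.0]]
contact_force: [0.1, 0.2, -0.7]
width: 0.044
```

Run:
```python
from h import *
st();p,d,c,T=shot('wrist','w25'); X=cloud(d,c,T); np.savez('w25.npz',p=p,d=d,T=T)
C=np.array([.5614,-.001]); r=np.linalg.norm(X[...,:2]-C,axis=-1)
m=(X[...,2]>0.136)&(X[...,2]<0.158)&(r<0.05); ys,xs=np.where(m); P=onplane(c,T,np.c_[xs,ys],0.146)[:,:2]; print('handle',len(P),P.mean(0),np.median(X[m][:,2])); w,v=np.linalg.eigh(np.cov(P.T)); print(np.degrees(np.arctan2(v[1,1],v[0,1])))
m=(X[...,2]>0.112)&(X[...,2]<0.124)&(r<0.041); print('disc z',np.median(X[m][:,2]),m.sum())
```

```text
t 46.53 q [-12.2  20.4  71.3   0.   88.5  -1.5] p [ 0.5605 -0.0025  0.3255] x az 79.25 z [-0.002  0.001 -1.   ] F [ 0.1  0.2 -0.7] w 0.0440
handle 1155 [5.60804578e-01 4.75541329e-04] 0.14543653481872837
78.92849303711547
disc z 0.11772491428943127 4683
```

View pics/w25.png

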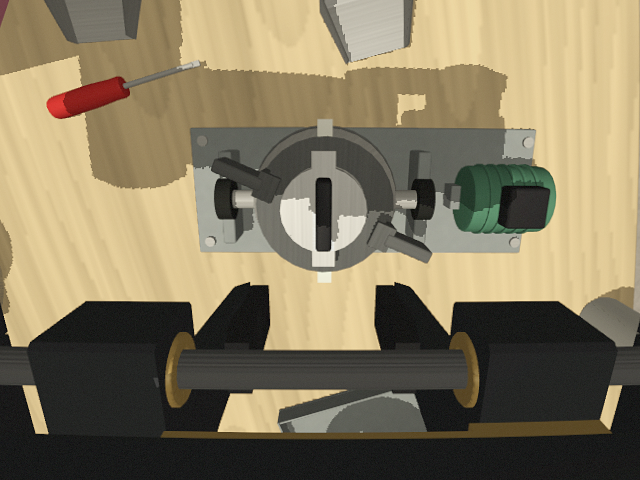

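Run:
```python
from h import *
z=np.load('w25.npz'); p,d,T=z['p'],z['d'],z['T']; c=arm.camera_params('wrist'); X=cloud(d,c,T); C=np.array([.5613,-.0005])
r=np.linalg.norm(X[...,:2]-C,axis=-1)
m=(X[...,2]>0.122)&(X[...,2]<0.138)&(r<0.12)&(r>.068); ys,xs=np.where(m); P=onplane(c,T,np.c_[xs,ys],0.130)[:,:2]
a=np.degrees(np.arctan2(P[:,1]-C[1],P[:,0]-C[0]))
for s in ((a>0),(a<0)): print('ear',s.sum(),P[s].mean(0),np.median(a[s]),np.hypot(*(P[s].mean(0)-C)))
def ear(az,z): a=np.radians(az); return pose(C[0]+.088*np.cos(a),C[1]+.088*np.sin(a),z,az)
plan(ear(145,.19),10); q=ik(ear(145,.118)); ik(ear(79,.118),q); ik(ear(77,.118),q)
```

```text
ear 635 [0.49084983 0.04896282] 144.94980470729615 0.08608017775965905
ear 562 [ 0.63320587 -0.04874177] -33.8312172585377 0.08658938781950215
tool shift [ 0.0382 -0.0796  0.1358] rv [-1.4000e-03 -1.1000e-03 -1.1476e+00] N 10
0.0038 -0.008 0.0136 -0.0001 -0.0001 -0.1148; 0.0047 -0.0075 0.0136 -0.0001 -0.0001 -0.1148; 0.0055 -0.0069 0.0136 -0.0001 -0.0001 -0.1148; 0.0063 -0.0062 0.0136 -0.0001 -0.0001 -0.1148; 0.007 -0.0055 0.0136 -0.0001 -0.0001 -0.1148; 0.0075 -0.0046 0.0136 -0.0001 -0.0001 -0.1148; 0.008 -0.0037 0.0136 -0.0001 -0.0001 -0.1148; 0.0084 -0.0028 0.0136 -0.0001 -0.0001 -0.1148; 0.0087 -0.0018 0.0136 -0.0001 -0.0001 -0.1148; 0.0088 -0.0008 0.0136 -0.0001 -0.0001 -0.1148

ik [ -7.8  22.5 101.   -0.   56.5 -62.8] err 0.0000 margin 45.9
ik [-3.  32.6 84.5  0.  62.9  8. ] err 0.0000 margin 61.9
ik [-3.1 33.  83.9  0.  63.1  9.9] err 0.0000 margin 62.1
```

>>> move_arm(
  increments="0.004 -0.008 0.013 0 0 -0.115; 0.005 -0.0075 0.013 0 0 -0.115; 0.0055 -0.007 0.013 0 0 -0.115; 0.0065 -0.006 0.013 0 0 -0.115; 0.007 -0.0055 0.013 0 0 -0.115; 0.0075 -0.0045 0.013 0 0 -0.115; 0.008 -0.0035 0.013 0 0 -0.115; 0.0085 -0.003 0.013 0 0 -0.115; 0.0085 -0.002 0.013 0 0 -0.115; 0.009 -0.001 0.013 0 0 -0.115; 0 0 0 0 0 0; 0 0 0 0 0 0",
  grip=0.45,
)

```text
time_s: 47.58
tcp_pos: [0.4765, 0.052, 0.1736]
ee_rot: [[-0.849, 0.528, -0.029], [0.528, 0.849, 0.005], [0.027, -0.011, -1.0]]
contact_force: [1.2, -0.7, -0.1]
width: 0.04
```

```bash
cat >> h.py <<'E'
C=np.array([.5613,-.0005])
def ear(az,z): a=np.radians(az); return pose(C[0]+.088*np.cos(a),C[1]+.088*np.sin(a),z,az)
E
python3 - <<'E'
from h import *
st();plan(ear(145,.14),3)
p,d,c,T=shot('wrist','w26');X=cloud(d,c,T)
r=np.linalg.norm(X[...,:2]-C,axis=-1)
m=(X[...,2]>0.122)&(X[...,2]<0.138)&(r<0.12)&(r>.068); ys,xs=np.where(m); P=onplane(c,T,np.c_[xs,ys],0.130)[:,:2]
a=np.degrees(np.arctan2(P[:,1]-C[1],P[:,0]-C[0]))
for s in ((a>0),(a<0)): print('ear',s.sum(),P[s].mean(0),np.median(a[s]),np.hypot(*(P[s].mean(0)-C)))
E
```

```text
t 47.58 q [ -7.8  17.5  98.6   0.   65.6 -66. ] p [0.4765 0.052  0.1736] x az 148.13 z [-0.029  0.005 -1.   ] F [ 1.2 -0.7 -0.1] w 0.0400
tool shift [-0.0128  0.0054  0.0332] rv [-0.012  -0.0266  0.0549] N 3
-0.0043 0.0018 0.0111 -0.004 -0.0089 0.0183; -0.0041 0.0018 0.0111 -0.004 -0.0089 0.0183; -0.004 0.0019 0.0112 -0.004 -0.0089 0.0183

ear 1650 [0.48824843 0.04917374] 145.7751655979423 0.08834032522642668
ear 0 [nan nan] nan nan<stdin>:7: RuntimeWarning: Mean of empty slice.
  ret = um.true_divide(
  return _methods._mean(a, axis=axis, dtype=dtype,
  ret = ret.dtype.type(ret / rcount)
```

View pics/w26.png

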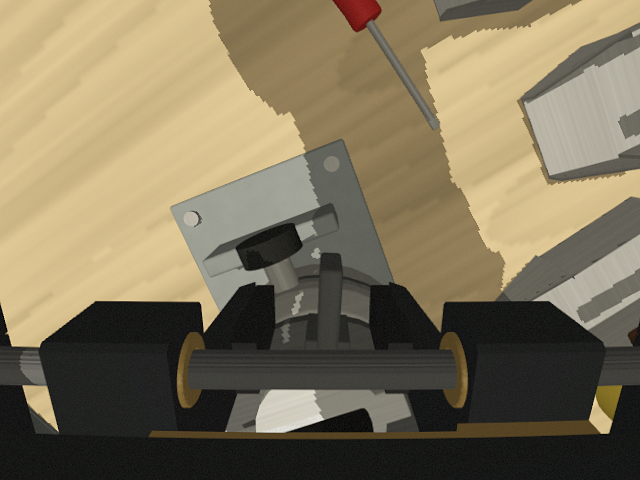

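>>> move_arm(
  increments="-0.004 0.001 0.015 -0.004 -0.009 0.016; -0.004 0.001 0.015 -0.004 -0.009 0.016; -0.004 0.001 0.012 -0.004 -0.009 0.014; 0 0 0.008 0 0 0",
)

```text
time_s: 47.97
tcp_pos: [0.4913, 0.0466, 0.1249]
ee_rot: [[-0.815, 0.579, 0.009], [0.579, 0.815, -0.002], [-0.008, 0.004, -1.0]]
contact_force: [-0.2, -0.0, 1.6]
width: 0.0395
```

Run:
```python
from h import *
st();plan(ear(145.5,.117),1)
```

```text
t 47.97 q [ -8.2  21.9 100.7  -0.   56.9 -62.8] p [0.4913 0.0466 0.1249] x az 144.61 z [ 0.009 -0.002 -1.   ] F [-0.2 -0.   1.6] w 0.0395
tool shift [0.0037 0.0008 0.0078] rv [ 0.0039  0.0082 -0.0155] N 1
0.0037 0.0008 0.0078 0.0039 0.0082 -0.0155
```

>>> move_arm(
  increments="0.0035 0.001 0.007 0.004 0.008 -0.015; 0 0 0 0 0 0; 0 0 0.001 0 0 0; 0 0 0 0 0 0; 0 0 0 0 0 0",
  grip=0,
  grip_force=30,
)

```text
time_s: 48.38
tcp_pos: [0.4893, 0.0492, 0.1164]
ee_rot: [[-0.822, 0.569, -0.002], [0.569, 0.822, -0.0], [0.002, -0.001, -1.0]]
contact_force: [-0.2, -1.5, -4.7]
width: 0.0119
```

Run:
```python
from h import *
st();
for a in (133,121): plan(ear(a,.117),1)
```

```text
t 48.38 q [ -7.9  22.7 101.   -0.   56.4 -63.2] p [0.4893 0.0492 0.1164] x az 145.31 z [-0.002 -0.    -1.   ] F [-0.2 -1.5 -4.7] w 0.0119
tool shift [-0.0015  0.0189 -0.0006] rv [-0.0015 -0.0017  0.2149] N 1
-0.0015 0.0189 -0.0006 -0.0015 -0.0017 0.2149

tool shift [-0.0073  0.0363 -0.0007] rv [-0.0017 -0.0016  0.4243] N 1
-0.0073 0.0363 -0.0007 -0.0017 -0.0016 0.4243
```

>>> move_arm(
  increments="0 0.006 0 0 0 0.07; -0.0003 0.0062 0 0 0 0.07; -0.0003 0.0062 0 0 0 0.07; -0.0003 0.0062 0 0 0 0.07; -0.0003 0.0062 0 0 0 0.07; -0.0003 0.0062 0 0 0 0.07",
)

```text
time_s: 48.88
tcp_pos: [0.5163, 0.0744, 0.1164]
ee_rot: [[-0.506, 0.863, -0.003], [0.863, 0.506, -0.001], [0.0, -0.004, -1.0]]
contact_force: [1.0, -0.9, -4.4]
width: 0.0119
```

Run:
```python
from h import *
st();p=arm.sense()['tcp_pos'];print('ang',np.degrees(np.arctan2(p[1]-C[1],p[0]-C[0])),np.hypot(*(p[:2]-C)))
for a in (108,95): plan(ear(a,.117),1)
```

```text
t 48.88 q [ -4.6  26.   95.9  -0.1  58.4 -35. ] p [0.5163 0.0744 0.1164] x az 120.37 z [-0.003 -0.001 -1.   ] F [ 1.  -0.9 -4.4] w 0.0119
ang 121.02904536046546 0.08735730726979075
tool shift [-0.0014  0.0199 -0.0007] rv [-0.0037 -0.      0.216 ] N 1
-0.0014 0.0199 -0.0007 -0.0037 -0 0.216

tool shift [-0.0078  0.0387 -0.0007] rv [-3.700e-03  4.000e-04  4.428e-01] N 1
-0.0078 0.0387 -0.0007 -0.0037 0.0004 0.4428
```

>>> move_arm(
  increments="0 0.0062 -0.0002 0 0 0.07; -0.0002 0.0062 0 0 0 0.07; -0.0002 0.0062 0 0 0 0.07; -0.0003 0.0062 0 0 0 0.07; -0.0003 0.0062 0 0 0 0.07; -0.0003 0.0062 0 0 0 0.07; -0.0003 0.0062 0 0 0 0.07",
)

```text
time_s: 49.47
tcp_pos: [0.5594, 0.0872, 0.1164]
ee_rot: [[-0.02, 1.0, -0.003], [1.0, 0.02, -0.003], [-0.003, -0.003, -1.0]]
contact_force: [1.3, -1.1, -4.2]
width: 0.0115
```

Run:
```python
from h import *
st();p=arm.sense()['tcp_pos'];print('ang',np.degrees(np.arctan2(p[1]-C[1],p[0]-C[0])),np.hypot(*(p[:2]-C)))
for a in (85,78): plan(ear(a,.117),1)
```

```text
t 49.47 q [-2.9 30.8 87.9 -0.2 61.5 -4. ] p [0.5594 0.0872 0.1164] x az 91.17 z [-0.003 -0.003 -1.   ] F [ 1.3 -1.1 -4.2] w 0.0115
ang 91.24727510710606 0.08769829031358917
tool shift [-0.0002  0.0096 -0.0007] rv [-0.0026  0.0033  0.1076] N 1
-0.0002 0.0096 -0.0007 -0.0026 0.0033 0.1076

tool shift [-0.002   0.0202 -0.0007] rv [-0.0024  0.0034  0.2298] N 1
-0.002 0.0202 -0.0007 -0.0024 0.0034 0.2298
```

>>> move_arm(
  increments="-0.0001 0.0044 -0.0002 0 0 0.05; -0.0001 0.0044 0 0 0 0.05; -0.0001 0.0044 0 0 0 0.05; -0.0001 0.0035 0 0 0 0.04",
)

```text
time_s: 49.8
tcp_pos: [0.5772, 0.086, 0.1164]
ee_rot: [[0.178, 0.984, -0.002], [0.984, -0.178, -0.004], [-0.004, -0.002, -1.0]]
contact_force: [0.4, -0.9, -3.4]
width: 0.0119
```

Run:
```python
from h import *
st();p=arm.sense()['tcp_pos'];print('ang',np.degrees(np.arctan2(p[1]-C[1],p[0]-C[0])),np.hypot(*(p[:2]-C)))
for a in (79,77): plan(ear(a,.117),1)
```

```text
t 49.80 q [-2.9 32.7 84.6 -0.3 62.8  7.4] p [0.5772 0.086  0.1164] x az 79.77 z [-0.002 -0.004 -1.   ] F [ 0.4 -0.9 -3.4] w 0.0119
ang 79.5961104961515 0.0879136066277384
tool shift [ 0.0001  0.0009 -0.0006] rv [-0.0017  0.0044  0.0134] N 1
0.0001 0.0009 -0.0006 -0.0017 0.0044 0.0134

tool shift [-0.      0.004  -0.0006] rv [-0.0016  0.0044  0.0483] N 1
-0 0.004 -0.0006 -0.0016 0.0044 0.0483
```

Nudge to the stop and watch force.

>>> move_arm(
  increments="0 0.002 0 0 0 0.02; 0 0.002 0 0 0 0.02; 0 0.001 0 0 0 0.01",
)

```text
time_s: 50.05
tcp_pos: [0.5793, 0.0856, 0.1164]
ee_rot: [[0.228, 0.974, -0.012], [0.974, -0.228, -0.004], [-0.006, -0.011, -1.0]]
contact_force: [-3.0, -0.1, -1.1]
width: 0.0117
```

Run:
```python
from h import *
st();p=arm.sense()['tcp_pos'];print('ang',np.degrees(np.arctan2(p[1]-C[1],p[0]-C[0])),arm.sense()['ft_torque'].round(2))
```

```text
t 50.05 q [-2.9 33.2 83.8 -0.3 63.7 10.3] p [0.5793 0.0856 0.1164] x az 76.84 z [-0.012 -0.004 -1.   ] F [-3.  -0.1 -1.1] w 0.0117
ang 78.18001475993992 [-0.04  0.36  0.57]
```

>>> move_arm(
  increments="0 0 0 0 0 0; 0 0 0 0 0 0; 0 0 0 0 0 0; 0 0 0 0 0 0; 0 0 -0.015 0 0 0; 0 0 -0.03 0 0 0; 0 0 -0.035 0 0 0; 0 0 -0.035 0 0 0; 0 0 -0.035 0 0 0; 0 0 -0.03 0 0 0; 0 0 0 0 0 0; 0 0 0 0 0 0",
  grip=0.45,
)

```text
time_s: 51.05
tcp_pos: [0.581, 0.0861, 0.3065]
ee_rot: [[0.227, 0.974, -0.009], [0.974, -0.227, -0.003], [-0.005, -0.008, -1.0]]
contact_force: [-0.6, -0.1, -0.9]
width: 0.0398
```

>>> move_arm(
  increments="-0.01 0 0 0 0 0; -0.03 0 -0.005 0 0 0; -0.03 0 -0.005 0 0 0; -0.02 0 0 0 0 0; 0 0 0 0 0 0; 0 0 0 0 0 0; 0 0 0 0 0 0",
)

```text
time_s: 51.63
tcp_pos: [0.5575, -0.0068, 0.3092]
ee_rot: [[0.226, 0.974, -0.021], [0.974, -0.226, -0.001], [-0.006, -0.02, -1.0]]
contact_force: [0.6, 0.4, -0.1]
width: 0.0397
```

Run:
```python
from h import *
st();p,d,c,T=shot('wrist','w27'); X=cloud(d,c,T); r=np.linalg.norm(X[...,:2]-C,axis=-1)
m=(X[...,2]>0.136)&(X[...,2]<0.158)&(r<0.05); ys,xs=np.where(m); P=onplane(c,T,np.c_[xs,ys],0.146)[:,:2]; print('handle',len(P),P.mean(0),np.median(X[m][:,2])); w,v=np.linalg.eigh(np.cov(P.T)); print(np.degrees(np.arctan2(v[1,1],v[0,1])))
m=(X[...,2]>0.112)&(X[...,2]<0.124)&(r<0.041); print('disc z',np.median(X[m][:,2]),m.sum())
m=(X[...,2]>0.122)&(X[...,2]<0.138)&(r<0.12)&(r>.068); ys,xs=np.where(m); P=onplane(c,T,np.c_[xs,ys],0.130)[:,:2]
a=np.degrees(np.arctan2(P[:,1]-C[1],P[:,0]-C[0]))
for s in ((a>0),(a<0)): print('ear',s.sum(),P[s].mean(0),np.median(a[s]))
shot('scene','s27'); shot('top','t27')
```

```text
t 51.63 q [-12.6  20.8  73.   -0.3  87.3   0.5] p [ 0.5575 -0.0068  0.3092] x az 76.97 z [-0.021 -0.001 -1.   ] F [ 0.6  0.4 -0.1] w 0.0397
handle 1303 [0.56091436 0.00057306] 0.14544376194700315
79.31376673566304
disc z 0.11778554424250387 5181
ear 777 [0.57819295 0.08463549] 78.79532812096151
ear 501 [ 0.54561085 -0.08536655] -100.43266077571354
```

View pics/w27.png

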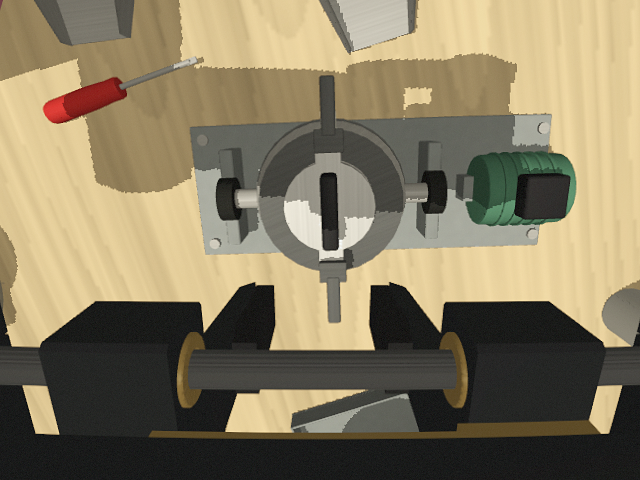

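View pics/s27.png

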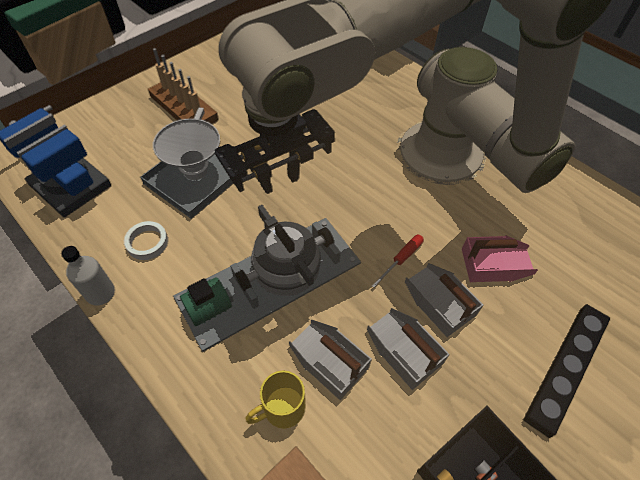

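Run:
```python
from h import *
p,d,c,T=shot('scene'); X=cloud(d,c,T)
for x,y in ((.372,.311),(.512,.334),(.633,.244)):
    r=np.linalg.norm(X[...,:2]-[x,y],axis=-1); m=(X[...,2]>.085)&(X[...,2]<.11)&(r<.05); Q=X[m]; A_=np.c_[Q[:,:2]-[x,y],np.ones(len(Q))]; print(len(Q),np.median(Q[:,2]),np.linalg.lstsq(A_,Q[:,2],rcond=None)[0].round(3))
    m=(X[...,2]>-.01)&(X[...,2]<.02)&(r<.04); print(' floor',np.nanmedian(X[m][:,2]))
cv2.imwrite('pics/s28.png',cv2.resize(p[200:420,170:490,::-1],None,fx=2.5,fy=2.5,interpolation=cv2.INTER_CUBIC))
```

```text
367 0.0925392401865529 [-0.174  0.024  0.092]
 floor 0.0024089714073280977
431 0.0923391915748345 [-0.175  0.015  0.092]
 floor 0.00235266725962191
431 0.09271023810873424 [-0.107 -0.012  0.093]
 floor 0.00226838919596295
```

View pics/s28.png

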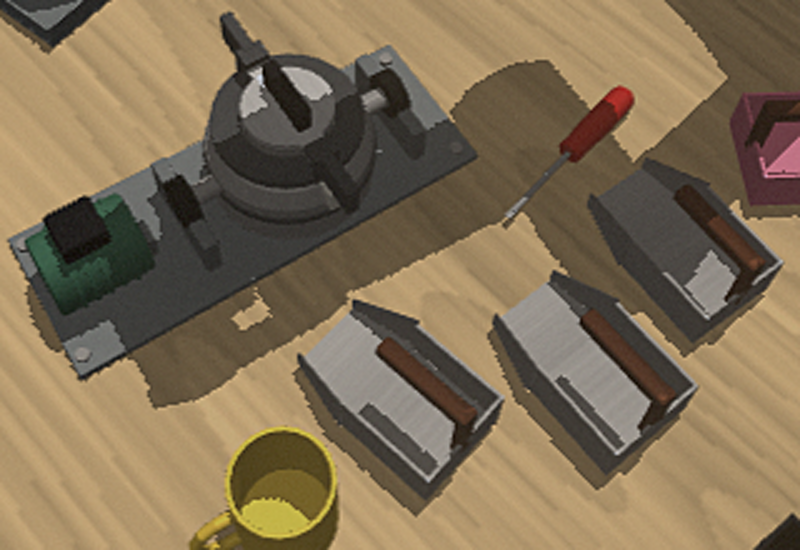

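View pics/t27.png

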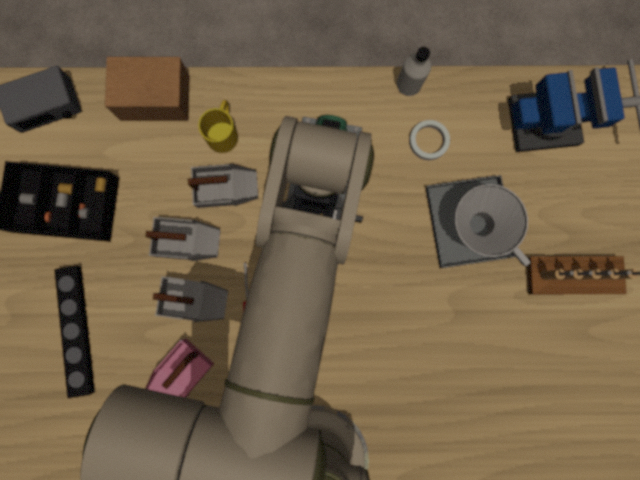

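```bash
python3 -c "
from h import *
st(); print(arm.finish_job())"
```

```text
t 51.83 q [-12.5  20.8  72.9  -0.3  87.3   0.5] p [ 0.5578 -0.0059  0.3099] x az 77.06 z [-0.019 -0.001 -1.   ] F [ 0.1  0.4 -0.1] w 0.0397
the job is handed in; nothing more can be done
None
```

I poured all three scoops through the funnel and set them back upright. The funnel is in the tray, the lid is seated and the ring is turned to its stop. I handed the job in at 51.8 s.

**Last checks that passed:**
- **Lid:** its disc top was at 118 mm and its handle line was at 79.3°. The marks are at about 79°.
- **Ring:** the ears were at 78.8° and -100.4°, in line with the marks. I felt the stop as a rise in force and torque.
- **Scoops:** all three looked empty, with their floors at bench level.
- **Funnel:** it was standing in the tray.
- **Bystanders:** the mug, tape and screwdriver showed no visible shift.
- **Arm:** the gripper was touching nothing.

**Checks that were not clean:**
- **Nuts not counted:** I never saw the nuts inside the barrel. The depth reading down the mouth showed a flat surface at about 58 mm, where I expected the floor at 17 mm or nuts. That they are inside rests on the emptied scoops, the clear funnel and no stray nuts on the bench.
- **Small disagreements:** the camera estimates of the barrel axis and the handle positions differed by 2 to 5 mm. Handle-tilt fits from the scene camera showed a slope (up to 0.17 across the narrow bar), which I put down to edge pixels. The floor heights and the pictures showed the scoops lying flat.

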